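# Clamp a battery pack with a hand-pumped frame

## Robot

A 6-joint arm with a two-finger parallel gripper is mounted at the origin on the work surface. World frame = base frame: x ahead of the robot, y to its left, z up, the work surface at z = 0. Lengths are in m, angles in rad, forces in N, time in s.
With the tool pointing down it reaches from about 0.325 to 0.9 m from the base axis. Payload 6.1 kg.
Tool frame: the origin (TCP) lies on the centre line of the jaws, within the pads' length; the fingertips stand 11 mm ahead of it and the grasp point (between the pads) lies 8 mm behind it (ctrl.tip_extent is the distance from the TCP to the fingertips, in m); x points along the fingers, y is the direction in which the jaws open and shut, and the axes are right-handed (so a half turn about x gives the same grasp; the last joint's range is limited). The gripper opens to 87 mm and grips with 3 to 60 N. Pads are 19 mm wide; open, the fingers measure 117 mm over their backs; the gripper's body (75 mm by 190 mm) begins 51 mm behind the grasp point.
Start: joints at [-1.449, 0.22, 1.526, -0, 1.395, -0.126], TCP at [0.153, -0.606, 0.21] pointing down, gripper open.
Joint ranges: [-2.98, 2.98], [-0.91, 2.08], [0.09, 2.57], [-1.24, 4.39], [0.2, 2.65], [-2.68, 2.68]. Speed limits (rad/s): [2.57, 2.57, 3.01, 3.14, 3.14, 3.14].

## Interface

Orientations are given as a rotation vector (axis times angle).
In Python, from station import ctrl, vision, finder gives the robot as it stands.
- The arm moves only by the tool carry_out, never from a script. Its argument "deltas" is a list of rows, each a list of 5 numbers: the shift along the tool's x, y, z in units of 30 mm (1.0 is 30 mm), then the turn about the tool's x in units of 6 degrees (1.0 is 6 degrees), then the gripper command: -1 is fully open, 1 is shut, values between are in proportion. A call has 1 to 20 rows; each row is the pose to reach, as a shift and turn from the pose commanded when the call began, along the tool's axes at that moment; what a row does not reach only later rows make up. A row lasts 1/12 s, in which the tool goes at most 41.7 mm and 7.16 degrees, less where a joint would pass 70% of its speed; a pose out of reach is approached as far as the arm can. A call with a gripper value outside its range is refused whole. The fingers move at their own pace and stop on an object; "newtons" is the grip in N (left out, the last holds). Time passes only in rows, so rows that repeat a pose let the fingers close. It gives the time, the measured TCP pose, the force and the opening at its end, in the units of the state.
- ctrl.get_obs(): the state, without advancing time (a new reading comes with each control period).
- vision.capture(name): name is "scene" or "top" or "wrist"; returns the picture (420x560x3 uint8, red, green, blue); there is no depth.
- vision.calibration(name): a dict with "fov_y" (degrees; the focal length in pixels is half the picture's height over the tangent of half this angle, whatever the lens; pixels are square), "cx", "cy" (the principal point, pixels), "dist_coeffs" ([k1, k2, p1, p2, k3] as OpenCV has them; the pictures are not rectified), "world_from_camera" (4x4, takes a point from camera to world coordinates); the wrist camera has in their place "hand_eye" (4x4, takes a point from camera to tool coordinates, whose origin is the TCP and whose axes are the tool frame's). Camera axes: x right, y up, looking along -z (the intrinsics and any distortion apply to the point x, -y, -z); pixel columns grow to the right and rows downward; lengths in m; the calibration is good to about 2 mm. A picture is of the moment at which its call begins: read the wrist's pose just before it. calibration takes no time and is no camera call.
- ctrl.sign_off(): hands the job in, once; it reports no verdict.
Trained networks look in the newest picture that a camera, given by its name, has taken for a name from the list of things; names that differ only in an ending like _2 or _b are one class to them, and where a whole thing is asked for, a point or a joint stands for the part that bears it (a point fixed in the world has none). Each returns a list of dicts, best first, with "p" (0 to 1); they miss things now and then, are a little off and sometimes report something else, mostly with a low value. They report only what shows in the picture. A call takes as long as a camera call. They do not tell look-alikes from the thing itself.
- finder.spot_in(target, camera): "rect" ([left, top, right, bottom] in pixels, round what is visible of it).
The state is a dict: "clock": time; "joints": joint angles; "joint_velocities": joint speeds; "joint_torque": joint torques, N m; "ee_pos": TCP position; "ee_rot": TCP orientation; "force": force on the tool from outside, world axes, zero at the start; "moment": the same for the moment, N m; "width": finger opening in m.
Only numpy, scipy, OpenCV 4.12 (cv2) and the standard library are available. Lean on these libraries where they do the work, as an engineer would, in place of code of your own. Each camera call takes 0.05 s, during which the arm holds its last target.

## Task

Take the black spacer block out of the bay of the clamping frame and put it in the shallow blue tray on the lever side. Stand every battery cell that is on the bench upright in the bay, flat faces towards one another, then pump the frame's hand lever through full strokes until the cells are tight against the end stop and the pressure spring is squeezed by at least 5 mm, but never by more than 25 mm (it must not be over-pumped). Let the lever up, then lay the white cover squarely on top of the clamped row, over all the cells. Leave the other things on the bench where they are.

Things in the scene. Friction and masses are not known exactly. Their poses are not given: they have to be found in the camera images.
- frame: The fixed frame, 84 mm wide. Origin: on the table under the bay's middle; y runs along the bay from the jack (-y) to the stop (+y), z up. Smooth bay floor, top at z = 8 mm; low guide walls, top at z = 20 mm, inner faces at x = +-36 mm. Free bay at the start: y = -87 (pressure plate) to +87 mm (stop). Grey jack housing: y = -295 to -145 mm, 72 mm wide, 64 mm high.
- stop: The fixed end stop of the bay, a dark steel block 84 x 18 x 61 mm. Origin: at the bottom of the face that looks into the bay (frame y = +87 mm).
- lever (a joint): Hand lever, rad. 0 = up (sprung: it comes back by itself), 0.75 = fully down. A full stroke, pressed past 0.70 and then let up below 0.05, advances the ram by one notch of 16 mm; the ram follows the last part of the press, so a shorter last press gives less. Pressing the grip takes 8 to 12 N, more once the cells are tight.
- lever_pivot (a point): The lever's hinge, at frame (0, -163, 80) mm; the hinge axis is the frame's x axis. The lever is a 12 mm steel bar that runs from here backwards (frame -y), 40 degrees upwards at joint value 0 and 3 degrees below level at 0.75; it ends 212 mm from the hinge.
- lever_grip (a point): Middle of the lever's black rubber grip (25 mm thick, from 123 to 212 mm from the hinge), on its axis, 170 mm from the hinge. It can be pushed down from above.
- ram (a joint): Travel of the ram (the dark block behind the pressure plate that carries the spring), m: 0 at the start, up to 0.128 towards the stop. It is ratcheted and stays where it is pumped; it cannot be drawn back.
- plate (a joint): Squeeze of the spring between the ram and the pressure plate, m: 0 = the plate stands 30 mm ahead of the ram block (relaxed), 0.030 = spring solid.
- plate_face (a point): Middle of the pressure plate's face that looks at the stop (plate 62 mm wide, 60 mm high over the table), 34 mm over the table.
- ram_face (a point): Middle of the ram block's face that looks at the plate; 40 mm behind the plate's face while the spring is relaxed.
- cell_1: A prismatic battery cell: aluminium can with a dark sleeve, two round contacts on top, 64 mm (x) by 26 mm (y) by 60 mm high (z), 0.15 to 0.31 kg. Origin: centre of its underside. 3 to 5 of the five are on the bench, standing.
- cell_2: A prismatic battery cell: aluminium can with a dark sleeve, two round contacts on top, 64 mm (x) by 26 mm (y) by 60 mm high (z), 0.15 to 0.31 kg. Origin: centre of its underside. 3 to 5 of the five are on the bench, standing.
- cell_3: A prismatic battery cell: aluminium can with a dark sleeve, two round contacts on top, 64 mm (x) by 26 mm (y) by 60 mm high (z), 0.15 to 0.31 kg. Origin: centre of its underside. 3 to 5 of the five are on the bench, standing.
- cell_4: A prismatic battery cell: aluminium can with a dark sleeve, two round contacts on top, 64 mm (x) by 26 mm (y) by 60 mm high (z), 0.15 to 0.31 kg. Origin: centre of its underside. 3 to 5 of the five are on the bench, standing.
- cell_5: A prismatic battery cell: aluminium can with a dark sleeve, two round contacts on top, 64 mm (x) by 26 mm (y) by 60 mm high (z), 0.15 to 0.31 kg. Origin: centre of its underside. 3 to 5 of the five are on the bench, standing.
- cover: White plastic terminal cover: a flat plate 60 mm (x) by 140 mm (y), 5 mm thick, with an upright grip bar on top, 14 mm (x) by 56 mm (y), up to 40 mm over the underside. Origin: centre of its underside.
- spacer: Black plastic spacer block, a 56 mm cube, standing in the bay at the start. Origin: centre of its underside.
- spacer_center (a point): The middle of the spacer block.
- tray: Small blue open tray, fixed, 130 mm (x) by 160 mm (y), walls 4 mm thick and 35 mm high, floor 4 mm. Origin: centre of its underside.
- screwdriver: Bystander: screwdriver, 170 mm, lying.
- brush: Bystander: brush, 140 mm, lying.
- meter: Bystander: yellow hand-held meter, 75 x 150 x 36 mm.
- reel: Bystander: reel of wire, 68 mm across, 48 mm high.
- cutters: Bystander: side cutters, 150 mm, lying.
- bottle: Bystander: white bottle, 60 mm across, 150 mm high.
Not all that is in view belongs to the job. What is shaped like the cell_4 but orange or red is not meant. Several things have the shape of the spacer; the one meant has the colours described above.

How it is judged:
On the way, in this order (a step that is already met when the one before it is completed fails the run):
1. the spacer is in the tray and all the cells stand in the bay (x of spacer_center in the frame of tray between -0.055 and 0.055 m and y of spacer_center in the frame of tray between -0.07 and 0.07 m and height (world z) of spacer_center below 0.045 m and linear speed of spacer below 0.02 m/s and x of cell_1 in the frame of frame between -0.008 and 0.008 m and y of cell_1 in the frame of frame between -0.079 and 0.079 m and z of cell_1 in the frame of frame between 0.003 and 0.013 m and angle between each of cell_1, cell_2, cell_3, cell_4, cell_5's own z axis and vertical below 0.1 rad and angle between the y axis of each of cell_1, cell_2, cell_3, cell_4, cell_5 and the y axis of frame, either way round below 0.35 rad and x of cell_2 in the frame of frame between -0.008 and 0.008 m and y of cell_2 in the frame of frame between -0.079 and 0.079 m and z of cell_2 in the frame of frame between 0.003 and 0.013 m and x of cell_3 in the frame of frame between -0.008 and 0.008 m and y of cell_3 in the frame of frame between -0.079 and 0.079 m and z of cell_3 in the frame of frame between 0.003 and 0.013 m and x of cell_4 in the frame of frame between -0.008 and 0.008 m and y of cell_4 in the frame of frame between -0.079 and 0.079 m and z of cell_4 in the frame of frame between 0.003 and 0.013 m and x of cell_5 in the frame of frame between -0.008 and 0.008 m and y of cell_5 in the frame of frame between -0.079 and 0.079 m and z of cell_5 in the frame of frame between 0.003 and 0.013 m), for 0.2 s.
2. the lever is pressed fully down (value of joint lever above 0.65 rad).
3. the lever is let up (value of joint lever below 0.1 rad).
4. the lever is pressed fully down a second time (value of joint lever above 0.65 rad).
5. the cells are clamped tight against the stop and the lever is up (value of joint plate between 0.005 and 0.025 m and contact force between stop and anything else above 2 N and x of cell_1 in the frame of frame between -0.008 and 0.008 m and y of cell_1 in the frame of frame between -0.079 and 0.079 m and z of cell_1 in the frame of frame between 0.003 and 0.013 m and angle between each of cell_1, cell_2, cell_3, cell_4, cell_5's own z axis and vertical below 0.1 rad and angle between the y axis of each of cell_1, cell_2, cell_3, cell_4, cell_5 and the y axis of frame, either way round below 0.12 rad and x of cell_2 in the frame of frame between -0.008 and 0.008 m and y of cell_2 in the frame of frame between -0.079 and 0.079 m and z of cell_2 in the frame of frame between 0.003 and 0.013 m and x of cell_3 in the frame of frame between -0.008 and 0.008 m and y of cell_3 in the frame of frame between -0.079 and 0.079 m and z of cell_3 in the frame of frame between 0.003 and 0.013 m and x of cell_4 in the frame of frame between -0.008 and 0.008 m and y of cell_4 in the frame of frame between -0.079 and 0.079 m and z of cell_4 in the frame of frame between 0.003 and 0.013 m and x of cell_5 in the frame of frame between -0.008 and 0.008 m and y of cell_5 in the frame of frame between -0.079 and 0.079 m and z of cell_5 in the frame of frame between 0.003 and 0.013 m and value of joint lever below 0.1 rad), for 0.3 s.
At the end, for the whole second after the job is handed in: Spacer in the tray; every cell upright in the bay, square within 0.12 rad and 8 mm of its midline; spring squeezed 5 to 25 mm, over 2 N on the stop; lever up; cover at rest, level, on the cells, square within 0.2 rad, 15 mm from the midline, its centre within 64 mm of every cell's (all of step 5 and x of spacer_center in the frame of tray between -0.055 and 0.055 m and y of spacer_center in the frame of tray between -0.07 and 0.07 m and height (world z) of spacer_center below 0.045 m and linear speed of each of spacer, cover below 0.02 m/s and angle between cover's own z axis and vertical below 0.08 rad and z of cover in the frame of frame between 0.063 and 0.073 m and x of cover in the frame of frame between -0.015 and 0.015 m and angle between the y axis of cover and the y axis of frame, either way round below 0.2 rad and horizontal distance between cover and cell_1 below 0.064 m and horizontal distance between cover and cell_2 below 0.064 m and horizontal distance between cover and cell_3 below 0.064 m and horizontal distance between cover and cell_4 below 0.064 m and horizontal distance between cover and cell_5 below 0.064 m); the robot touches nothing.
It fails at once if the spring is squeezed by more than 25 mm (over-pumped) (value of joint plate above 0.0255 m).
It fails at once if a bystander is pushed more than 40 mm (distance of any of screwdriver, brush, meter, reel, cutters, bottle from where it was at the start of the episode above 0.04 m).
Of cell_1, cell_2, cell_3, cell_4, cell_5 only 3 to 5 are there at a start; the rules pass over those that are not, and their reading is None.
At some moment in a run one of spacer, cover may be knocked a few centimetres aside while the robot is not near it.
Once in a run the grip may slacken for a moment while it holds something.
It also fails if it takes over 210 s, if anything falls off the work surface, if the arm or the gripper's body presses on something with over 40 N, if the wrist force passes 120 N, or if a joint passes its speed limit or range.

## Working session

There is one attempt and no reset: what is moved stays moved. The work goes in short steps, Python scripts to look and compute and a tool call to move; the robot and the scene stay as the last step left them, time stands still between calls to the robot, and variables do not carry over. Pictures are saved under pics/ and viewed, and the job is handed in when it is done.

Besides the shell and the picture viewer there is one more tool, called after "Emit:" as name(argument=value, ...) on one line, values as JSON. carry_out: Moves the arm, as the interface text tells. Its arguments: {"type":"object","properties":{"deltas":{"type":"array","items":{"type":"array","items":{"type":"number"}}},"newtons":{"type":"number"}},"required":["deltas"]}

```bash
ls; mkdir -p pics; python3 - <<'E'
from station import ctrl, vision, finder
import cv2, json
print(ctrl.get_obs())
for n in ("scene","top","wrist"):
    im=vision.capture(n); cv2.imwrite(f"pics/{n}0.png",im[:,:,::-1])
    print(n,vision.calibration(n))
E
```

```text
pics
{'clock': 0.0, 'joints': array([-1.44909087e+00,  2.21202360e-01,  1.52764936e+00, -3.64214385e-05,
        1.39473294e+00, -1.26129826e-01]), 'joint_velocities': array([ 8.14345259e-04,  3.99919510e-04,  3.50949190e-04, -1.08892843e-03,
       -8.49486801e-06, -2.50460331e-04]), 'joint_torque': array([-1.20967201e-03, -4.94616938e+01, -3.87374067e+01,  6.98498567e-02,
        5.71709359e-02, -1.62986544e-04]), 'ee_pos': array([ 0.15319945, -0.6052372 ,  0.20933179]), 'ee_rot': array([ 2.09042303,  0.2624836 , -2.09048927]), 'force': array([ 0.64958195, -0.11281271,  0.69830541]), 'moment': array([0.02040245, 0.05317656, 0.00831389]), 'width': 0.08720374356557616}
scene {'fov_y': 46.96509110381844, 'cx': 282.8487225436388, 'cy': 211.42756742445286, 'dist_coeffs': array([0.01819461, 0.        , 0.        , 0.        , 0.        ]), 'world_from_camera': array([[ 0.84902586, -0.39437574,  0.35160043,  1.00544488],
       [ 0.52820467,  0.61788339, -0.58242591, -0.66433708],
       [ 0.01244658,  0.68021165,  0.73291009,  1.02254626],
       [ 0.        ,  0.        ,  0.        ,  
[... 274 characters left out ...]
99962016, -0.01764826, -0.02116781,  0.01462537],
       [-0.02406235,  0.18442219,  0.98255252,  1.54011991],
       [ 0.        ,  0.        ,  0.        ,  1.        ]])}
wrist {'fov_y': 68.3530914716556, 'cx': 279.6844379925104, 'cy': 204.4423884217538, 'dist_coeffs': array([-0.04745004,  0.        ,  0.        ,  0.        ,  0.        ]), 'hand_eye': array([[ 1.24461762e-03,  2.45561217e-01, -9.69380286e-01,
        -1.73634585e-01],
       [ 9.99999196e-01, -5.42560026e-04,  1.14649012e-03,
         4.66403055e-04],
       [-2.44413485e-04, -9.69380934e-01, -2.45561694e-01,
        -6.60958352e-02],
       [ 0.00000000e+00,  0.00000000e+00,  0.00000000e+00,
         1.00000000e+00]])}
```

View pics/scene0.png

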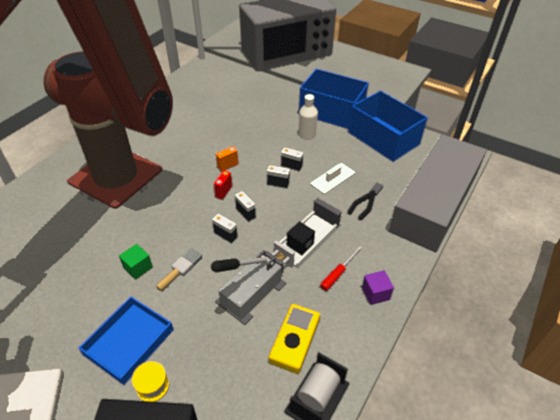

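View pics/top0.png

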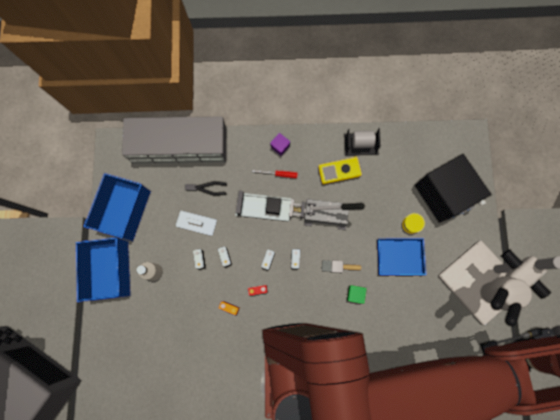

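View pics/wrist0.png

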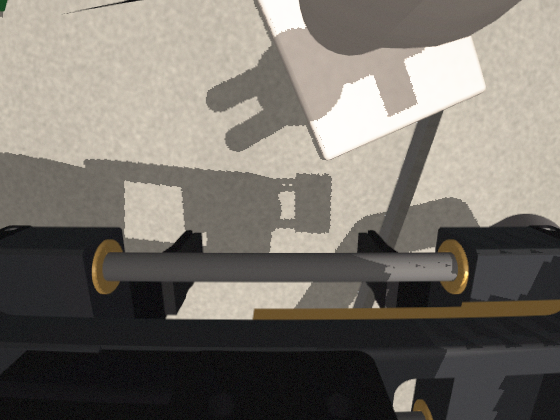

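```bash
cat > h.py <<'E'
import numpy as np, cv2
from scipy.spatial.transform import Rotation as R
from station import ctrl, vision, finder
def cam(name,obs=None):
    c=vision.calibration(name); f=210/np.tan(np.radians(c['fov_y']/2))
    K=np.array([[f,0,c['cx']],[0,f,c['cy']],[0,0,1]])
    if name=='wrist':
        o=obs or ctrl.get_obs(); T=np.eye(4); T[:3,:3]=R.from_rotvec(o['ee_rot']).as_matrix(); T[:3,3]=o['ee_pos']
        W=T@c['hand_eye']
    else: W=c['world_from_camera']
    return K,np.array(c['dist_coeffs']),W
def toworld(C,uv,z):
    K,d,W=C
    p=cv2.undistortPoints(np.array(uv,float).reshape(-1,1,2),K,d).reshape(-1,2)
    r=np.c_[p[:,0],-p[:,1],-np.ones(len(p))]@W[:3,:3].T
    o=W[:3,3]; t=(z-o[2])/r[:,2]
    return o+r*t[:,None]
def project(C,X):
    K,d,W=C; Wi=np.linalg.inv(W); X=np.atleast_2d(np.array(X,float)); P=X@Wi[:3,:3].T+Wi[:3,3]
    P=P*[1,-1,-1]
    return cv2.projectPoints(P,np.zeros(3),np.zeros(3),K,d)[0].reshape(-1,2)
def snap(name,fn,crop=None,k=1):
    o=ctrl.get_obs(); im=vision.capture(name)
    np.save(f'pics/{fn}.npy',im)
    a=im[:,:,::-1]
    if crop: l,t,r,b=crop; a=a[t:b,l:r]
    if k!=1: a=cv2.resize(a,None,fx=k,fy=k,interpolation=cv2.INTER_CUBIC)
    cv2.imwrite(f'pics/{fn}.png',a); return im,cam(name,o)
def pose():
    o=ctrl.get_obs(); M=R.from_rotvec(o['ee_rot']).as_matrix()
    return o['ee_pos'],M,o
def go(xyz,jawdir=None):
    """deltas in units to get TCP to xyz, jaw (tool y) along world angle jawdir(rad)"""
    p,M,o=pose(); d=M.T@(np.array(xyz)-p)/0.03
    t=0
    if jawdir is not None:
        cur=np.arctan2(M[1,1],M[0,1]); e=(jawdir-cur+np.pi/2)%np.pi-np.pi/2
        # tool x down => turn about tool x by +a turns world yaw by -a
        t=-np.degrees(e)/6
    print('delta',np.round(d,2),'turn',round(t,2)); return d,t
E
python3 - <<'E'
from h import *
im=np.load if 0 else None
a=cv2.imread('pics/top0.png')[160:320,170:370]; cv2.imwrite('pics/t1.png',cv2.resize(a,None,fx=4,fy=4,interpolation=2)[:600,:800])
a=cv2.imread('pics/scene0.png')[130:330,200:400]; cv2.imwrite('pics/s1.png',cv2.resize(a,None,fx=3,fy=3,interpolation=2))
p,M,o=pose(); print(M.round(3))
C=cam('top')
print(toworld(C,[[198,259],[224,257],[268,260],[295,259]],0.06).round(3), 'orange/red',toworld(C,[[229,307],[258,291]],0.06).round(3))
print('stop, spacer, lever grip, tray, cover',toworld(C,[[240,206]],.06).round(3),toworld(C,[[273,206]],.064).round(3),toworld(C,[[401,258]],0.0).round(3),toworld(C,[[196,223]],0.005).round(3))
E
```

```text
[[-0.     0.245 -0.969]
 [ 0.002 -0.969 -0.245]
 [-1.    -0.002 -0.   ]]
[[ 0.431  0.33   0.06 ]
 [ 0.436  0.238  0.06 ]
 [ 0.423  0.084  0.06 ]
 [ 0.425 -0.01   0.06 ]] orange/red [[0.265 0.219 0.06 ]
 [0.317 0.12  0.06 ]]
stop, spacer, lever grip, tray, cover [[0.618 0.183 0.06 ]] [[0.615 0.064 0.064]] [[ 0.428 -0.393  0.   ]] [[0.568 0.352 0.005]]
```

View pics/t1.png

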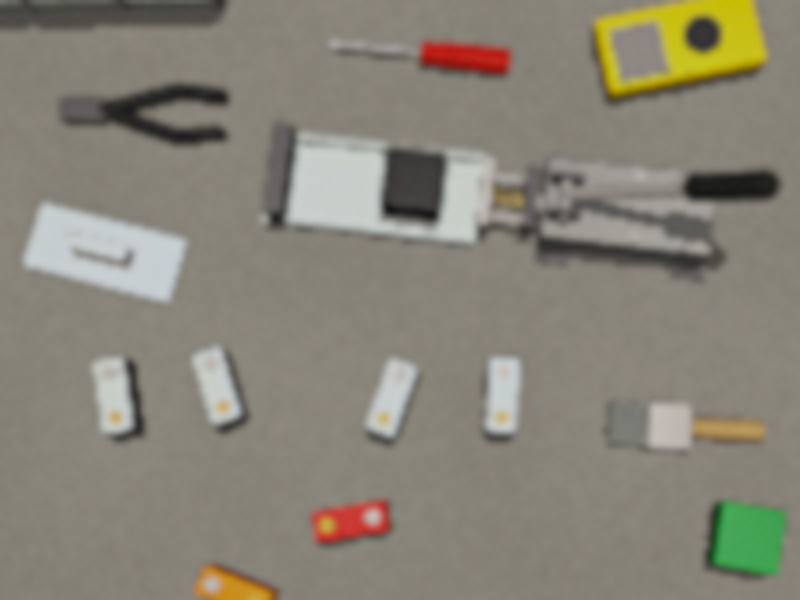

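View pics/s1.png

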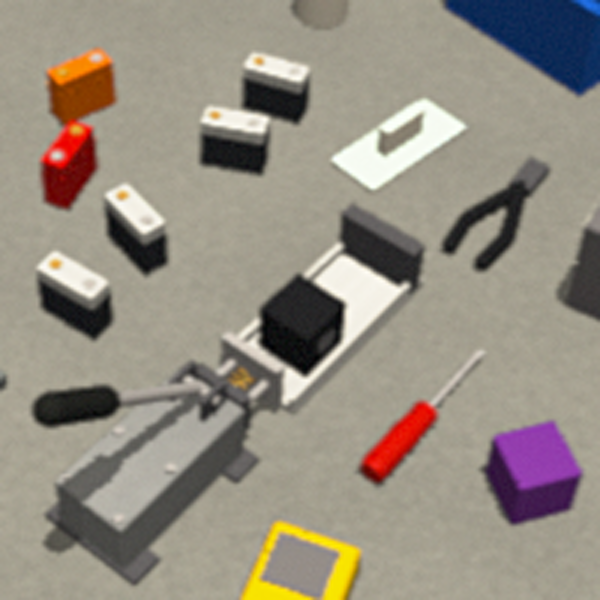

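```bash
python3 - <<'E'
from h import *
go([0.52,0.04,0.36],0.0)
E
```

```text
delta [ -4.98 -17.87 -17.13] turn -12.63
```

Emit:
carry_out(deltas=[[-5,-4,-4,-3,-1],[-5,-17.9,-17.1,-12.6,-1],[-5,-17.9,-17.1,-12.6,-1],[-5,-17.9,-17.1,-12.6,-1],[-5,-17.9,-17.1,-12.6,-1],[-5,-17.9,-17.1,-12.6,-1],[-5,-17.9,-17.1,-12.6,-1],[-5,-17.9,-17.1,-12.6,-1],[-5,-17.9,-17.1,-12.6,-1],[-5,-17.9,-17.1,-12.6,-1],[-5,-17.9,-17.1,-12.6,-1],[-5,-17.9,-17.1,-12.6,-1],[-5,-17.9,-17.1,-12.6,-1],[-5,-17.9,-17.1,-12.6,-1],[-5,-17.9,-17.1,-12.6,-1],[-5,-17.9,-17.1,-12.6,-1],[-5,-17.9,-17.1,-12.6,-1],[-5,-17.9,-17.1,-12.6,-1],[-5,-17.9,-17.1,-12.6,-1],[-5,-17.9,-17.1,-12.6,-1]])

```text
clock: 1.82
ee_pos: [0.5198, 0.0433, 0.3605]
ee_rot: [1.209, 1.21, -1.208]
force: [-0.4, -0.0, 0.6]
width: 0.0871
```

```bash
python3 - <<'E'
from h import *
p,M,o=pose(); print(p,M.round(3),o['joints'].round(2))
im,C=snap('wrist','w1')
im,C=snap('top','t2',(170,150,370,300),4)
im,C=snap('scene','s2')
E
```

```text
[0.51982096 0.04329565 0.36045328] [[ 0.     1.     0.001]
 [ 0.001  0.001 -1.   ]
 [-1.     0.    -0.001]] [-0.07 -0.08  1.57  0.    1.66 -0.07]
```

View pics/w1.png

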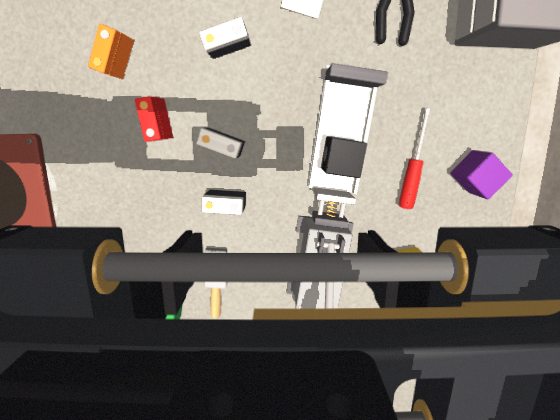

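View pics/s2.png

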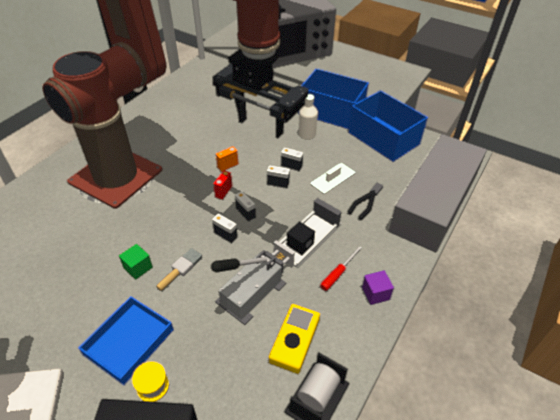

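```bash
python3 - <<'E'
from h import *
a=np.load('pics/w1.npy')[:,:,::-1]
cv2.imwrite('pics/w1f.png',cv2.resize(a[55:215,290:400],None,fx=3.7,fy=3.7,interpolation=2))
cv2.imwrite('pics/w1c.png',cv2.resize(a[10:220,185:265],None,fx=2.8,fy=2.8,interpolation=2))
E
```

```text
(no output)
```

View pics/w1f.png

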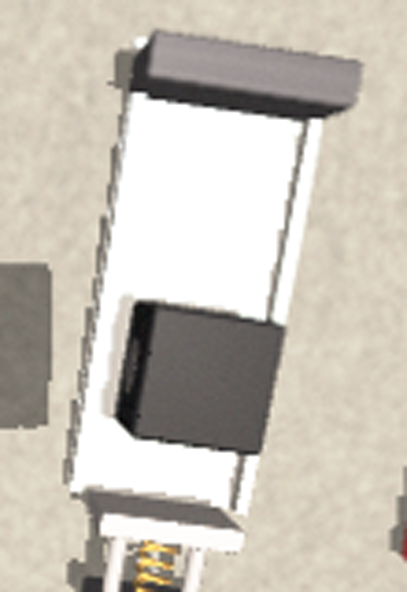

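View pics/w1c.png

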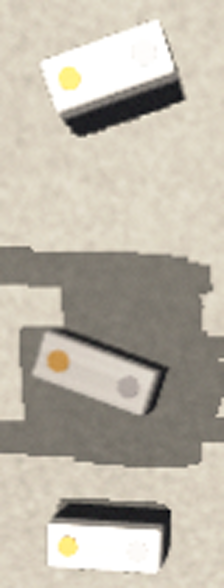

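```bash
cat >> h.py <<'E'
from scipy.optimize import least_squares
def rz(t): return np.array([[np.cos(t),-np.sin(t),0],[np.sin(t),np.cos(t),0],[0,0,1]])
def fit(C,obj,uv,g,z=0.0):
    obj=np.array(obj)/1000.; uv=np.array(uv)
    f=lambda q:(project(C,obj@rz(q[2]).T+[q[0],q[1],z])-uv).ravel()
    s=least_squares(f,g); print('fit',s.x.round(4),'res px',np.abs(s.fun).max().round(2)); return s.x
def boxpts(sx,sy,sz,y0=0,z0=0):
    return np.array([[a*sx/2,b*sy/2+y0,c+z0] for c in (0,sz) for a,b in ((-1,-1),(1,-1),(1,1),(-1,1))])
def draw(img,C,q,pts,z=0,col=(0,0,255),k=1,off=(0,0)):
    P=project(C,pts/1000.@rz(q[2]).T+[q[0],q[1],z]); P=((P-off)*k).astype(int)
    for i in range(4):
        for a,b in ((i,(i+1)%4),(4+i,4+(i+1)%4),(i,i+4)): cv2.line(img,tuple(map(int,P[a])),tuple(map(int,P[b])),col,1)
E
python3 - <<'E'
from h import *
C=cam('wrist')
im=np.load('pics/w1.npy')[:,:,::-1].copy()
cp=lambda l,k,x0,y0:[[x0+(a+.5)/k-.5,y0+(b+.5)/k-.5] for a,b in l]
F=fit(C,[[-42,105,61],[42,105,61],[-31,-87,60],[31,-87,60]],cp([(155,30),(362,60),(103,515),(247,528)],3.7,290,55),[0.615,0.09,-0.1])
S=fit(C,[[-28,28,56],[28,28,56],[28,-28,56],[-28,-28,56]],cp([(150,305),(284,325),(264,453),(133,437)],3.7,290,55),[0.6,0.06,-0.1],0.008)
print('spacer in frame',(rz(-F[2])@np.r_[S[:2]-F[:2],0]*1000).round(1))
cs=[]
for l in ([(42,63),(157,22),(180,80),(65,118)],[(50,331),(165,368),(146,414),(34,376)],[(48,520),(163,520),(163,571),(48,571)]):
    cs.append(fit(C,[[-32,13,60],[32,13,60],[32,-13,60],[-32,-13,60]],cp(l,2.8,185,10),[0.43,0.1,0]))
k=2;off=(180,0); big=cv2.resize(im[0:240,180:410],None,fx=k*1.0,fy=k,interpolation=2)
draw(big,C,F,boxpts(84,18,61,96),0,k=k,off=off);draw(big,C,F,boxpts(62,10,52,-92,8),0,k=k,off=off)
draw(big,C,F,boxpts(72,174,12,0,8),0,(255,0,0),k=k,off=off)
draw(big,C,S,boxpts(56,56,56),0.008,(0,255,0),k=k,off=off)
for c in cs: draw(big,C,c,boxpts(64,26,60),0,(0,255,0),k=k,off=off)
cv2.imwrite('pics/w1o.png',big)
E
```

```text
fit [ 0.6185  0.0859 -0.1306] res px 1.13
fit [ 0.6173  0.06   -0.1154] res px 1.36
spacer in frame [  2.1 -25.8   0. ]
fit [0.4398 0.2325 0.3045] res px 1.92
fit [ 0.4273  0.0826 -0.3375] res px 0.83
fit [ 0.4263 -0.0136 -0.0104] res px 1.32
```

View pics/w1o.png

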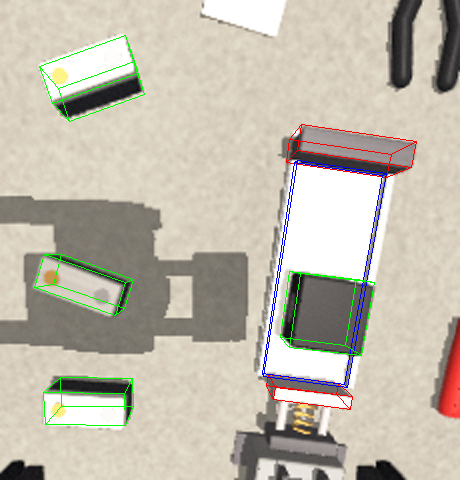

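```bash
python3 - <<'E'
from h import *
print(pose()[0])
go([0.617,0.060,0.13],-0.12)
go([0.617,0.060,0.040],-0.12)
C=cam('top'); a=np.load('pics/t2.npy')
im=vision.capture('top'); 
print(finder.spot_in('tray','top')[:2], finder.spot_in('cell_1','top'))
im,C=snap('top','t3',(350,215,460,300),6)
E
```

```text
[0.51832961 0.03963705 0.35980617]
delta [ 7.66  3.3  -0.7 ] turn 1.11
delta [10.66  3.3  -0.7 ] turn 1.11
[{'rect': [374.7, 235.7, 425.2, 276.9], 'p': 0.56}, {'rect': [216.0, 249.6, 234.0, 263.3], 'p': 0.32}] [{'rect': [194.5, 249.0, 203.7, 268.5], 'p': 0.67}, {'rect': [317.7, 155.5, 362.4, 185.6], 'p': 0.66}, {'rect': [259.8, 249.4, 274.0, 265.4], 'p': 0.6}, {'rect': [217.7, 248.7, 230.1, 262.1], 'p': 0.51}, {'rect': [219.3, 298.9, 237.6, 312.0], 'p': 0.49}, {'rect': [236.0, 193.0, 240.9, 217.2], 'p': 0.37}]
```

View pics/t3.png

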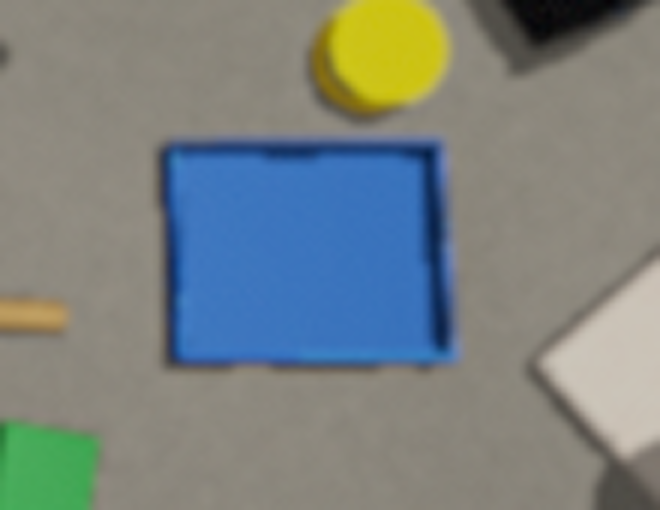

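```bash
python3 - <<'E'
from h import *
im,C=snap('wrist','w2')
print(pose()[0])
k=3;off=(290,50); big=cv2.resize(im[50:230,290:410,::-1],None,fx=k,fy=k,interpolation=2)
F=(0.620,0.0896,-0.1306);S=(.6188,.0637,-.1154)
draw(big,C,F,boxpts(84,18,61,96),0,k=k,off=off);draw(big,C,F,boxpts(62,10,52,-92,8),0,k=k,off=off)
draw(big,C,F,boxpts(72,174,12,0,8),0,(255,0,0),k=k,off=off)
draw(big,C,S,boxpts(56,56,56),0.008,(0,255,0),k=k,off=off)
cv2.imwrite('pics/w2o.png',big)
C=cam('top')
T=fit(C,[[-65,80,35],[65,80,35],[65,-80,35],[-65,-80,35]],[[350+x/6,215+y/6] for x,y in ((172,362),(165,146),(441,146),(455,360))],[.43,-.39,0])
go([0.6188,0.0637,0.13],-0.12)
E
```

```text
[0.51854641 0.03930225 0.36046036]
fit [ 0.4287 -0.3848 -0.015 ] res px 0.85
delta [ 7.68  3.34 -0.83] turn 1.09
```

View pics/w2o.png

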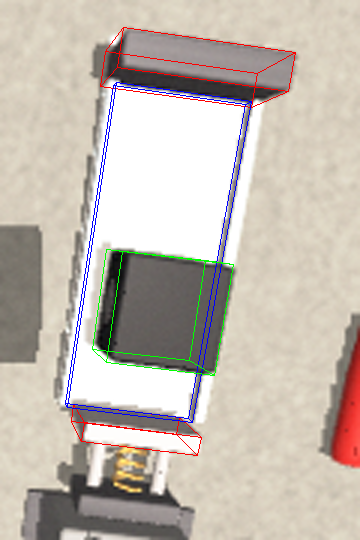

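Emit:
carry_out(deltas=[[7.7,3.3,-0.8,1.1,-1],[7.7,3.3,-0.8,1.1,-1],[7.7,3.3,-0.8,1.1,-1],[7.7,3.3,-0.8,1.1,-1],[7.7,3.3,-0.8,1.1,-1],[7.7,3.3,-0.8,1.1,-1],[7.7,3.3,-0.8,1.1,-1],[7.7,3.3,-0.8,1.1,-1],[8.7,3.3,-0.8,1.1,-1],[9.7,3.3,-0.8,1.1,-1],[10.7,3.3,-0.8,1.1,-1],[10.7,3.3,-0.8,1.1,-1],[10.7,3.3,-0.8,1.1,-1],[10.7,3.3,-0.8,1.1,1],[10.7,3.3,-0.8,1.1,1],[10.7,3.3,-0.8,1.1,1],[10.7,3.3,-0.8,1.1,1],[10.7,3.3,-0.8,1.1,1],[10.7,3.3,-0.8,1.1,1],[10.7,3.3,-0.8,1.1,1]], newtons=30)

```text
clock: 3.88
ee_pos: [0.6186, 0.0642, 0.0403]
ee_rot: [1.297, 1.15, -1.295]
force: [-0.6, 0.4, 4.2]
width: 0.0557
```

Emit:
carry_out(deltas=[[-1,0,0,0,1],[-2,0,0,0,1],[-4,0,0,0,1],[-6,0,0,0,1],[-8.5,0,0,0,1],[-8.5,0,0,0,1],[-8.5,0,0,0,1],[-8.5,0,0,0,1],[-8.5,0,0,0,1]])

```text
clock: 4.63
ee_pos: [0.6189, 0.0642, 0.2965]
ee_rot: [1.298, 1.148, -1.293]
force: [-0.3, 0.1, -3.0]
width: 0.0557
```

```bash
python3 - <<'E'
from h import *
print(pose()[0],pose()[2]['width'],pose()[2]['force'])
go([0.4287,-0.3848,0.295],0)
go([0.4287,-0.3848,0.038],0)
E
```

```text
[0.61894664 0.06419932 0.29654199] 0.055708285374384464 [-0.30680747  0.12324159 -3.02904719]
delta [ 0.03 -4.53 15.61] turn -1.13
delta [ 8.59 -4.56 15.62] turn -1.13
```

Emit:
carry_out(deltas=[[0,-2.0,2,-0.3,1],[0,-4.6,15.6,-1.1,1],[0,-4.6,15.6,-1.1,1],[0,-4.6,15.6,-1.1,1],[0,-4.6,15.6,-1.1,1],[0,-4.6,15.6,-1.1,1],[0,-4.6,15.6,-1.1,1],[0,-4.6,15.6,-1.1,1],[0,-4.6,15.6,-1.1,1],[0,-4.6,15.6,-1.1,1],[0,-4.6,15.6,-1.1,1],[0,-4.6,15.6,-1.1,1],[0,-4.6,15.6,-1.1,1],[0,-4.6,15.6,-1.1,1],[0,-4.6,15.6,-1.1,1],[0,-4.6,15.6,-1.1,1],[0,-4.6,15.6,-1.1,1],[0,-4.6,15.6,-1.1,1]])

```text
clock: 6.13
ee_pos: [0.4262, -0.383, 0.2943]
ee_rot: [1.21, 1.209, -1.21]
force: [0.0, -1.1, -1.9]
width: 0.0559
```

```bash
python3 - <<'E'
from h import *
im,C=snap('wrist','w3')
im,C=snap('scene','s3')
print(pose()[0],pose()[2]['width'])
go([0.4287,-0.3848,0.038],0)
E
```

```text
[ 0.42606044 -0.38338863  0.2946067 ] 0.05553557389109211
delta [8.55 0.09 0.05] turn -0.02
```

View pics/s3.png

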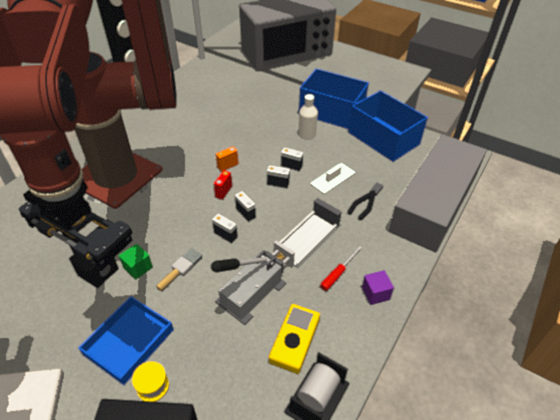

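Emit:
carry_out(deltas=[[1.4,0,0,0,1],[2.8,0,0,0,1],[4.2,0,0,0,1],[5.6,0,0,0,1],[6.6,0,0,0,1],[7.3,0,0,0,1],[8,0,0,0,1],[8.5,0,0,0,1],[8.55,0,0,0,1],[8.55,0,0,0,1],[8.55,0,0,0,-0.65],[8.55,0,0,0,-0.65],[8.55,0,0,0,-0.65],[8.55,0,0,0,-0.65],[7.5,0,0,0,-0.65],[6.5,0,0,0,-0.65],[4.5,0,0,0,-0.65],[3.5,0,0,0,-1],[1,0,0,0,-1],[1,0,0,0,-1]])

```text
clock: 7.9
ee_pos: [0.4254, -0.3841, 0.2675]
ee_rot: [1.211, 1.206, -1.212]
force: [0.8, -0.8, 0.2]
width: 0.0837
```

```bash
python3 - <<'E'
from h import *
print(pose()[0],pose()[2]['width'])
im,C=snap('wrist','w4')
im,C=snap('scene','s4',(60,270,260,400),3)
E
```

```text
[ 0.42544107 -0.38408736  0.26747039] 0.08365233802224127
```

View pics/s4.png

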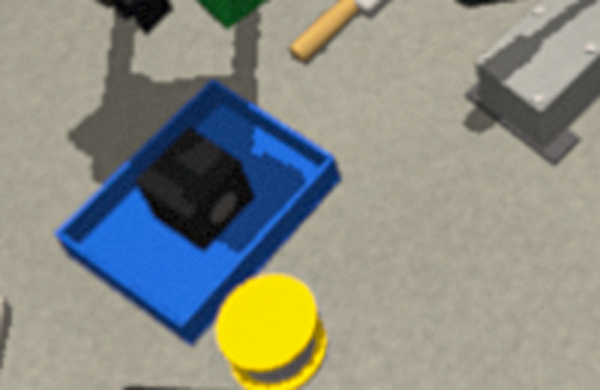

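```bash
python3 - <<'E'
from h import *
go([0.428,-0.010,0.20],-0.01)
go([0.428,-0.010,0.033],-0.01)
E
```

```text
delta [  2.33  -0.08 -12.61] turn 0.06
delta [  7.9   -0.14 -12.68] turn 0.06
```

Emit:
carry_out(deltas=[[2.3,-0.1,-12.6,0,-1],[2.3,-0.1,-12.6,0,-1],[2.3,-0.1,-12.6,0,-1],[2.3,-0.1,-12.6,0,-1],[2.3,-0.1,-12.6,0,-1],[2.3,-0.1,-12.6,0,-1],[2.3,-0.1,-12.6,0,-1],[2.3,-0.1,-12.6,0,-1],[2.3,-0.1,-12.6,0,-1],[2.3,-0.1,-12.6,0,-1],[2.3,-0.1,-12.6,0,-1],[2.3,-0.1,-12.6,0,-1],[2.3,-0.1,-12.6,0,-1],[2.3,-0.1,-12.6,0,-1],[2.3,-0.1,-12.6,0,-1]])

```text
clock: 9.25
ee_pos: [0.4242, -0.0076, 0.1957]
ee_rot: [1.214, 1.206, -1.213]
force: [-0.5, -0.3, -0.0]
width: 0.0869
```

```bash
python3 - <<'E'
from h import *
im,C=snap('wrist','w5')
print(pose()[0],pose()[2]['width'])
for q in ((0.428,-0.010,-.01),(.4288,.0863,-.3375)): draw(im,C,q,boxpts(64,26,60),0,(0,255,0))
cv2.imwrite('pics/w5o.png',im[:,:,::-1])
go([0.428,-0.010,0.033],-0.01)
E
```

```text
[ 0.42409118 -0.00739201  0.19563973] 0.08701169306264969
delta [5.42 0.13 0.09] turn 0.04
```

View pics/w5o.png

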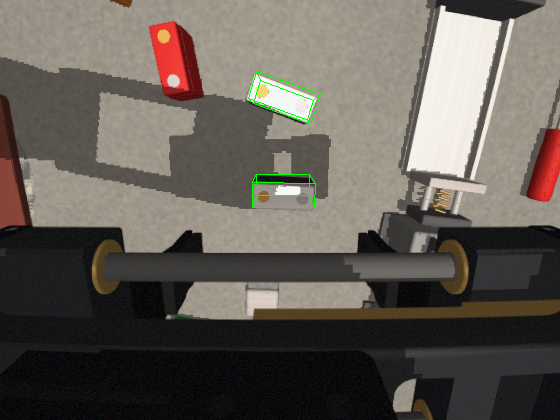

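Emit:
carry_out(deltas=[[1.2,0.13,0.09,0,-1],[2.4,0.13,0.09,0,-1],[3.4,0.13,0.09,0,-1],[4.4,0.13,0.09,0,-1],[5.1,0.13,0.09,0,-1],[5.4,0.13,0.09,0,-1],[5.4,0.13,0.09,0,-1],[5.4,0.13,0.09,0,-1],[5.4,0.13,0.09,0,1],[5.4,0.13,0.09,0,1],[5.4,0.13,0.09,0,1],[5.4,0.13,0.09,0,1],[5.4,0.13,0.09,0,1],[5.4,0.13,0.09,0,1]], newtons=30)

```text
clock: 10.47
ee_pos: [0.4281, -0.009, 0.0343]
ee_rot: [1.212, 1.207, -1.211]
force: [-2.3, 0.7, 6.3]
width: 0.0639
```

```bash
cat >> h.py <<'E'
F=np.array([0.620,0.0896,-0.1306])
def fr(x,y): return (rz(F[2])@[x/1000,y/1000,0])[:2]+F[:2]
E
python3 - <<'E'
from h import *
print(pose()[0],pose()[2]['width'])
t=fr(0,71); print(t)
go([*t,0.20],F[2]); go([*t,0.045],F[2])
E
```

```text
[ 0.42809095 -0.00901542  0.03426842] 0.0638935359309839
[0.62924626 0.15999536]
delta [-5.52  6.69 -5.65] turn 1.21
delta [-0.36  6.69 -5.66] turn 1.21
```

Emit:
carry_out(deltas=[[-1,0,0,0,1],[-2.2,0,0,0,1],[-3.5,0,0,0,1],[-4.8,0,0,0.2,1],[-5.5,1.5,-1.3,0.5,1],[-5.5,3,-2.5,1.2,1],[-5.5,4.2,-3.6,1.2,1],[-5.5,5.4,-4.6,1.2,1],[-5.5,6.2,-5.3,1.2,1],[-5.5,6.7,-5.65,1.2,1],[-5.5,6.7,-5.65,1.2,1],[-5.5,6.7,-5.65,1.2,1],[-5.5,6.7,-5.65,1.2,1],[-5.5,6.7,-5.65,1.2,1]])

```text
clock: 11.63
ee_pos: [0.6283, 0.1594, 0.1975]
ee_rot: [1.302, 1.146, -1.306]
force: [-0.2, -0.5, -2.9]
width: 0.0641
```

```bash
python3 - <<'E'
from h import *
im,C=snap('wrist','w6')
print(pose()[0],pose()[2]['width'])
t=fr(0,71); print(t)
go([*t,0.0435],F[2])
for q in ((.4288,.0863,-.3375),(.4413,.2362,.3045)): draw(im,C,q,boxpts(64,26,60),0,(0,255,0))
draw(im,C,F,boxpts(84,18,61,96),0,(255,0,0))
cv2.imwrite('pics/w6o.png',im[:,:,::-1])
E
```

```text
[0.62832545 0.15917225 0.19786919] 0.06364695276324198
[0.62924626 0.15999536]
delta [ 5.15  0.03 -0.03] turn 0.01
```

View pics/w6o.png

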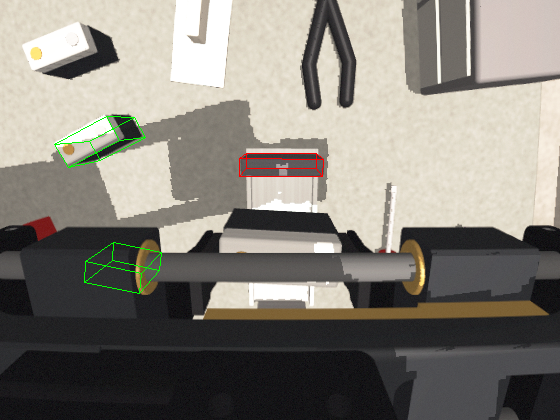

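Emit:
carry_out(deltas=[[1.2,0.03,-0.03,0,1],[2.4,0.03,-0.03,0,1],[3.4,0.03,-0.03,0,1],[4.2,0.03,-0.03,0,1],[4.7,0.03,-0.03,0,1],[5.0,0.03,-0.03,0,1],[5.15,0.03,-0.03,0,1],[5.15,0.03,-0.03,0,1],[5.15,0.03,-0.03,0,1]])

```text
clock: 12.43
ee_pos: [0.6313, 0.1605, 0.0455]
ee_rot: [1.305, 1.144, -1.302]
force: [-0.3, -0.4, -2.3]
width: 0.064
```

```bash
python3 - <<'E'
from h import *
print(pose()[0],pose()[2]['width'],pose()[2]['force'])
im,C=snap('wrist','w7')
im,C=snap('scene','s7',(240,160,400,300),4)
E
```

```text
[0.63130254 0.16048034 0.04552858] 0.06404599151319207 [-0.25766163 -0.40025576 -2.30663582]
```

View pics/s7.png

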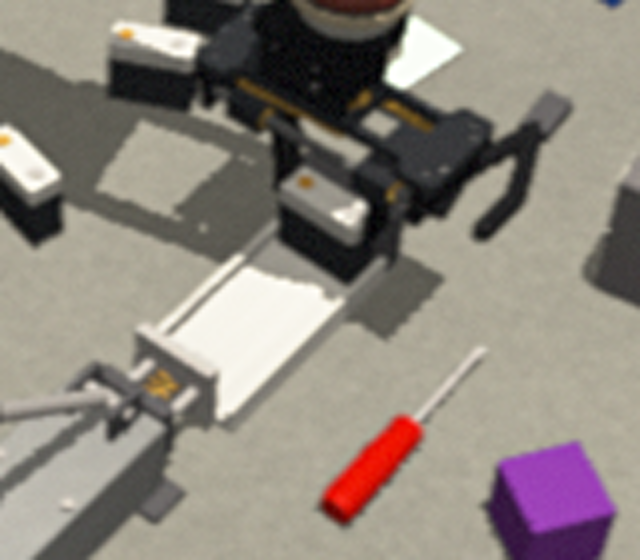

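View pics/w7.png

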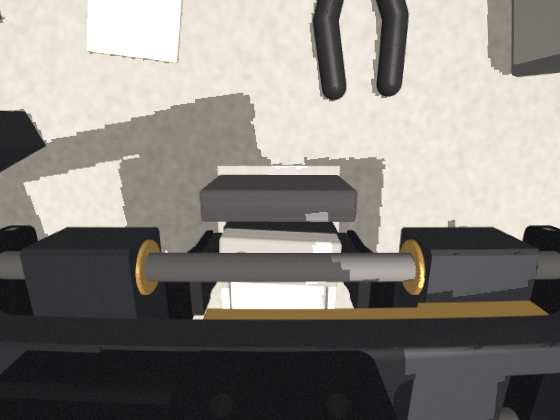

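Emit:
carry_out(deltas=[[0.1,0,0,0,1],[0.1,0,0,0,1],[0.1,0,0,0,1]])

```text
clock: 12.78
ee_pos: [0.632, 0.161, 0.0428]
ee_rot: [1.306, 1.143, -1.301]
force: [1.2, -0.3, 3.9]
width: 0.064
```

Emit:
carry_out(deltas=[[0,0,0,0,-1],[0,0,0,0,-1],[0,0,0,0,-1],[0,0,0,0,-1],[-1.2,0,0,0,-1],[-2.4,0,0,0,-1],[-3.6,0,0,0,-1],[-4.8,0,0,0,-1],[-6,0,0,0,-1],[-6,1,1,0,-1],[-6,1,1,0,-1],[-6,1,1,0,-1]])

```text
clock: 13.78
ee_pos: [0.6571, 0.1256, 0.2215]
ee_rot: [1.306, 1.143, -1.304]
force: [0.5, 0.4, -0.1]
width: 0.0872
```

```bash
python3 - <<'E'
from h import *
print(pose()[0],pose()[2]['width'])
go([.4288,.0863,.2],-.3375)
go([.4288,.0863,.033],-.3375)
im,C=snap('wrist','w8')
E
```

```text
[0.65714413 0.12561915 0.22151173] 0.0871923996388367
delta [ 0.71 -7.38  2.3 ] turn 1.97
delta [ 6.28 -7.38  2.3 ] turn 1.97
```

View pics/w8.png

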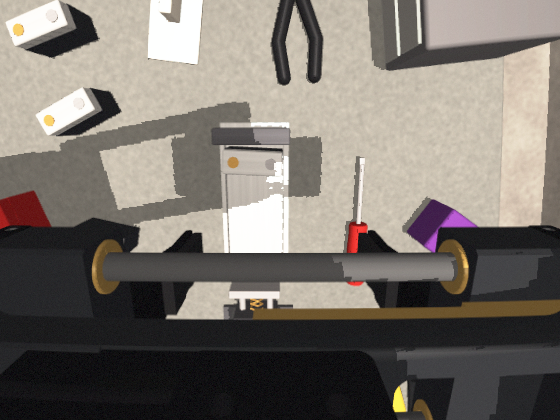

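Emit:
carry_out(deltas=[[0.7,-1.5,0.4,0.5,-1],[0.7,-7.4,2.3,2,-1],[0.7,-7.4,2.3,2,-1],[0.7,-7.4,2.3,2,-1],[0.7,-7.4,2.3,2,-1],[0.7,-7.4,2.3,2,-1],[0.7,-7.4,2.3,2,-1],[0.7,-7.4,2.3,2,-1],[0.7,-7.4,2.3,2,-1],[0.7,-7.4,2.3,2,-1],[0.7,-7.4,2.3,2,-1],[0.7,-7.4,2.3,2,-1]])

```text
clock: 14.83
ee_pos: [0.4278, 0.0874, 0.1997]
ee_rot: [1.454, 1.03, -1.455]
force: [-0.5, -0.8, 0.1]
width: 0.0872
```

```bash
python3 - <<'E'
from h import *
print(pose()[0],pose()[2]['width'])
go([.4288,.0863,.033],-.3375)
im,C=snap('wrist','w9')
for q in ((.4288,.0863,-.3375),(.4413,.2362,.3045)): draw(im,C,q,boxpts(64,26,60),0,(0,255,0))
cv2.imwrite('pics/w9o.png',im[:,:,::-1])
E
```

```text
[0.42779317 0.08738243 0.19974872] 0.08717714218782788
delta [5.56 0.05 0.02] turn -0.01
```

View pics/w9o.png

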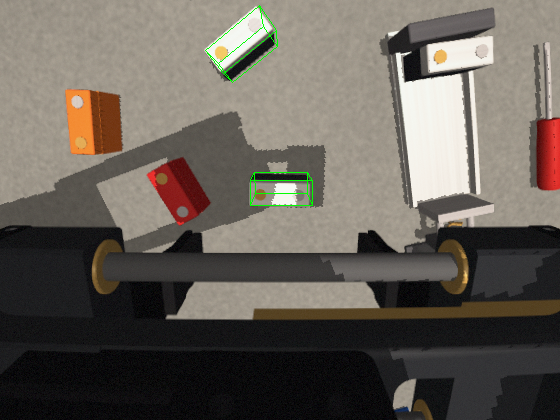

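Emit:
carry_out(deltas=[[1.2,0.05,0.02,0,-1],[2.4,0.05,0.02,0,-1],[3.4,0.05,0.02,0,-1],[4.4,0.05,0.02,0,-1],[5.1,0.05,0.02,0,-1],[5.5,0.05,0.02,0,-1],[5.5,0.05,0.02,0,-1],[5.5,0.05,0.02,0,-1],[5.5,0.05,0.02,0,1],[5.5,0.05,0.02,0,1],[5.5,0.05,0.02,0,1],[5.5,0.05,0.02,0,1],[5.5,0.05,0.02,0,1],[5.5,0.05,0.02,0,1]], newtons=30)

```text
clock: 16.05
ee_pos: [0.4284, 0.0863, 0.0356]
ee_rot: [1.454, 1.03, -1.454]
force: [-3.0, 0.7, 6.7]
width: 0.0637
```

```bash
python3 - <<'E'
from h import *
print(pose()[0],pose()[2]['width'])
# refine frame from relative placement: cell1 released with TCP at (0.632,0.161)
C=cam('wrist')
t=fr(2,42)
go([*t,0.20],F[2])
E
```

```text
[0.42844321 0.08629237 0.03562711] 0.06365673008453646
delta [-5.48  5.76 -3.61] turn -1.99
```

Emit:
carry_out(deltas=[[-1,0,0,0,1],[-2.2,0,0,0,1],[-3.5,0,0,0,1],[-4.8,0,0,-0.2,1],[-5.5,1.2,-0.7,-0.6,1],[-5.5,2.4,-1.5,-1.2,1],[-5.5,3.6,-2.2,-1.7,1],[-5.5,4.6,-2.9,-2,1],[-5.5,5.3,-3.3,-2,1],[-5.5,5.75,-3.6,-2,1],[-5.5,5.75,-3.6,-2,1],[-5.5,5.75,-3.6,-2,1],[-5.5,5.75,-3.6,-2,1],[-5.5,5.75,-3.6,-2,1]])

```text
clock: 17.22
ee_pos: [0.6259, 0.1305, 0.1997]
ee_rot: [1.303, 1.146, -1.305]
force: [0.7, -0.4, -2.8]
width: 0.0635
```

```bash
python3 - <<'E'
from h import *
print(pose()[0],pose()[2]['width'])
im,C=snap('wrist','w10')
draw(im,C,F,boxpts(84,18,61,96),0,(255,0,0))
draw(im,C,F,boxpts(64,26,60,71),0.008,(0,255,0))
cv2.imwrite('pics/w10o.png',cv2.resize(im[120:270,180:400,::-1],None,fx=3.5,fy=3.5,interpolation=2))
go([*fr(2,42),0.044],F[2])
E
```

```text
[0.62592637 0.1305348  0.19972057] 0.06346192318338621
delta [ 5.2   0.05 -0.02] turn 0.01
```

View pics/w10o.png

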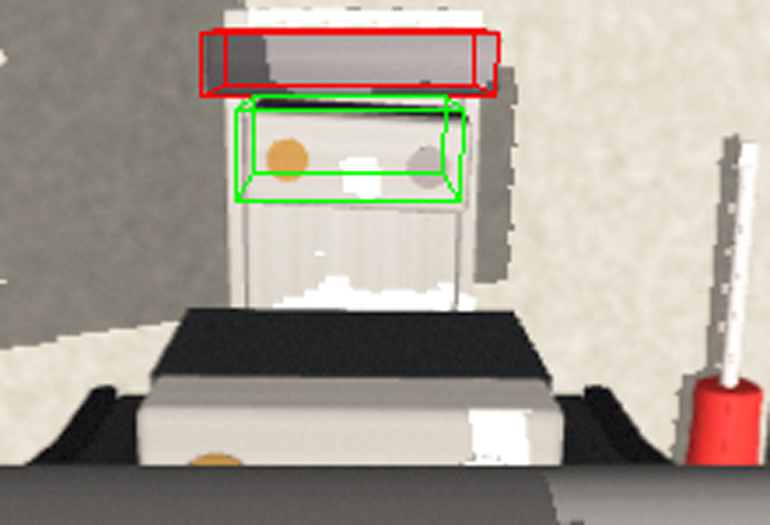

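```bash
python3 - <<'E'
from h import *
print(pose()[0])
go([*fr(1,38),0.0445],F[2])
E
```

```text
[0.62607717 0.13055742 0.20001934]
delta [5.18 0.01 0.11] turn 0.01
```

Emit:
carry_out(deltas=[[1.2,-0.04,0.11,0,1],[2.4,-0.04,0.11,0,1],[3.4,-0.04,0.11,0,1],[4.2,-0.04,0.11,0,1],[4.7,-0.04,0.11,0,1],[5.0,-0.04,0.11,0,1],[5.15,-0.04,0.11,0,1],[5.15,-0.04,0.11,0,1],[5.15,-0.04,0.11,0,1],[5.15,-0.04,0.11,0,1]])

```text
clock: 18.1
ee_pos: [0.6267, 0.1277, 0.0474]
ee_rot: [1.306, 1.143, -1.301]
force: [-0.0, -0.1, -1.7]
width: 0.0635
```

```bash
python3 - <<'E'
from h import *
print(pose()[0],pose()[2]['width'],pose()[2]['force'])
im,C=snap('wrist','w11')
go([*fr(1,38),0.0445],F[2])
E
```

```text
[0.62672517 0.12771708 0.04740891] 0.06345155820104732 [-0.03939849 -0.12606568 -1.74037576]
delta [ 0.09 -0.02  0.02] turn 0.01
```

View pics/w11.png

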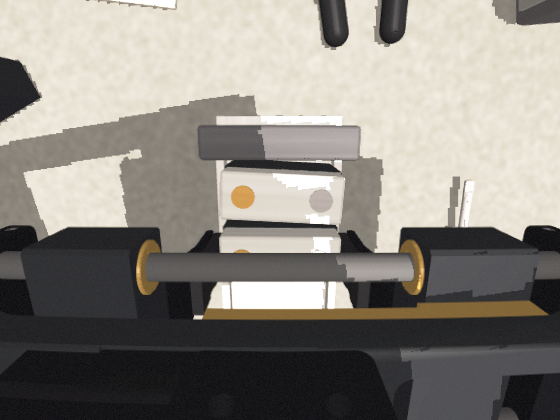

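Emit:
carry_out(deltas=[[0.1,0,0,0,1],[0.15,0,0,0,1],[0.15,0,0,0,1],[0.15,0,0,0,-1],[0.15,0,0,0,-1],[0.15,0,0,0,-1],[0.15,0,0,0,-1],[-1,0,0,0,-1],[-2.2,0,0,0,-1],[-3.4,0,0,0,-1],[-4.6,0,0,0,-1],[-5.2,0,0,0,-1],[-5.2,0,0,0,-1],[-5.2,0,0,0,-1]])

```text
clock: 19.32
ee_pos: [0.6263, 0.1277, 0.2029]
ee_rot: [1.305, 1.143, -1.301]
force: [0.4, 0.3, -0.5]
width: 0.0869
```

```bash
python3 - <<'E'
from h import *
print(pose()[0],pose()[2]['width'])
im,C=snap('wrist','w12')
go([0.4413,0.19,0.20],.3045)
E
```

```text
[0.62627938 0.12768151 0.20292012] 0.08685365447681327
delta [ 0.03 -6.34 -1.27] turn -4.14
```

View pics/w12.png

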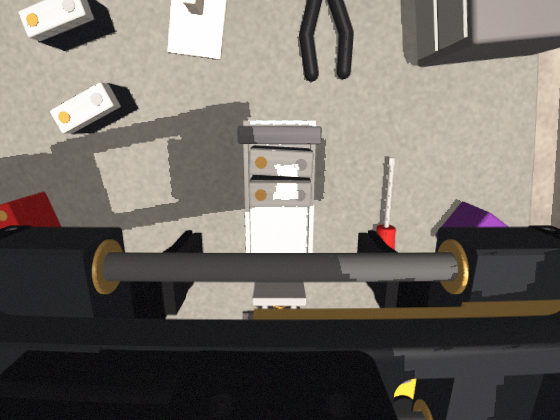

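Emit:
carry_out(deltas=[[0,-1,0,-0.5,-1],[0,-6.3,-1.3,-4.1,-1],[0,-6.3,-1.3,-4.1,-1],[0,-6.3,-1.3,-4.1,-1],[0,-6.3,-1.3,-4.1,-1],[0,-6.3,-1.3,-4.1,-1],[0,-6.3,-1.3,-4.1,-1],[0,-6.3,-1.3,-4.1,-1],[0,-6.3,-1.3,-4.1,-1],[0,-6.3,-1.3,-4.1,-1],[0,-6.3,-1.3,-4.1,-1]])

```text
clock: 20.28
ee_pos: [0.4437, 0.1901, 0.201]
ee_rot: [0.986, 1.336, -0.987]
force: [0.6, -0.9, 0.6]
width: 0.0871
```

```bash
python3 - <<'E'
from h import *
print(pose()[0],pose()[2]['width'])
im,C=snap('wrist','w13')
draw(im,C,(.4413,.2362,.3045),boxpts(64,26,60),0,(0,255,0))
cv2.imwrite('pics/w13o.png',cv2.resize(im[0:240,160:420,::-1],None,fx=3,fy=2.5,interpolation=2))
E
```

```text
[0.44370753 0.19013185 0.20103113] 0.08712869250838914
```

View pics/w13o.png

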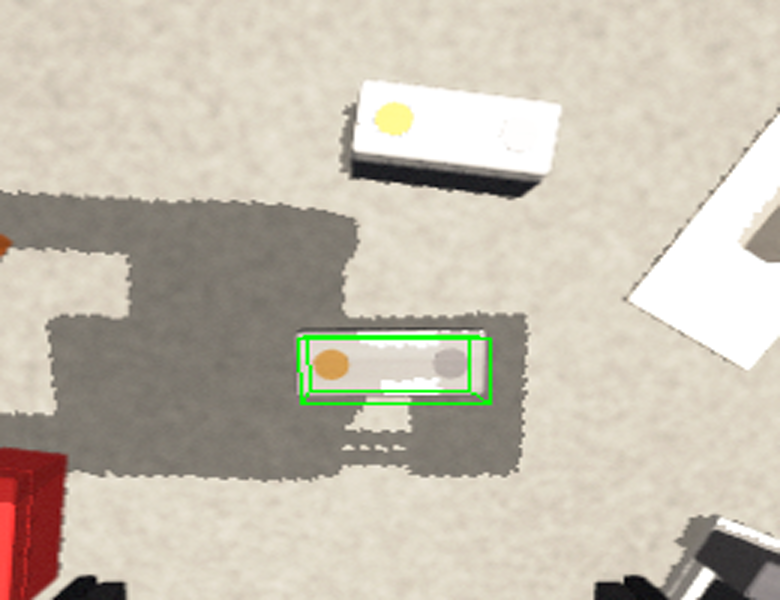

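```bash
cat >> h.py <<'E'
def cellfit(C,l,kx,ky,x0,y0,g):
    uv=[[x0+(a+.5)/kx-.5,y0+(b+.5)/ky-.5] for a,b in l]
    return fit(C,[[-32,13,60],[32,13,60],[32,-13,60],[-32,-13,60]],uv,g)
E
python3 - <<'E'
from h import *
C=cam('wrist');im=np.load('pics/w13.npy').copy();print(pose()[0])
c=cellfit(C,[(297,333),(486,333),(487,396),(297,396)],3,2.5,160,0,[.44,.236,.3])
d=cellfit(C,[(363,82),(560,103),(549,176),(352,153)],3,2.5,160,0,[.44,.33,.2])
for q in (c,d): draw(im,C,q,boxpts(64,26,60),0,(0,255,0))
cv2.imwrite('pics/w13p.png',cv2.resize(im[0:240,160:420,::-1],None,fx=3,fy=2.5,interpolation=2))
go([*c[:2],0.033],c[2])
E
```

```text
[0.44362402 0.19020705 0.20112794]
fit [0.439  0.2389 0.3018] res px 0.83
fit [0.4317 0.329  0.1799] res px 1.07
delta [ 5.6   0.33 -1.6 ] turn -0.03
```

View pics/w13p.png

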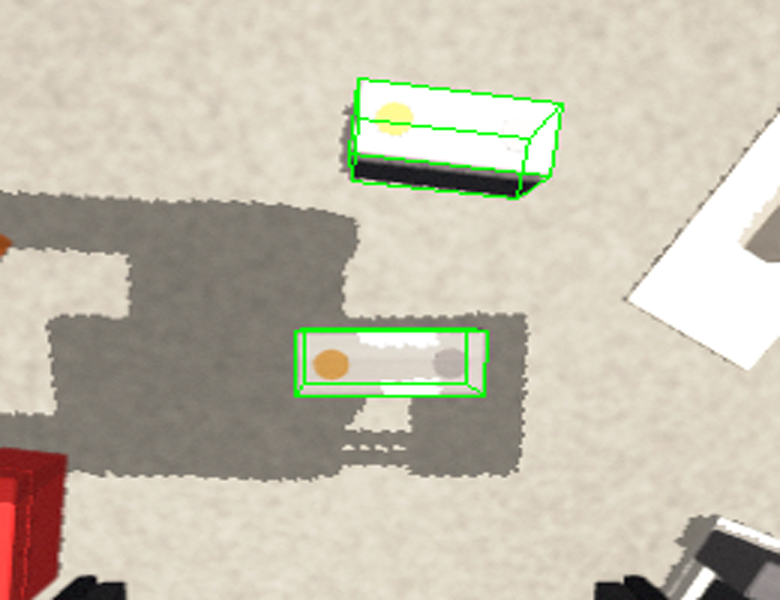

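Emit:
carry_out(deltas=[[1,0.33,-1.6,0,-1],[2.2,0.33,-1.6,0,-1],[3.4,0.33,-1.6,0,-1],[4.4,0.33,-1.6,0,-1],[5.1,0.33,-1.6,0,-1],[5.6,0.33,-1.6,0,-1],[5.6,0.33,-1.6,0,-1],[5.6,0.33,-1.6,0,-1],[5.6,0.33,-1.6,0,1],[5.6,0.33,-1.6,0,1],[5.6,0.33,-1.6,0,1],[5.6,0.33,-1.6,0,1],[5.6,0.33,-1.6,0,1],[5.6,0.33,-1.6,0,1]], newtons=30)

```text
clock: 21.5
ee_pos: [0.4391, 0.2397, 0.0344]
ee_rot: [0.986, 1.335, -0.984]
force: [-1.3, -0.7, 4.9]
width: 0.0637
```

```bash
python3 - <<'E'
from h import *
print(pose()[0],pose()[2]['width'])
go([*fr(1,8),0.20],F[2])
E
```

```text
[0.43905584 0.23968428 0.03441254] 0.06371543270055756
delta [-5.51  4.43  6.33] turn 4.11
```

Emit:
carry_out(deltas=[[-1,0,0,0,1],[-2.2,0,0,0,1],[-3.5,0,0,0.2,1],[-4.8,0,0,0.8,1],[-5.5,0.8,1,1.6,1],[-5.5,1.6,2.1,2.4,1],[-5.5,2.4,3.3,3.2,1],[-5.5,3.2,4.5,4.1,1],[-5.5,4,5.6,4.1,1],[-5.5,4.4,6.3,4.1,1],[-5.5,4.4,6.3,4.1,1],[-5.5,4.4,6.3,4.1,1],[-5.5,4.4,6.3,4.1,1],[-5.5,4.4,6.3,4.1,1]])

```text
clock: 22.67
ee_pos: [0.6191, 0.0988, 0.1979]
ee_rot: [1.302, 1.147, -1.304]
force: [0.4, 0.3, -3.0]
width: 0.0638
```

```bash
python3 - <<'E'
from h import *
print(pose()[0],pose()[2]['width'])
im,C=snap('wrist','w14')
draw(im,C,F,boxpts(84,18,61,96),0,(255,0,0))
draw(im,C,F,boxpts(64,26,60,38),0.008,(0,255,0))
cv2.imwrite('pics/w14o.png',cv2.resize(im[80:250,180:400,::-1],None,fx=3.5,fy=3.5,interpolation=2))
go([*fr(1,8),0.0475],F[2])
E
```

```text
[0.61907495 0.09881955 0.19788857] 0.06375419364331354
delta [5.02 0.11 0.04] turn 0.03
```

View pics/w14o.png

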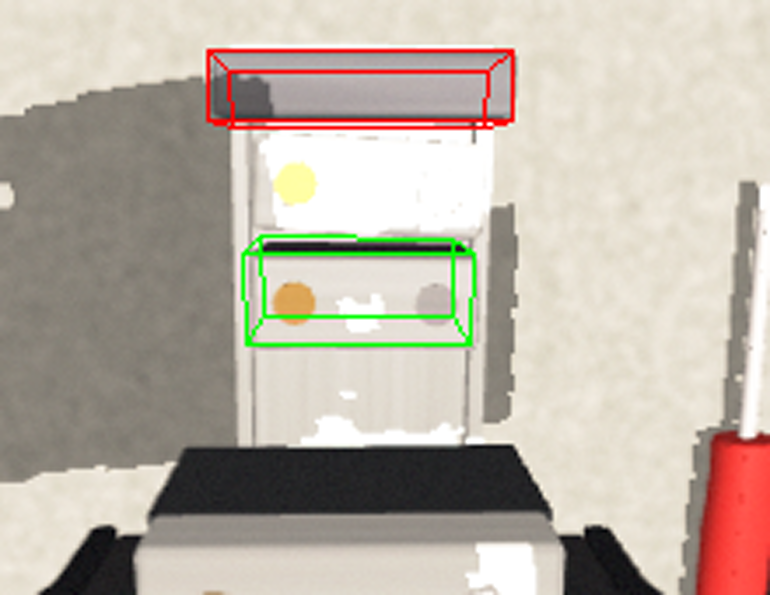

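Emit:
carry_out(deltas=[[1.2,0.04,0.04,0,1],[2.4,0.04,0.04,0,1],[3.4,0.04,0.04,0,1],[4.2,0.04,0.04,0,1],[4.7,0.04,0.04,0,1],[5.0,0.04,0.04,0,1],[5.05,0.04,0.04,0,1],[5.05,0.04,0.04,0,1],[5.05,0.04,0.04,0,1],[5.05,0.04,0.04,0,1]])

```text
clock: 23.55
ee_pos: [0.6226, 0.0968, 0.0489]
ee_rot: [1.305, 1.143, -1.301]
force: [0.8, 0.0, -1.4]
width: 0.0639
```

```bash
python3 - <<'E'
from h import *
print(pose()[0],pose()[2]['width'],pose()[2]['force'])
im,C=snap('wrist','w15')
go([*fr(0.5,8),0.0445],F[2])
E
```

```text
[0.62255807 0.09681592 0.04886957] 0.06386202259609133 [ 0.7931708   0.04898357 -1.35293322]
delta [ 0.14 -0.04 -0.02] turn 0.01
```

View pics/w15.png

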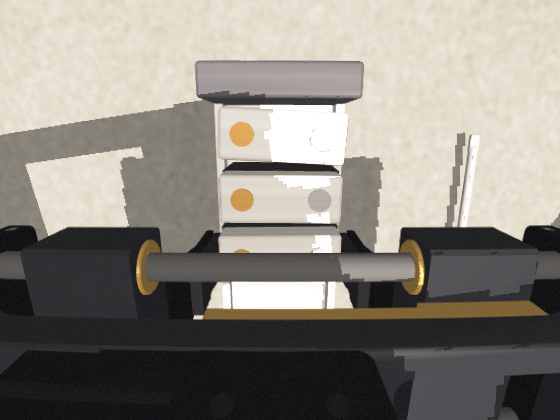

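Emit:
carry_out(deltas=[[0.1,-0.03,0,0,1],[0.2,-0.03,0,0,1],[0.2,-0.03,0,0,1],[0.2,-0.03,0,0,-1],[0.2,-0.03,0,0,-1],[0.2,-0.03,0,0,-1],[0.2,-0.03,0,0,-1],[-1,0,0,0,-1],[-2.2,0,0,0,-1],[-3.4,0,0,0,-1],[-4.6,0,0,0,-1],[-5.2,0,0,0,-1],[-5.2,0,0,0,-1],[-5.2,0,0,0,-1]])

```text
clock: 24.77
ee_pos: [0.6222, 0.0965, 0.2045]
ee_rot: [1.305, 1.143, -1.301]
force: [0.1, 0.6, -1.2]
width: 0.0868
```

```bash
python3 - <<'E'
from h import *
print(pose()[0],pose()[2]['width'])
im,C=snap('wrist','w16')
go([0.4317,0.29,0.20],.18)
E
```

```text
[0.62218858 0.09654275 0.20447304] 0.08677388898060062
delta [ 0.08 -7.09 -5.58] turn -2.95
```

View pics/w16.png

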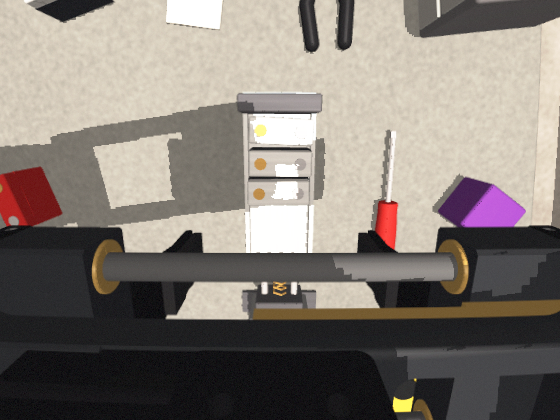

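Three cells stand in the bay (px 280,130 / 280,163 / 280,193). Now the fourth.

Emit:
carry_out(deltas=[[0,-1,-0.8,-0.5,-1],[0,-7.1,-5.6,-2.95,-1],[0,-7.1,-5.6,-2.95,-1],[0,-7.1,-5.6,-2.95,-1],[0,-7.1,-5.6,-2.95,-1],[0,-7.1,-5.6,-2.95,-1],[0,-7.1,-5.6,-2.95,-1],[0,-7.1,-5.6,-2.95,-1],[0,-7.1,-5.6,-2.95,-1],[0,-7.1,-5.6,-2.95,-1],[0,-7.1,-5.6,-2.95,-1],[0,-7.1,-5.6,-2.95,-1],[0,-7.1,-5.6,-2.95,-1]])

```text
clock: 25.9
ee_pos: [0.4324, 0.2897, 0.2026]
ee_rot: [1.077, 1.288, -1.078]
force: [0.2, -0.2, -0.1]
width: 0.0868
```

```bash
python3 - <<'E'
from h import *
print(pose()[0],pose()[2]['width'])
im,C=snap('wrist','w17')
draw(im,C,(.4317,.329,.18),boxpts(64,26,60),0,(0,255,0))
cv2.imwrite('pics/w17o.png',im[:,:,::-1])
go([.4317,.329,0.033],.18)
E
```

```text
[0.43237178 0.28969761 0.20256516] 0.0868077499027781
delta [ 5.66  0.21 -1.29] turn -0.02
```

View pics/w17o.png

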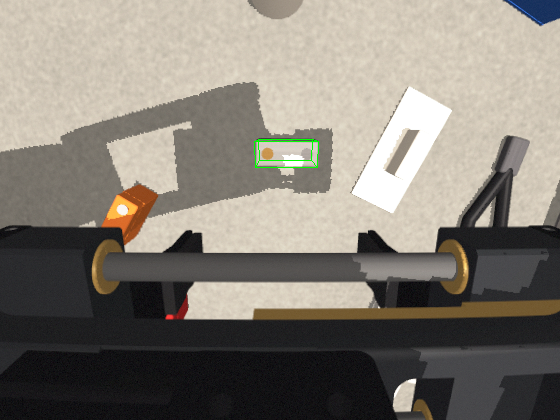

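Emit:
carry_out(deltas=[[1,0.15,-1.29,0,-1],[2.2,0.15,-1.29,0,-1],[3.4,0.15,-1.29,0,-1],[4.4,0.15,-1.29,0,-1],[5.1,0.15,-1.29,0,-1],[5.6,0.15,-1.29,0,-1],[5.6,0.15,-1.29,0,-1],[5.6,0.15,-1.29,0,-1],[5.6,0.15,-1.29,0,1],[5.6,0.15,-1.29,0,1],[5.6,0.15,-1.29,0,1],[5.6,0.15,-1.29,0,1],[5.6,0.15,-1.29,0,1],[5.6,0.15,-1.29,0,1]], newtons=30)

```text
clock: 27.12
ee_pos: [0.4307, 0.3302, 0.0364]
ee_rot: [1.078, 1.287, -1.073]
force: [2.2, 0.1, 3.7]
width: 0.0638
```

```bash
python3 - <<'E'
from h import *
print(pose()[0],pose()[2]['width'])
go([*fr(0.5,-22),0.20],F[2])
E
```

```text
[0.4306644  0.33019396 0.03635398] 0.06379927511600571
delta [-5.45  4.59  9.72] turn 2.96
```

Emit:
carry_out(deltas=[[-1,0,0,0,1],[-2.2,0,0,0,1],[-3.5,0,0,0.2,1],[-4.8,0,0,0.8,1],[-5.5,0.5,1,1.6,1],[-5.5,1,2.1,2.4,1],[-5.5,1.5,3.3,2.95,1],[-5.5,2.1,4.5,2.95,1],[-5.5,2.7,5.7,2.95,1],[-5.5,3.2,6.9,2.95,1],[-5.5,3.8,8.1,2.95,1],[-5.5,4.3,9.2,2.95,1],[-5.5,4.6,9.7,2.95,1],[-5.5,4.6,9.7,2.95,1],[-5.5,4.6,9.7,2.95,1],[-5.5,4.6,9.7,2.95,1]])

```text
clock: 28.45
ee_pos: [0.6159, 0.0684, 0.1989]
ee_rot: [1.303, 1.148, -1.305]
force: [-0.1, -0.0, -2.6]
width: 0.0637
```

```bash
python3 - <<'E'
from h import *
print(pose()[0],pose()[2]['width'],pose()[2]['force'])
go([*fr(0.5,-22),0.0495],F[2])
E
```

```text
[0.61586432 0.06838454 0.19890313] 0.0637193041754618 [-0.05048714 -0.04016671 -2.61465218]
delta [4.98 0.07 0.02] turn 0.01
```

Emit:
carry_out(deltas=[[1.2,0.01,0.04,0,1],[2.4,0.01,0.04,0,1],[3.4,0.01,0.04,0,1],[4.2,0.01,0.04,0,1],[4.7,0.01,0.04,0,1],[5.0,0.01,0.04,0,1],[5.0,0.01,0.04,0,1],[5.0,0.01,0.04,0,1],[5.0,0.01,0.04,0,1],[5.0,0.01,0.04,0,1]])

```text
clock: 29.28
ee_pos: [0.6171, 0.0678, 0.051]
ee_rot: [1.303, 1.146, -1.302]
force: [-1.3, 0.7, 4.8]
width: 0.064
```

```bash
python3 - <<'E'
from h import *
print(pose()[0],pose()[2]['width'],pose()[2]['force'])
im,C=snap('wrist','w18')
go([*fr(0.5,-22),0.0445],F[2])
E
```

```text
[0.61714819 0.06776616 0.0510126 ] 0.06398187352021362 [-1.26141845  0.67867933  4.79581712]
delta [ 0.22  0.01 -0.  ] turn 0.02
```

View pics/w18.png

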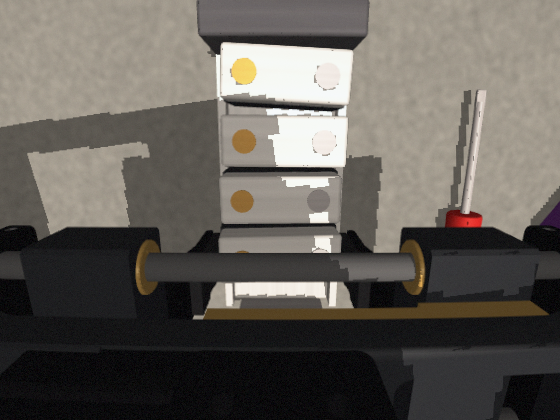

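```bash
python3 - <<'E'
from h import *
im,C=snap('scene','s18',(240,170,380,290),5)
im=im.copy()
for y in (-22,8,38,71): draw(im,C,F,boxpts(64,26,60,y),0.008,(0,255,0))
cv2.imwrite('pics/s18o.png',cv2.resize(im[170:290,240:380,::-1],None,fx=5,fy=5,interpolation=2))
print(pose()[0],pose()[2]['force'])
E
```

```text
[0.61719121 0.0675979  0.05097667] [-1.0191352   1.26080696  6.50863843]
```

View pics/s18.png

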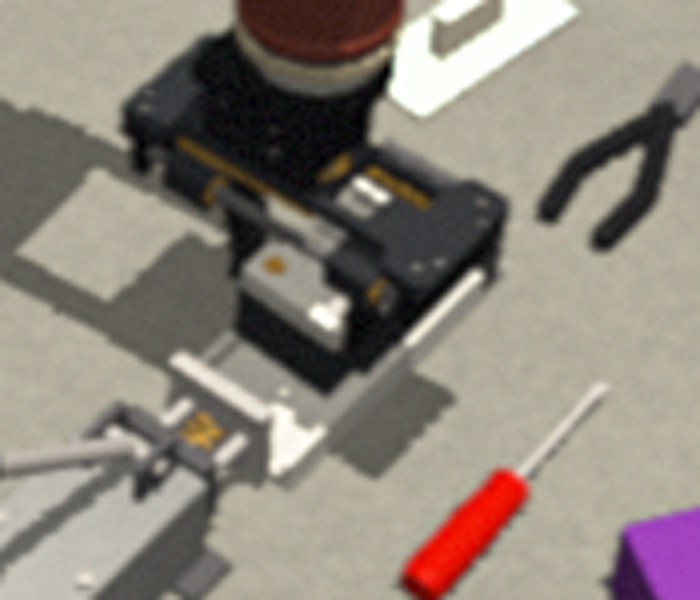

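View pics/s18o.png

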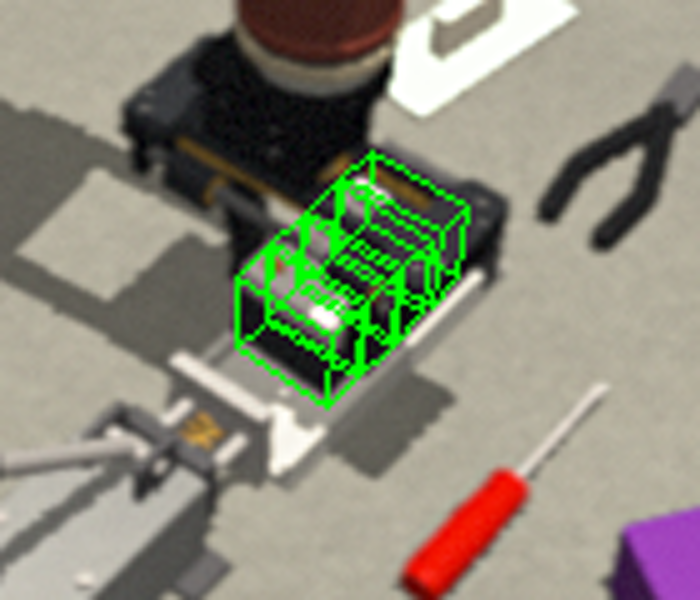

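Emit:
carry_out(deltas=[[0.07,0,0,0,1],[0.07,0,0,0,1],[0.07,0,0,0,1]])

```text
clock: 29.63
ee_pos: [0.6177, 0.067, 0.048]
ee_rot: [1.304, 1.144, -1.302]
force: [2.9, 0.8, -0.7]
width: 0.064
```

Emit:
carry_out(deltas=[[0.05,0,0,0,1],[0.1,0,0,0,1],[0.1,0,0,0,1],[0.1,0,0,0,1]])

```text
clock: 29.97
ee_pos: [0.6176, 0.0665, 0.0445]
ee_rot: [1.304, 1.145, -1.303]
force: [4.4, -0.5, -3.1]
width: 0.0641
```

```bash
python3 - <<'E'
from h import *
print(pose()[0],pose()[2]['force'])
im,C=snap('wrist','w19')
im,C=snap('scene','s19',(240,170,380,290),5)
E
```

```text
[0.61756101 0.06652539 0.04453991] [ 4.40530476 -0.50538283 -3.14476038]
```

View pics/s19.png

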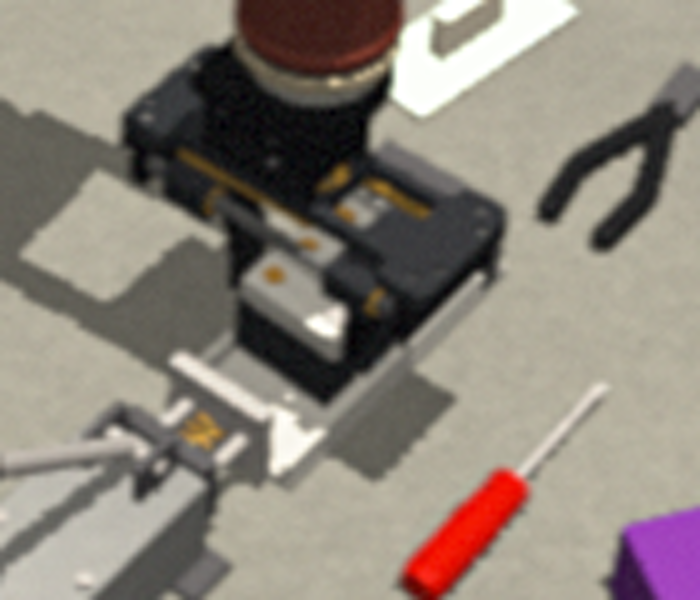

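View pics/w19.png

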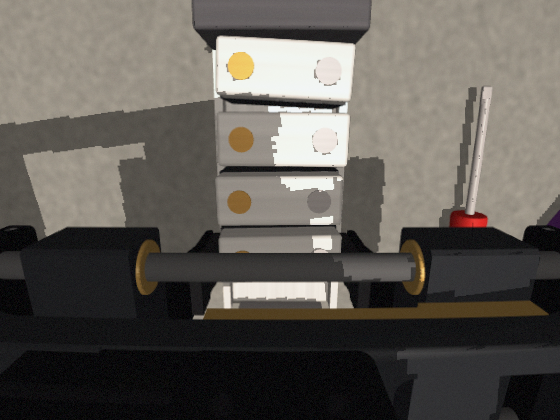

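Emit:
carry_out(deltas=[[0.05,0.05,0,0,1],[0.07,0.05,0,0,1],[0.07,0.05,0,0,1],[0.07,0.05,0,0,-1],[0.07,0.05,0,0,-1],[0.07,0.05,0,0,-1],[0.07,0.05,0,0,-1],[-1,0,0,0,-1],[-2.2,0,0,0,-1],[-3.4,0,0,0,-1],[-4.6,0,0,0,-1],[-5.8,0,0,0,-1],[-6.5,0,1,0,-1],[-6.5,0,2,0,-1],[-6.5,0,2,0,-1],[-6.5,0,2,0,-1]])

```text
clock: 31.4
ee_pos: [0.6092, 0.0059, 0.2399]
ee_rot: [1.306, 1.144, -1.306]
force: [-0.7, -0.1, -0.6]
width: 0.0873
```

```bash
python3 - <<'E'
from h import *
o=pose();print(o[0],o[2]['width'],o[2]['force'])
im,C=snap('wrist','w20')
cv2.imwrite('pics/w20.png',cv2.resize(im[20:240,180:400,::-1],None,fx=2.7,fy=2.7,interpolation=2))
im,C=snap('scene','s20',(180,130,380,290),4)
E
```

```text
[0.6091765  0.00586019 0.23990443] 0.08731627856076371 [-0.65335093 -0.13257223 -0.57281272]
```

View pics/w20.png

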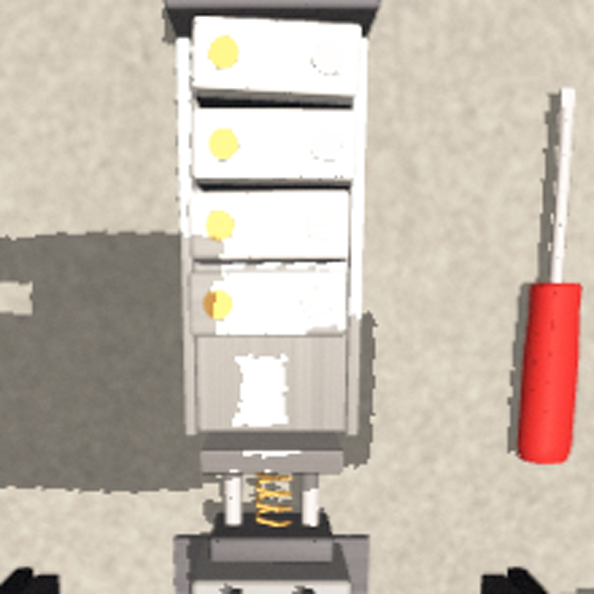

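View pics/s20.png

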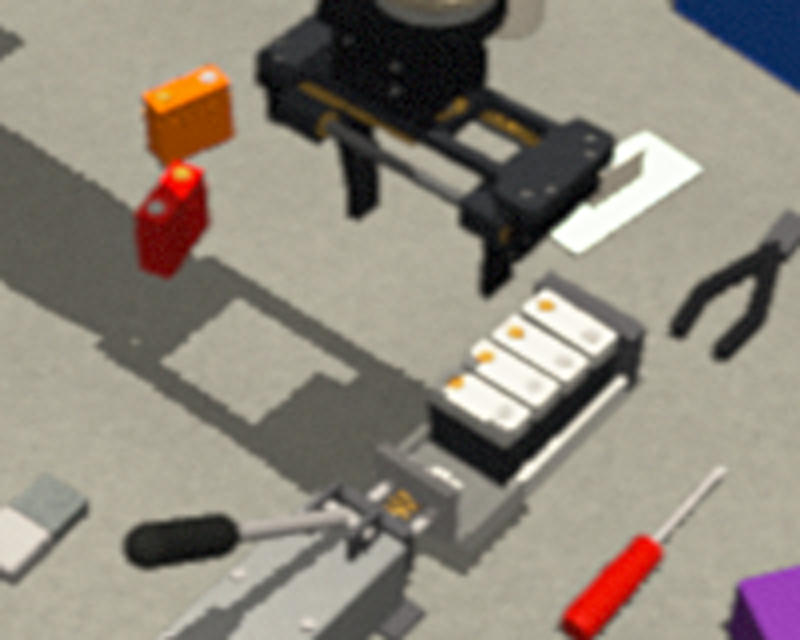

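```bash
python3 - <<'E'
from h import *
im,C=snap('top','t20')
im,C=snap('scene','s21')
E
```

```text
(no output)
```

View pics/t20.png

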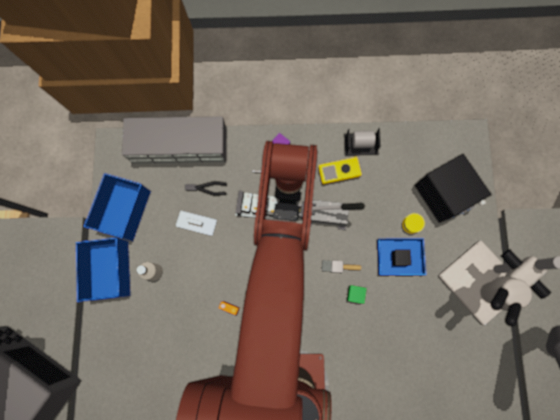

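View pics/s21.png

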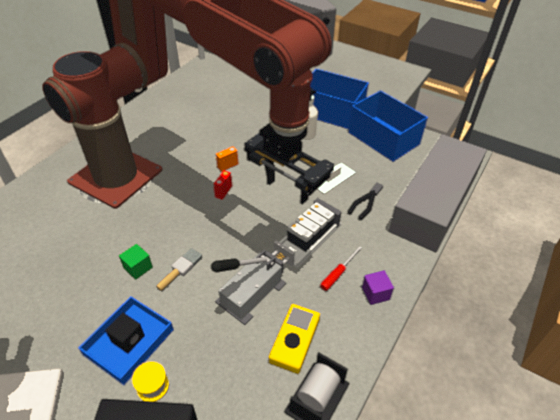

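```bash
python3 - <<'E'
from h import *
print(pose()[0])
go([*fr(0,-293),0.275],F[2])
im,C=snap('wrist','w21')
E
```

```text
[0.60892717 0.00805396 0.23875856]
delta [-1.21 -0.01  7.02] turn 0.02
```

Emit:
carry_out(deltas=[[-1.2,0,0,0,0],[-1.2,0,0.8,0,1],[-1.2,0,2,0,1],[-1.2,0,3.2,0,1],[-1.2,0,4.4,0,1],[-1.2,0,5.6,0,1],[-1.2,0,6.6,0,1],[-1.2,0,7.0,0,1],[-1.2,0,7.0,0,1],[-1.2,0,7.0,0,1],[-1.2,0,7.0,0,1],[-1.2,0,7.0,0,1],[-1.2,0,7.0,0,1]])

```text
clock: 32.73
ee_pos: [0.5828, -0.1995, 0.2759]
ee_rot: [1.302, 1.147, -1.302]
force: [0.4, 0.7, -0.6]
width: 0.0083
```

```bash
python3 - <<'E'
from h import *
o=pose();print(o[0],o[2]['width'],o[2]['force'])
go([*fr(0,-293),0.275],F[2])
im,C=snap('wrist','w22')
im,C=snap('scene','s22',(180,130,380,290),4)
E
```

```text
[ 0.5827634  -0.19949839  0.2759028 ] 0.008255945627271728 [ 0.44633087  0.74753503 -0.55521441]
delta [ 0.03 -0.02  0.05] turn 0.03
```

View pics/w22.png

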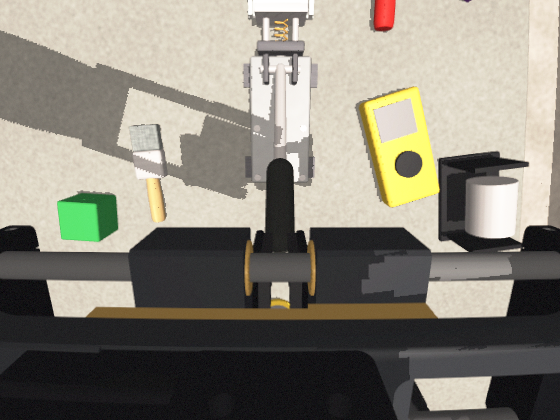

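View pics/s22.png

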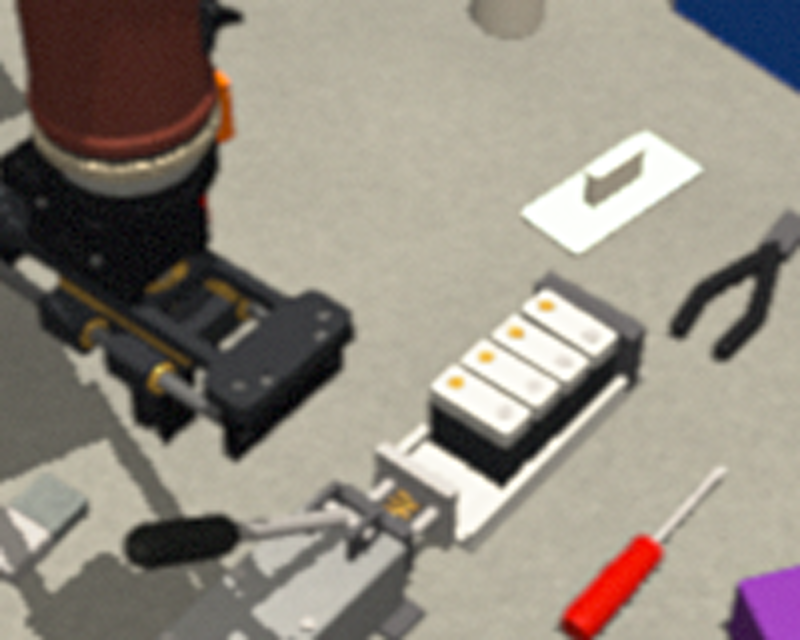

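Emit:
carry_out(deltas=[[0.6,0,0,0,1],[1.2,0,0,0,1],[1.7,0,0.1,0,1],[2.2,0,0.25,0,1],[2.7,0,0.45,0,1],[3.2,0,0.65,0,1],[3.7,0,0.8,0,1],[4.2,0,0.95,0,1],[4.7,0,1.05,0,1],[5.2,0,1.12,0,1],[5.6,0,1.17,0,1],[5.95,0,1.2,0,1],[5.95,0,1.2,0,1],[5.95,0,1.2,0,1],[5.95,0,1.2,0,1]])

```text
clock: 34.08
ee_pos: [0.5792, -0.2387, 0.0998]
ee_rot: [1.302, 1.14, -1.303]
force: [-1.6, -5.1, 7.5]
width: 0.0006
```

```bash
python3 - <<'E'
from h import *
o=pose();print(o[0],o[2]['width'],o[2]['force'])
im,C=snap('wrist','w23')
im,C=snap('scene','s23',(180,130,380,290),4)
E
```

```text
[ 0.579196   -0.2386747   0.09975079] 0.0005691522579907812 [-1.58373379 -5.08509848  7.47906899]
```

View pics/s23.png

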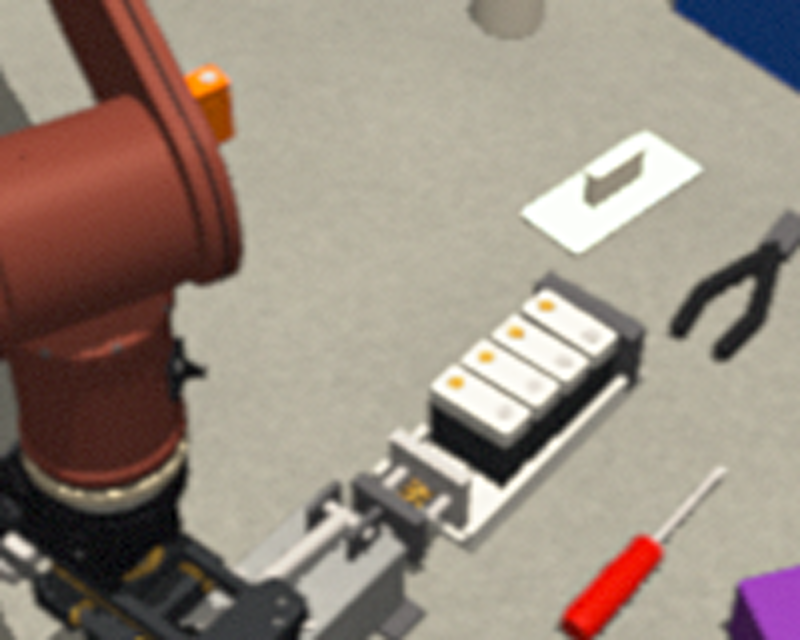

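View pics/w23.png

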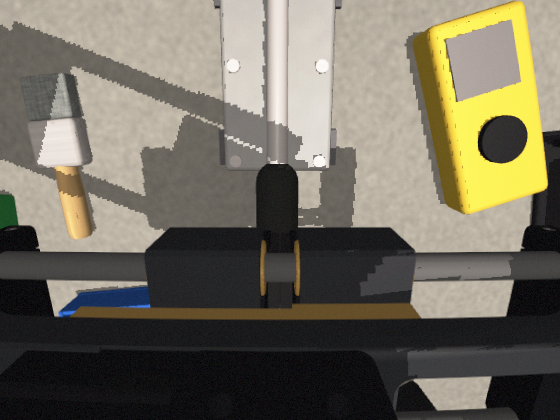

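Emit:
carry_out(deltas=[[0.15,0,0,0,1],[0.15,0,0,0,1],[0.15,0,0,0,1]])

```text
clock: 34.43
ee_pos: [0.5793, -0.2392, 0.0957]
ee_rot: [1.302, 1.139, -1.303]
force: [-2.6, -4.6, 9.0]
width: 0.0003
```

Emit:
carry_out(deltas=[[-0.7,0,-0.05,0,1],[-1.5,0,-0.15,0,1],[-2.3,0,-0.35,0,1],[-3.1,0,-0.6,0,1],[-3.9,0,-0.95,0,1],[-4.7,0,-1.2,0,1],[-5.5,0,-1.2,0,1],[-6.1,0,-1.2,0,1],[-6.1,0,-1.2,0,1],[-6.1,0,-1.2,0,1]])

```text
clock: 35.27
ee_pos: [0.5831, -0.201, 0.2772]
ee_rot: [1.304, 1.143, -1.302]
force: [0.1, 0.4, -0.9]
width: 0.0006
```

```bash
python3 - <<'E'
from h import *
o=pose();print(o[0],o[2]['width'],o[2]['force'])
go([*fr(0,-293),0.275],F[2])
im,C=snap('scene','s24',(230,160,360,290),5)
im,C=snap('wrist','w24')
E
```

```text
[ 0.58314448 -0.20099622  0.27717223] 0.0006447615483397626 [ 0.06660375  0.35163619 -0.88997644]
delta [ 0.07 -0.04  0.  ] turn 0.02
```

View pics/s24.png

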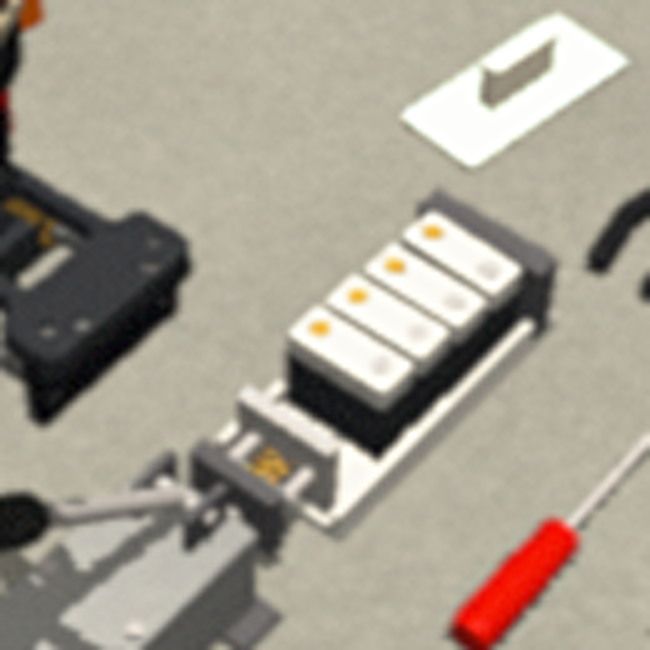

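View pics/w24.png

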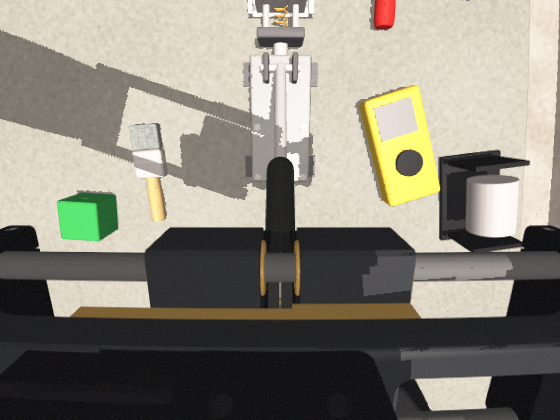

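Emit:
carry_out(deltas=[[0.7,0,0,0,1],[1.4,0,0.05,0,1],[2.1,0,0.25,0,1],[2.8,0,0.5,0,1],[3.5,0,0.75,0,1],[4.2,0,0.95,0,1],[4.9,0,1.1,0,1],[5.5,0,1.17,0,1],[6.1,0,1.2,0,1],[6.1,0,1.2,0,1],[6.15,0,1.2,0,1],[6.15,0,1.2,0,1]])

```text
clock: 36.37
ee_pos: [0.5761, -0.2376, 0.09]
ee_rot: [1.302, 1.147, -1.307]
force: [-4.5, -2.1, 6.1]
width: 0.0003
```

Emit:
carry_out(deltas=[[-0.7,0,-0.05,0,1],[-1.5,0,-0.15,0,1],[-2.3,0,-0.35,0,1],[-3.1,0,-0.6,0,1],[-3.9,0,-0.95,0,1],[-4.7,0,-1.2,0,1],[-5.5,0,-1.2,0,1],[-6.15,0,-1.2,0,1],[-6.15,0,-1.2,0,1],[-6.15,0,-1.2,0,1]])

```text
clock: 37.2
ee_pos: [0.5824, -0.2011, 0.2753]
ee_rot: [1.304, 1.145, -1.304]
force: [-0.3, 0.3, -0.7]
width: 0.0003
```

```bash
python3 - <<'E'
from h import *
o=pose();print(o[0],o[2]['width'],o[2]['force'])
im,C=snap('scene','s25',(230,160,360,290),5)
E
```

```text
[ 0.58239478 -0.20114845  0.27532921] 0.0003154650060198638 [-0.3487802   0.28994949 -0.65029097]
```

View pics/s25.png

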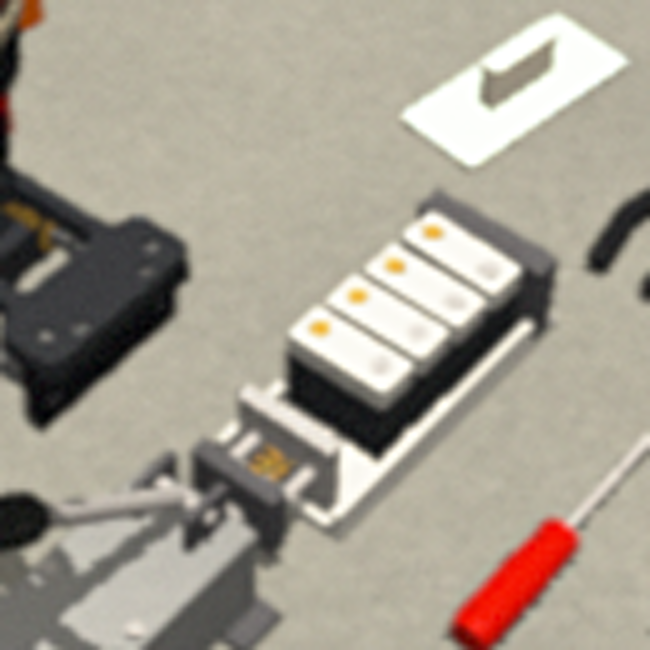

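Emit:
carry_out(deltas=[[0.7,0,0,0,1],[1.4,0,0.05,0,1],[2.1,0.02,0.25,0,1],[2.8,0.04,0.5,0,1],[3.5,0.06,0.75,0,1],[4.2,0.08,0.95,0,1],[4.2,0.08,0.95,0,1],[4.2,0.08,0.95,0,1]])

```text
clock: 37.92
ee_pos: [0.579, -0.2292, 0.147]
ee_rot: [1.304, 1.15, -1.307]
force: [-3.2, 1.7, 3.6]
width: 0.0004
```

```bash
python3 - <<'E'
from h import *
o=pose();print(o[0],o[2]['width'],o[2]['force'])
print((rz(-F[2])@(o[0]-[F[0],F[1],0])*1000).round(1))
im,C=snap('scene','s26',(150,130,350,330),3)
im,C=snap('wrist','w26')
E
```

```text
[ 0.57904882 -0.22915951  0.14704411] 0.0003952891460435743 [-3.16208966  1.65545749  3.58945076]
[   0.9 -321.4  147. ]
```

View pics/s26.png

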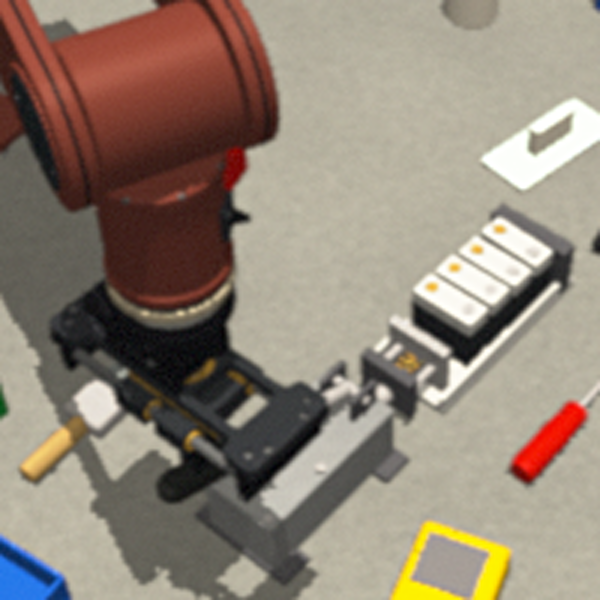

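View pics/w26.png

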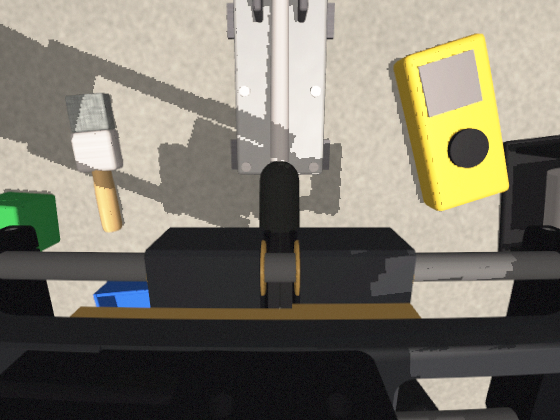

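```bash
cat >> h.py <<'E'
def lev(C,joint,r=(0,123,170,212)):
    th=np.radians(40)-joint
    P=np.array([[0,-163-a*np.cos(th),80+a*np.sin(th)] for a in r])/1000
    return project(C,P@rz(F[2]).T+[F[0],F[1],0])
E
python3 - <<'E'
from h import *
C=cam('scene')
for j in (0,.2,.3,.4,.5,.6,.75): print(j,((lev(C,j)-[150,130])*3).round(0).tolist())
E
```

```text
0 [[344.0, 385.0], [259.0, 399.0], [222.0, 404.0], [186.0, 410.0]]
0.2 [[344.0, 385.0], [248.0, 427.0], [206.0, 444.0], [166.0, 461.0]]
0.3 [[344.0, 385.0], [244.0, 440.0], [201.0, 463.0], [160.0, 485.0]]
0.4 [[344.0, 385.0], [241.0, 452.0], [197.0, 481.0], [155.0, 508.0]]
0.5 [[344.0, 385.0], [239.0, 464.0], [195.0, 497.0], [153.0, 528.0]]
0.6 [[344.0, 385.0], [239.0, 474.0], [195.0, 512.0], [153.0, 547.0]]
0.75 [[344.0, 385.0], [240.0, 488.0], [197.0, 531.0], [157.0, 570.0]]
```

```bash
python3 - <<'E'
from h import *
im=np.load('pics/s26.npy')[:,:,::-1]
C=cam('scene')
big=cv2.resize(im[240:310,190:280],None,fx=8,fy=8,interpolation=2)
for j,c in ((.3,(0,255,0)),(.45,(0,0,255))):
    P=((lev(C,j)-[190,240])*8).astype(int); cv2.polylines(big,[P.reshape(-1,1,2)],False,c,1)
T=((project(C,[pose()[0]-[0,0,.011]])-[190,240])*8).astype(int)[0]; cv2.circle(big,tuple(map(int,T)),5,(255,0,255),2)
cv2.imwrite('pics/s26z.png',big)
E
```

```text
(no output)
```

View pics/s26z.png

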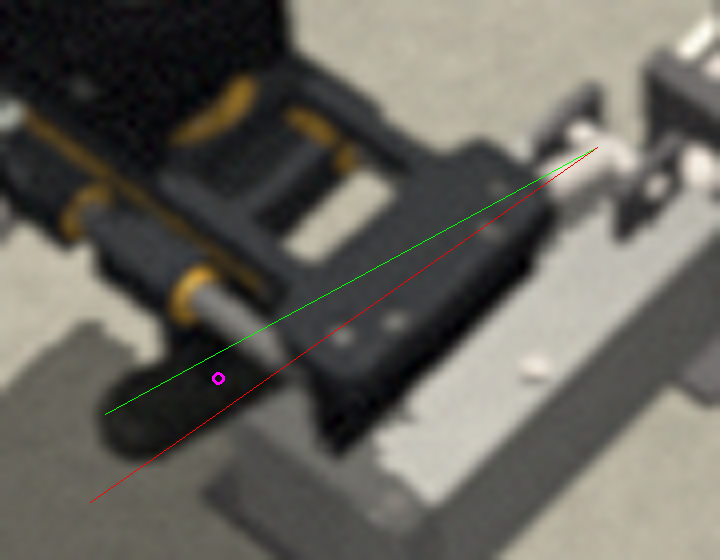

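Emit:
carry_out(deltas=[[-0.6,0,0,0,1],[-1.4,0,-0.2,0,1],[-2.2,0,-0.6,0,1],[-3.0,0,-1.0,0,1],[-4.2,0,-1.0,0,1],[-4.2,0,-1.0,0,1],[-4.2,0,-1.0,0,1],[-4.2,0,-1.0,0,1]])

```text
clock: 38.68
ee_pos: [0.5846, -0.1995, 0.275]
ee_rot: [1.303, 1.147, -1.304]
force: [-0.6, 0.6, -0.3]
width: 0.001
```

```bash
python3 - <<'E'
from h import *
o=pose();print(o[0],o[2]['width'],o[2]['force'],o[2]['joints'].round(2))
print((rz(-F[2])@(o[0]-[F[0],F[1],0])*1000).round(1))
im,C=snap('scene','s27',(190,180,340,300),5)
big=cv2.imread('pics/s27.png')
P=((lev(C,0)-[190,180])*5).astype(int); cv2.polylines(big,[P.reshape(-1,1,2)],False,(0,255,0),1)
cv2.imwrite('pics/s27.png',big)
im,C=snap('wrist','w27',(200,140,360,290),5)
E
```

```text
[ 0.58459267 -0.1995366   0.27498003] 0.0009608320636171161 [-0.61453922  0.64458617 -0.28110559] [-0.46  0.17  1.46  0.    1.51 -0.33]
[   2.5 -291.3  275. ]
```

View pics/s27.png

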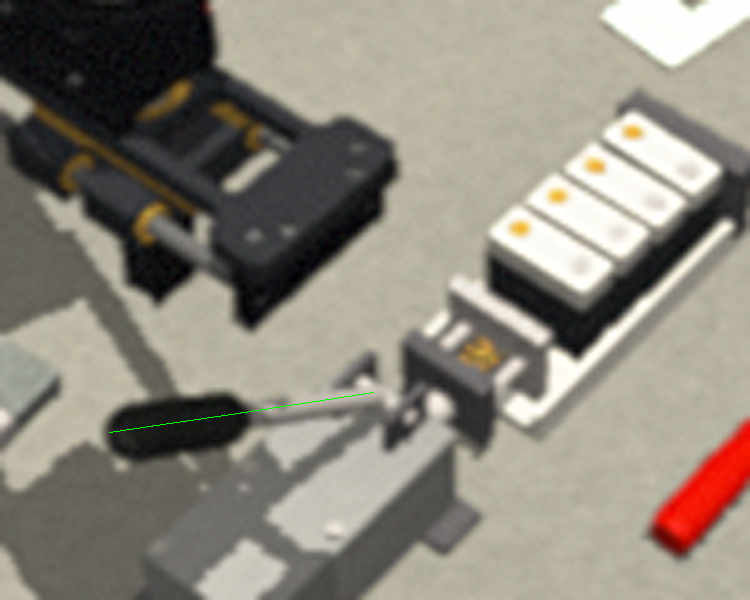

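View pics/w27.png

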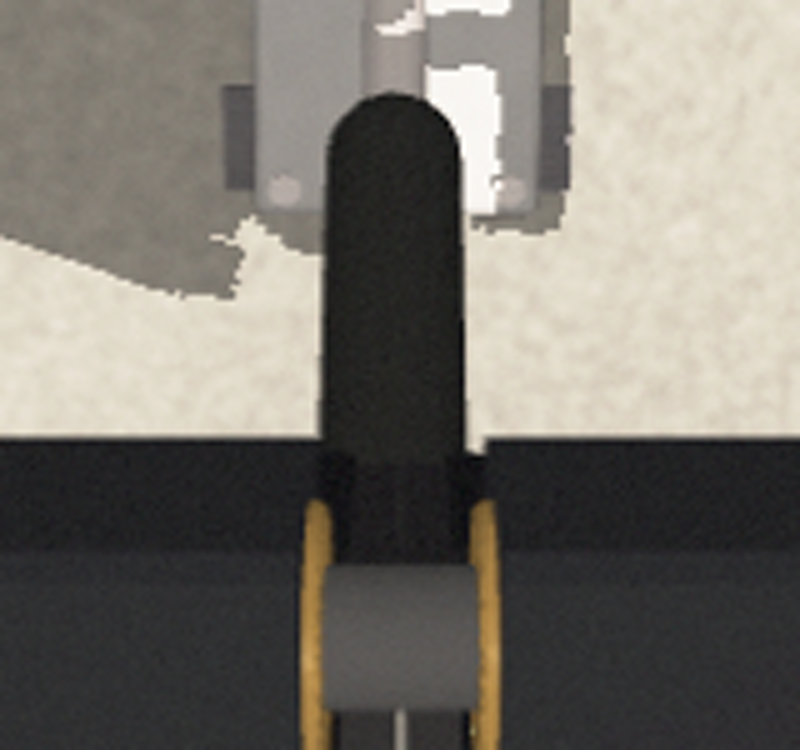

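```bash
python3 - <<'E'
from h import *
go([*fr(2,-304.7),0.191],F[2])
E
```

```text
delta [2.75 0.01 0.45] turn 0.01
```

Emit:
carry_out(deltas=[[0,0,0.45,0,-0.3],[0,0,0.45,0,-0.3],[0,0,0.45,0,-0.3],[0,0,0.45,0,-0.3],[0.8,0,0.45,0,-0.3],[1.6,0,0.45,0,-0.3],[2.4,0,0.45,0,-0.3],[2.75,0,0.45,0,-0.3],[2.75,0,0.45,0,-0.3],[2.75,0,0.45,0,1],[2.75,0,0.45,0,1],[2.75,0,0.45,0,1],[2.75,0,0.45,0,1],[2.75,0,0.45,0,1]], newtons=40)

```text
clock: 39.95
ee_pos: [0.5838, -0.2137, 0.1947]
ee_rot: [1.304, 1.143, -1.303]
force: [-0.9, 0.3, -0.1]
width: 0.0307
```

```bash
python3 - <<'E'
from h import *
o=pose();print(o[0],o[2]['width'],o[2]['force'])
print((rz(-F[2])@(o[0]-[F[0],F[1],0])*1000).round(1))
im,C=snap('scene','s28',(190,180,340,300),5)
E
```

```text
[ 0.58382133 -0.21367131  0.19467975] 0.030748235408197187 [-0.94573143  0.34908861 -0.13233465]
[   3.6 -305.4  194.7]
```

View pics/s28.png

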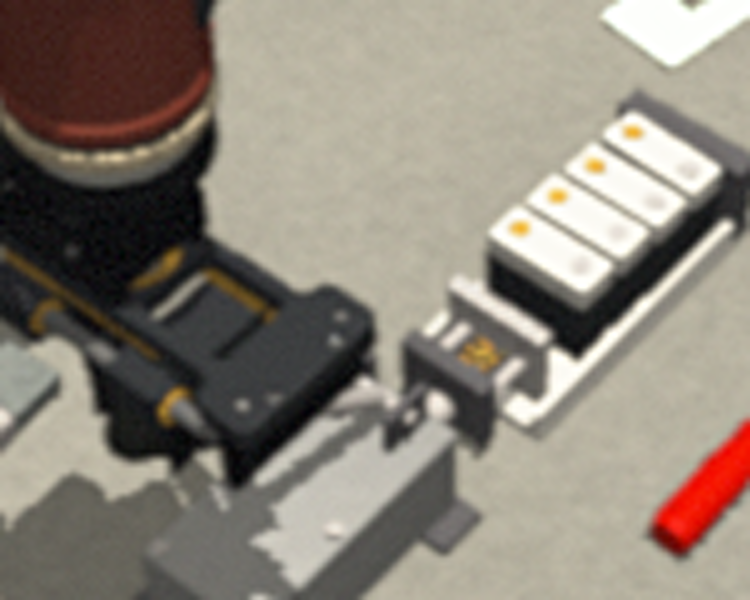

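Emit:
carry_out(deltas=[[0.1,0,0,0,1],[0.1,0,0,0,1],[0.1,0,0,0,1],[0.5,0,0.3,0,1],[0.95,0,0.6,0,1],[1.45,0,0.85,0,1],[1.95,0,1.07,0,1],[2.45,0,1.22,0,1],[3.0,0,1.35,0,1],[3.5,0,1.4,0,1],[4.0,0,1.44,0,1],[4.35,0,1.44,0,1],[4.45,0,1.44,0,1],[4.45,0,1.44,0,1],[4.45,0,1.44,0,1]])

```text
clock: 41.25
ee_pos: [0.5774, -0.2573, 0.0683]
ee_rot: [1.301, 1.145, -1.305]
force: [-24.4, 8.8, 47.1]
width: 0.0009
```

```bash
python3 - <<'E'
from h import *
o=pose();print(o[0],o[2]['width'],o[2]['force'])
print((rz(-F[2])@(o[0]-[F[0],F[1],0])*1000).round(1))
im,C=snap('scene','s29',(190,180,340,300),5)
im,C=snap('wrist','w29')
E
```

```text
[ 0.57741923 -0.25732441  0.06825169] 0.0009296545337562908 [-24.36940173   8.84156586  47.09031936]
[   3.  -349.5   68.3]
```

View pics/s29.png

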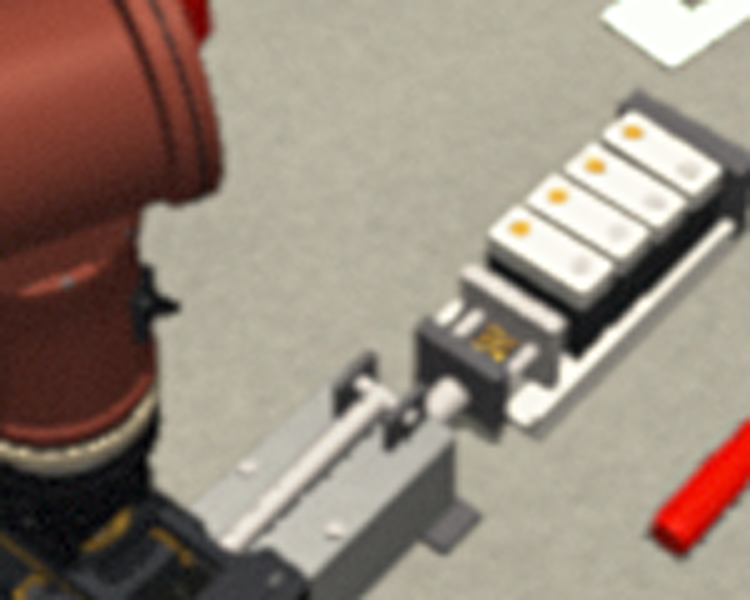

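View pics/w29.png

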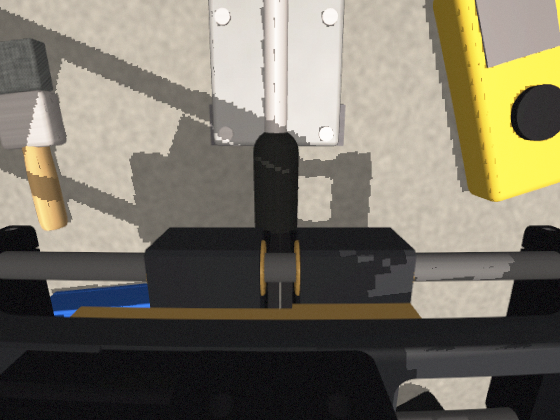

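Emit:
carry_out(deltas=[[-0.3,0,0,0,1],[-0.3,0,0,0,1],[-0.3,0,0,0,1]])

```text
clock: 41.6
ee_pos: [0.5792, -0.2576, 0.072]
ee_rot: [1.304, 1.14, -1.302]
force: [-0.7, -0.8, 5.0]
width: 0.0003
```

```bash
python3 - <<'E'
from h import *
o=pose();print(o[0],o[2]['width'],o[2]['force'])
print((rz(-F[2])@(o[0]-[F[0],F[1],0])*1000).round(1))
im,C=snap('scene','s30')
big=cv2.resize(im[230:330,160:300,::-1],None,fx=5.5,fy=5.5,interpolation=2)
for j,c in ((.6,(0,255,0)),(.75,(0,0,255))):
    P=((lev(C,j)-[160,230])*5.5).astype(int); cv2.polylines(big,[P.reshape(-1,1,2)],False,c,1)
T=((project(C,[o[0]-[0,0,.011]])-[160,230])*5.5).astype(int)[0]; cv2.circle(big,tuple(map(int,T)),5,(255,0,255),2)
cv2.imwrite('pics/s30z.png',big)
E
```

```text
[ 0.57921322 -0.2576405   0.07195454] 0.0003139238041292347 [-0.7310029  -0.77843888  4.99122376]
[   4.8 -349.6   72. ]
```

View pics/s30z.png

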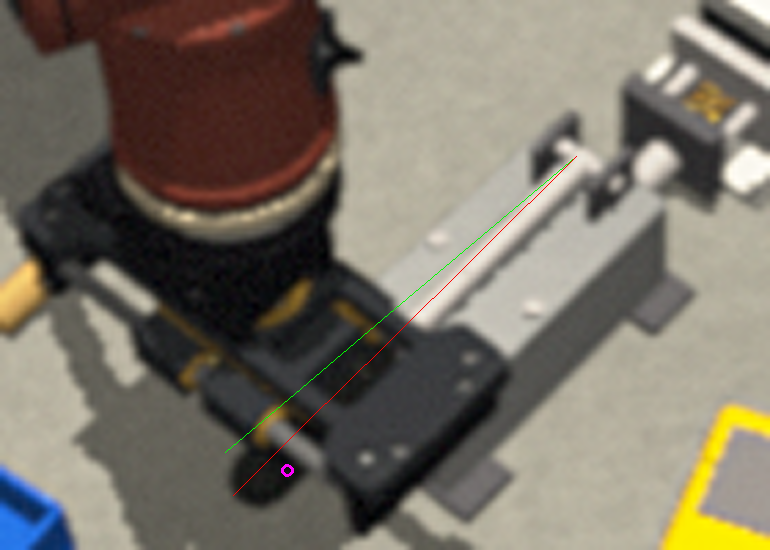

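Emit:
carry_out(deltas=[[-0.5,0,0,0,1],[-1.0,0,0,0,1],[-1.6,0,-0.1,0,1],[-2.2,0,-0.3,0,1],[-2.8,0,-0.6,0,1],[-3.5,0,-0.9,0,1],[-4.2,0,-1.4,0,1],[-5.0,0,-1.4,0,1],[-6.0,0,-1.4,0,1],[-6.8,0,-1.4,0,1],[-6.8,0,-1.4,0,1],[-6.8,0,-1.4,0,1]])

```text
clock: 42.65
ee_pos: [0.584, -0.2148, 0.2747]
ee_rot: [1.304, 1.142, -1.302]
force: [-0.3, -0.4, -0.7]
width: 0.0005
```

```bash
python3 - <<'E'
from h import *
o=pose();print(o[0],o[2]['width'],o[2]['force'])
print((rz(-F[2])@(o[0]-[F[0],F[1],0])*1000).round(1))
im,C=snap('scene','s31',(190,180,340,300),5)
im,C=snap('wrist','w31')
E
```

```text
[ 0.58398183 -0.21481582  0.27465188] 0.00045230202849401365 [-0.2726805  -0.44581228 -0.68002587]
[   3.9 -306.5  274.7]
```

View pics/s31.png

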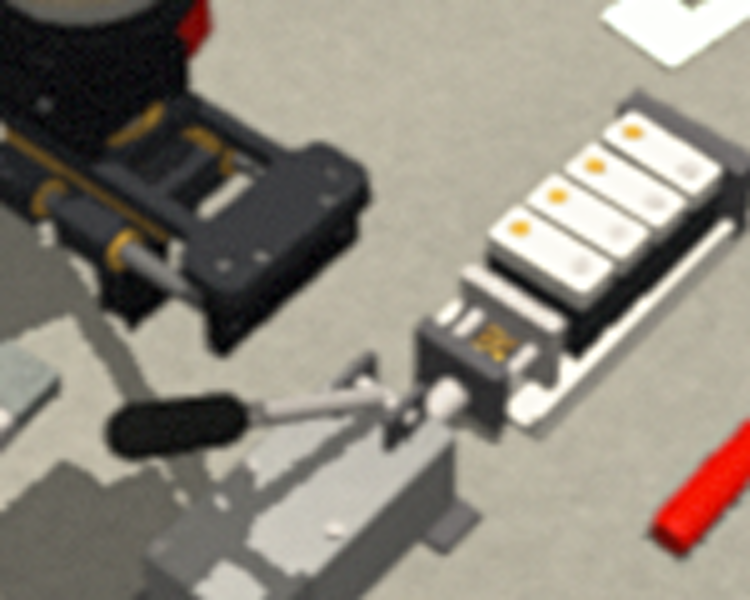

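View pics/w31.png

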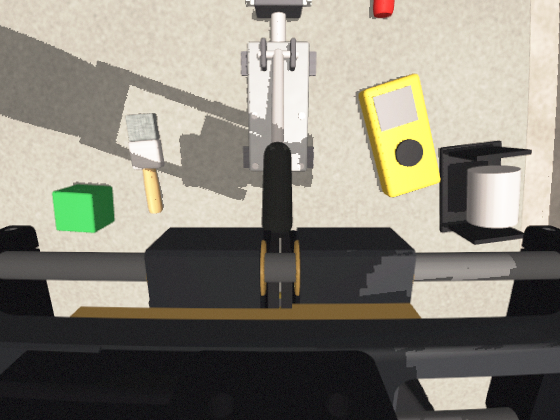

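Emit:
carry_out(deltas=[[-0.5,0,0,-1,1],[-0.5,0,0,-2,1],[-0.5,0,0,-3.1,1],[-0.5,0,0,-4.2,1],[-0.5,0,0,-5.3,1],[-0.5,0,0,-6.4,1],[-0.5,0,0,-7.5,1],[-0.5,0,0,-8.6,1],[-0.5,0,0,-9.7,1],[-0.5,0,0,-10.8,1],[-0.5,0,0,-11.9,1],[-0.5,0,0,-13,1],[-0.5,0,0,-14.1,1],[-0.5,0,0,-15,1],[-0.5,0,0,-15,1],[-0.5,0,0,-15,1],[-0.5,0,0,-15,1]])

```text
clock: 44.17
ee_pos: [0.5826, -0.2143, 0.2865]
ee_rot: [0.104, 1.57, -0.103]
force: [-0.5, -0.3, 0.1]
width: 0.0009
```

```bash
python3 - <<'E'
from h import *
o=pose();print(o[0],o[2]['width'],o[2]['force'],o[2]['joints'].round(2))
print((rz(-F[2])@(o[0]-[F[0],F[1],0])*1000).round(1))
go([*fr(2,-293),0.245],F[2]+np.pi/2)
im,C=snap('wrist','w32')
im,C=snap('scene','s32',(190,180,340,300),5)
E
```

```text
[ 0.58259541 -0.21434803  0.28654548] 0.0008569340629625125 [-0.49323269 -0.28193248  0.07256092] [-0.48  0.17  1.44  0.    1.53 -1.92]
[   2.5 -306.2  286.5]
delta [ 1.39  0.44 -0.01] turn -0.01
```

View pics/w32.png

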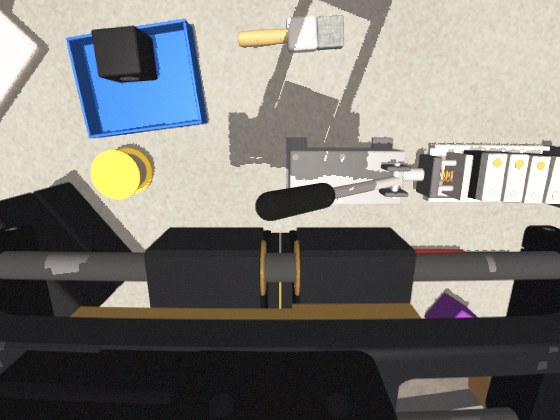

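```bash
python3 - <<'E'
from h import *
im=np.load('pics/w32.npy')[:,:,::-1].copy()
C=cam('wrist')
P=lev(C,0);print(P.round(1))
big=cv2.resize(im[130:240,230:480],None,fx=3.2,fy=3.2,interpolation=2)
cv2.polylines(big,[((P-[230,130])*3.2).astype(int).reshape(-1,1,2)],False,(0,255,0),1)
draw(big,C,F,boxpts(72,150,64,-220),0,(255,0,0),k=3.2,off=(230,130))
cv2.imwrite('pics/w32z.png',big)
E
```

```text
[[394.1 179.9]
 [329.1 193. ]
 [294.5 200. ]
 [256.8 207.6]]
```

View pics/w32z.png

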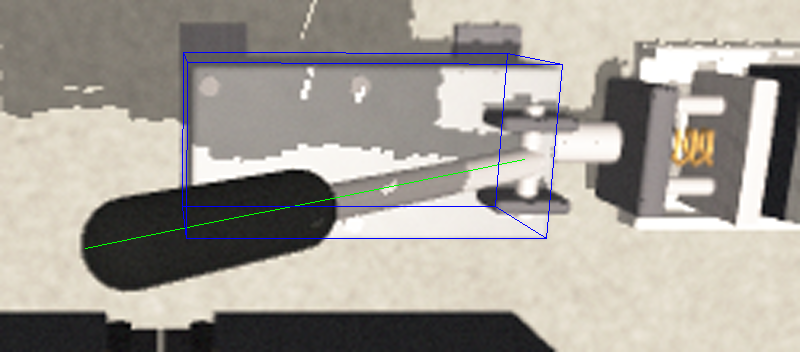

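Emit:
carry_out(deltas=[[0.7,0.4,0,0,1],[1.4,0.5,0,0,1],[1.8,0.5,0,0,1],[2.3,0.35,0,0,1],[2.8,0.15,0,0,1],[3.3,-0.05,0,0,1],[3.8,-0.25,0,0,1],[4.3,-0.4,0,0,1],[4.8,-0.52,0,0,1],[5.3,-0.62,0,0,1],[5.8,-0.7,0,0,1],[6.2,-0.73,0,0,1],[6.35,-0.73,0,0,1],[6.35,-0.73,0,0,1],[6.35,-0.73,0,0,1]])

```text
clock: 45.52
ee_pos: [0.5814, -0.2393, 0.0996]
ee_rot: [0.099, 1.565, -0.106]
force: [-1.9, -5.3, 8.4]
width: 0.0003
```

```bash
python3 - <<'E'
from h import *
o=pose();print(o[0],o[2]['width'],o[2]['force'])
print((rz(-F[2])@(o[0]-[F[0],F[1],0])*1000).round(1))
im,C=snap('wrist','w33')
im,C=snap('scene','s33',(190,180,340,300),5)
E
```

```text
[ 0.58138782 -0.23934131  0.09962743] 0.0003106446323590848 [-1.85576987 -5.28596607  8.41753389]
[   4.6 -331.2   99.6]
```

View pics/w33.png

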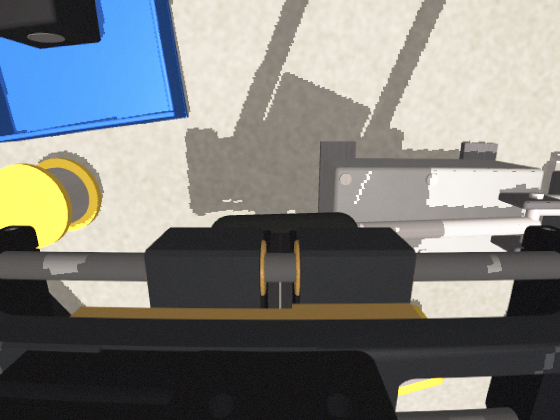

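View pics/s33.png

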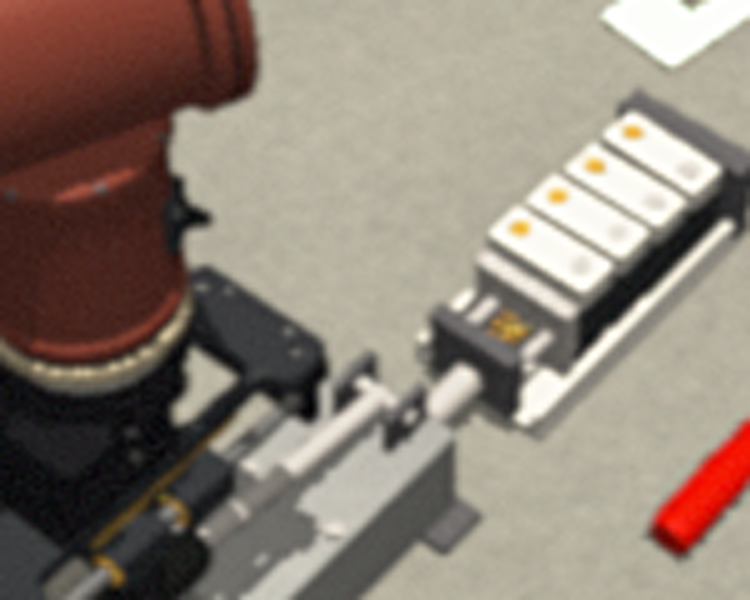

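Emit:
carry_out(deltas=[[0.15,0,-0.05,0,1],[0.15,0,-0.05,0,1],[0.15,0,-0.05,0,1]])

```text
clock: 45.87
ee_pos: [0.581, -0.2395, 0.0961]
ee_rot: [0.098, 1.562, -0.107]
force: [0.2, -6.4, 8.6]
width: 0.0002
```

Emit:
carry_out(deltas=[[-0.7,0.05,-0.05,0,1],[-1.5,0.15,-0.05,0,1],[-2.3,0.35,-0.05,0,1],[-3.1,0.6,-0.05,0,1],[-3.9,0.95,-0.05,0,1],[-4.7,1.2,-0.05,0,1],[-5.5,1.2,-0.05,0,1],[-6.1,1.2,-0.05,0,1],[-6.1,1.2,-0.05,0,1],[-6.1,1.2,-0.05,0,1]])

```text
clock: 46.7
ee_pos: [0.5825, -0.2007, 0.277]
ee_rot: [0.101, 1.566, -0.103]
force: [-0.3, -0.1, -0.3]
width: 0.0008
```

```bash
python3 - <<'E'
from h import *
o=pose();print(o[0],o[2]['width'],o[2]['force'])
print((rz(-F[2])@(o[0]-[F[0],F[1],0])*1000).round(1))
im,C=snap('wrist','w34')
im,C=snap('scene','s34',(190,180,340,300),5)
E
```

```text
[ 0.58249213 -0.20071499  0.27704005] 0.0008422843039662341 [-0.32125684 -0.14640825 -0.29058542]
[   0.6 -292.7  277. ]
```

View pics/w34.png

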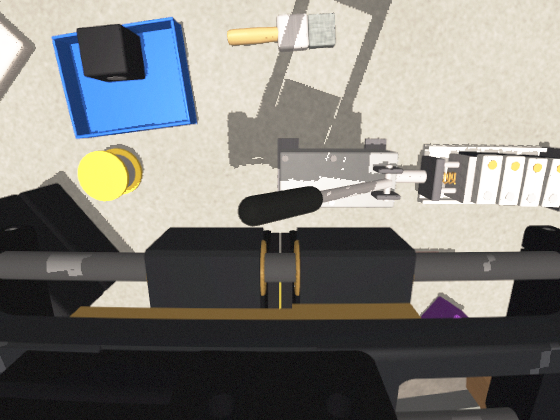

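View pics/s34.png

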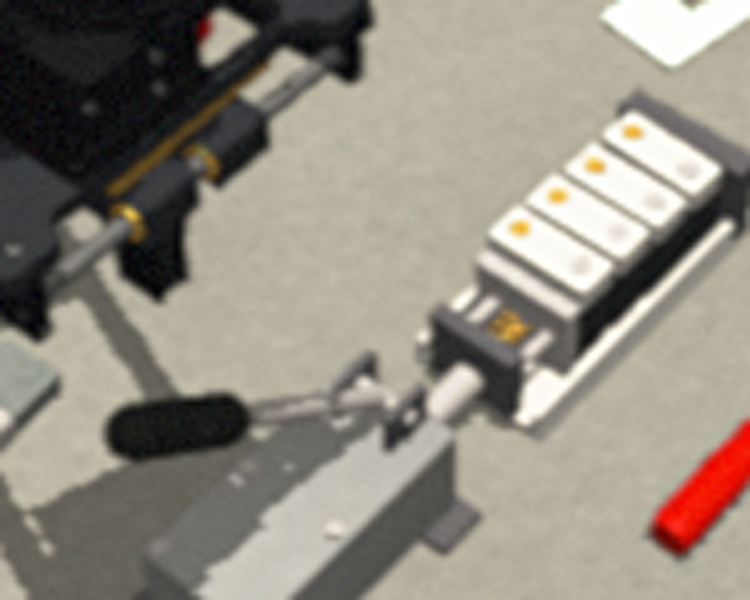

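Emit:
carry_out(deltas=[[0.7,0,0.06,0,1],[1.4,0,0.06,0,1],[1.9,-0.1,0.06,0,1],[2.4,-0.25,0.06,0,1],[2.9,-0.45,0.06,0,1],[3.4,-0.65,0.06,0,1],[3.9,-0.85,0.06,0,1],[4.4,-1.0,0.06,0,1],[4.9,-1.1,0.06,0,1],[5.4,-1.17,0.06,0,1],[5.8,-1.2,0.06,0,1],[6.1,-1.2,0.06,0,1],[6.2,-1.2,0.06,0,1],[6.2,-1.2,0.06,0,1],[6.2,-1.2,0.06,0,1]])

```text
clock: 48.05
ee_pos: [0.5783, -0.2376, 0.0898]
ee_rot: [0.1, 1.57, -0.104]
force: [-4.1, -5.1, 8.3]
width: 0.0006
```

```bash
python3 - <<'E'
from h import *
o=pose();print(o[0],o[2]['width'],o[2]['force'])
print((rz(-F[2])@(o[0]-[F[0],F[1],0])*1000).round(1))
im,C=snap('scene','s35',(190,180,340,300),5)
E
```

```text
[ 0.57827205 -0.23764217  0.08978191] 0.0005688013590083404 [-4.08455436 -5.13587277  8.29102525]
[   1.2 -329.9   89.8]
```

View pics/s35.png

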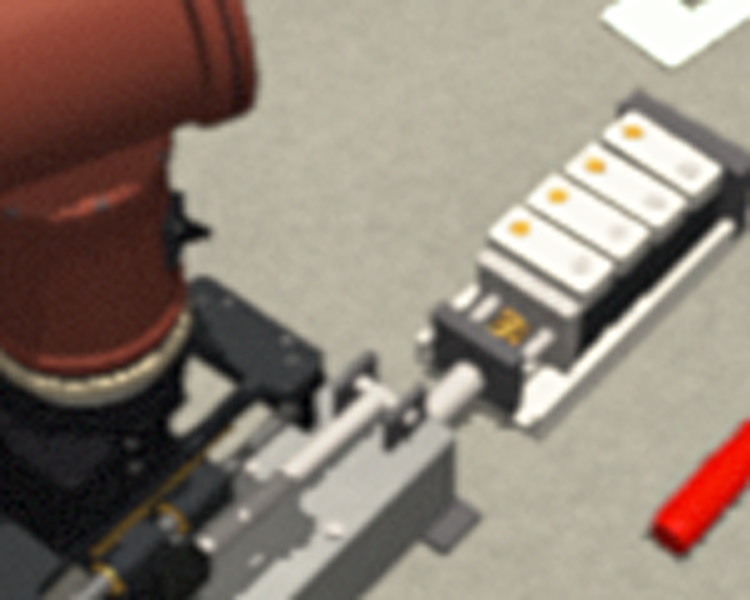

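Emit:
carry_out(deltas=[[-0.7,0.05,0,0,1],[-1.5,0.15,0,0,1],[-2.3,0.35,0,0,1],[-3.1,0.6,0,0,1],[-3.9,0.95,0,0,1],[-4.7,1.2,0.05,0,1],[-5.5,1.2,0.15,0,1],[-6.2,1.2,0.15,0,1],[-6.2,1.2,0.15,0,1],[-6.2,1.2,0.15,0,1],[-6.2,1.2,0.15,0,1]])

```text
clock: 49.02
ee_pos: [0.5873, -0.2004, 0.2735]
ee_rot: [0.103, 1.571, -0.1]
force: [0.2, -0.5, 0.4]
width: 0.0003
```

```bash
python3 - <<'E'
from h import *
o=pose();print(o[0],o[2]['width'],o[2]['force'])
print((rz(-F[2])@(o[0]-[F[0],F[1],0])*1000).round(1))
im,C=snap('wrist','w36')
im,C=snap('scene','s36',(190,180,340,300),5)
im,C=snap('top','t36')
big=cv2.resize(im[170:240,220:380,::-1],None,fx=4.5,fy=4.5,interpolation=2)
P=lev(C,0); cv2.polylines(big,[((P-[220,170])*4.5).astype(int).reshape(-1,1,2)],False,(0,255,0),1)
cv2.imwrite('pics/t36z.png',big)
E
```

```text
[ 0.58730413 -0.20040674  0.27352349] 0.00025177913168127964 [ 0.17294043 -0.49288772  0.36907663]
[   5.3 -291.8  273.5]
```

View pics/s36.png

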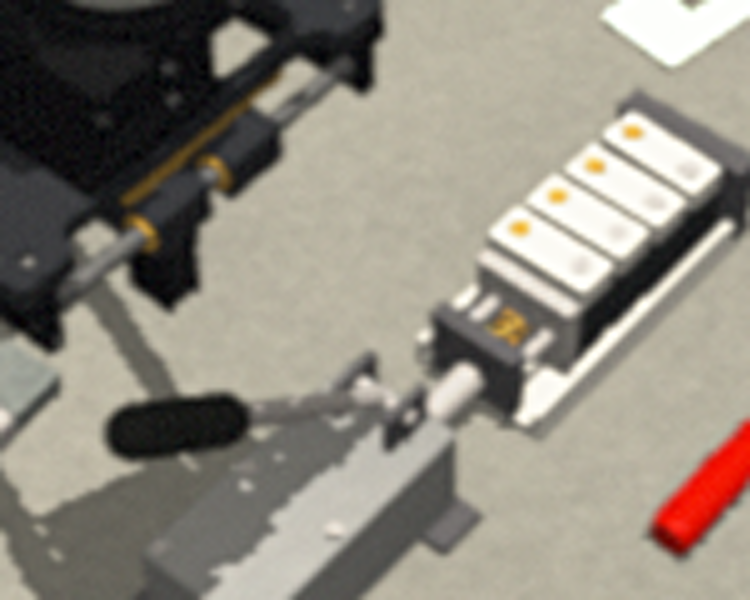

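View pics/t36z.png

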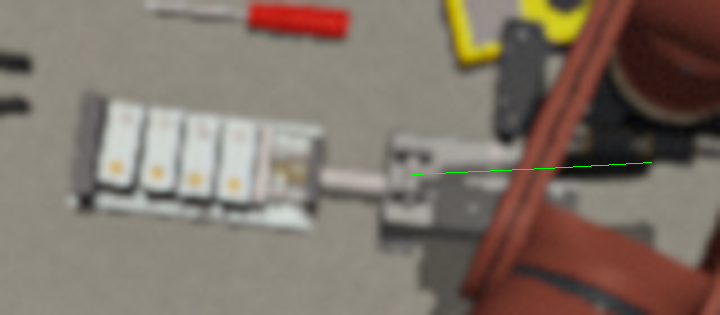

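```bash
python3 - <<'E'
from h import *
a=np.load('pics/s33.npy')[:,:,::-1];b=np.load('pics/s35.npy')[:,:,::-1];c=np.load('pics/s29.npy')[:,:,::-1]
C=cam('scene')
out=[]
for im in (a,b):
    big=cv2.resize(im[245:295,225:275],None,fx=8,fy=8,interpolation=2)
    for j,col in ((.65,(0,255,0)),(.75,(0,0,255))):
        P=lev(C,j,(0,40,80)); cv2.polylines(big,[((P-[225,245])*8).astype(int).reshape(-1,1,2)],False,col,1)
    out.append(big)
cv2.imwrite('pics/cmp.png',np.hstack(out))
E
```

```text
(no output)
```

View pics/cmp.png

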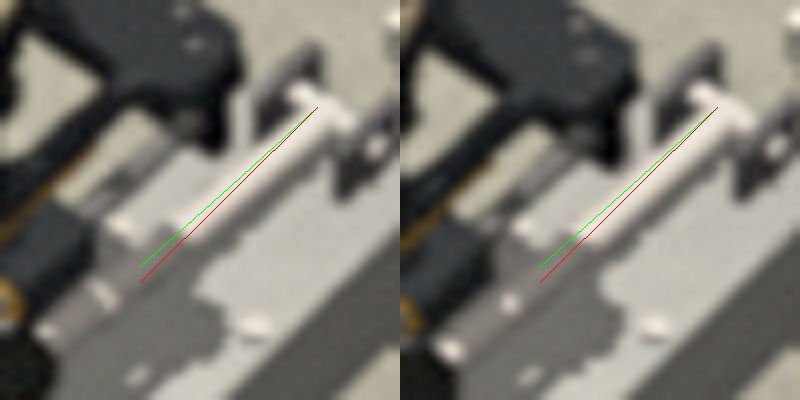

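```bash
python3 - <<'E'
from h import *
from scipy.ndimage import map_coordinates
C=cam('scene')
for r in (30,45):
  P0=lev(C,.7,(r,))[0]; P1=lev(C,.7,(r+10,))[0]; t=(P1-P0)/np.linalg.norm(P1-P0); n=np.array([-t[1],t[0]])
  s=np.arange(-6,6.1,0.5)
  for nm in ('s23','s29','s33','s35'):
    g=np.load(f'pics/{nm}.npy').mean(2)
    v=np.mean([map_coordinates(g,[[ (P0+t*k+n*x)[1] for x in s],[(P0+t*k+n*x)[0] for x in s]],order=1) for k in np.arange(-1,1.1,.5)],0)
    # centroid of bright bar
    print(r,nm,v.round(0).astype(int).tolist())
  for j in (.6,.65,.7,.75): print(j,((lev(C,j,(r,))[0]-P0)@n).round(2))
E
```

```text
30 s23 [183, 172, 153, 129, 109, 100, 102, 117, 140, 165, 188, 206, 217, 222, 221, 214, 203, 191, 183, 181, 182, 183, 184, 185, 184]
30 s29 [175, 161, 141, 120, 110, 118, 140, 167, 193, 212, 223, 227, 224, 216, 201, 185, 175, 173, 175, 179, 180, 182, 182, 182, 182]
30 s33 [184, 173, 154, 130, 111, 102, 103, 116, 139, 165, 188, 207, 219, 223, 223, 216, 205, 193, 184, 175, 160, 137, 108, 76, 49]
30 s35 [184, 172, 152, 129, 111, 103, 110, 132, 158, 183, 203, 217, 225, 226, 221, 210, 196, 182, 170, 158, 145, 129, 111, 92, 76]
0.6 0.57
0.65 0.28
0.7 0.0
0.75 -0.28
45 s23 [185, 176, 159, 138, 118, 104, 100, 107, 123, 146, 172, 194, 210, 219, 222, 219, 210, 196, 185, 180, 180, 182, 184, 184, 185]
45 s29 [172, 156, 134, 115, 112, 124, 149, 177, 200, 216, 225, 227, 223, 212, 197, 185, 179, 178, 180, 182, 182, 183, 183, 183, 183]
45 s33 [187, 178, 160, 138, 118, 106, 101, 107, 123, 147, 173, 195, 210, 220, 223, 220, 212, 198, 188, 182, 183, 186, 188, 188, 188]
45 s35 [186, 176, 160, 138, 118, 106, 109, 125, 150, 176, 197, 213, 221, 224, 222, 213, 202, 191, 185, 179, 173, 166, 161, 156, 148]
0.6 0.86
0.65 0.43
0.7 0.0
0.75 -0.43
```

```bash
python3 - <<'E'
from h import *
C=cam('scene'); outs=[]
for nm in ('s22','s25','s31','s36'):
    im=np.load(f'pics/{nm}.npy')[:,:,::-1]
    big=cv2.resize(im[205:275,250:320],None,fx=5.5,fy=5.5,interpolation=2)
    for t in (0,16,32,48,64):
        P=project(C,np.array([[-31,-87+t,60],[31,-87+t,60]])/1000@rz(F[2]).T+[F[0],F[1],0]); cv2.polylines(big,[((P-[250,205])*5.5).astype(int).reshape(-1,1,2)],False,(0,0,255),1)
    outs.append(big)
cv2.imwrite('pics/plate.png',np.vstack([np.hstack(outs[:2]),np.hstack(outs[2:])])[:,:])
E
python3 -c "
import cv2;a=cv2.imread('pics/plate.png');print(a.shape);cv2.imwrite('pics/plate.png',cv2.resize(a,(600,600)))"
```

```text
(770, 770, 3)
```

View pics/plate.png

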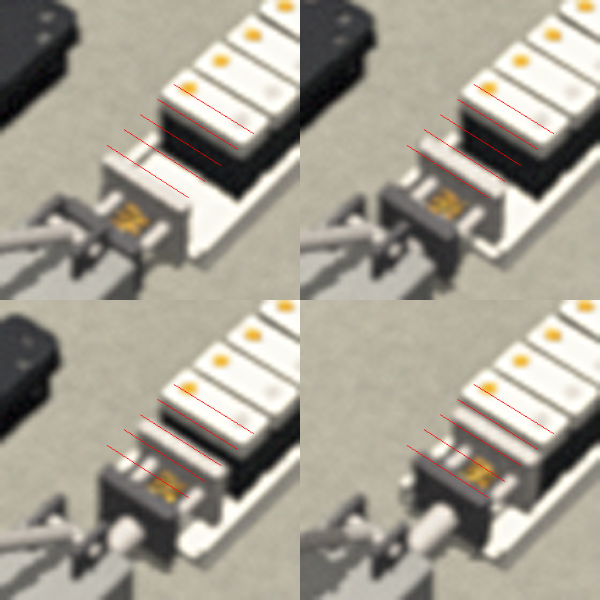

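```bash
python3 - <<'E'
from h import *
from scipy.ndimage import map_coordinates
C=cam('scene')
def meas(nm,j0,r=60):
    P0=lev(C,j0,(r,))[0]; P1=lev(C,j0,(r+10,))[0]; t=(P1-P0)/np.linalg.norm(P1-P0); n=np.array([-t[1],t[0]])
    s=np.arange(-8,8.1,0.5); g=np.load(f'pics/{nm}.npy').mean(2)
    v=np.mean([map_coordinates(g,[[ (P0+t*k+n*x)[1] for x in s],[(P0+t*k+n*x)[0] for x in s]],order=1) for k in np.arange(-2,2.1,.5)],0)
    return v.round(0).astype(int).tolist(), [((lev(C,j0+d,(r,))[0]-P0)@n).round(2) for d in (-.05,.05,.1)]
for nm in ('s22','s24','s25','s31','s34','s36'):
    print(nm,*meas(nm,0.0,170))
E
```

```text
s22 [105, 101, 94, 82, 64, 44, 30, 21, 18, 19, 20, 20, 20, 21, 22, 22, 22, 23, 24, 24, 24, 24, 24, 22, 23, 29, 42, 61, 81, 94, 102, 105, 107] [np.float64(3.15), np.float64(-3.14), np.float64(-6.26)]
s24 [99, 98, 93, 83, 64, 45, 30, 21, 18, 19, 20, 20, 21, 22, 22, 22, 23, 24, 23, 23, 22, 24, 24, 22, 22, 30, 44, 62, 80, 93, 102, 108, 111] [np.float64(3.15), np.float64(-3.14), np.float64(-6.26)]
s25 [99, 98, 92, 82, 65, 46, 30, 21, 18, 18, 19, 20, 21, 22, 23, 23, 23, 23, 24, 25, 25, 23, 22, 22, 24, 30, 43, 62, 81, 93, 103, 108, 112] [np.float64(3.15), np.float64(-3.14), np.float64(-6.26)]
s31 [103, 101, 95, 83, 65, 45, 29, 20, 17, 18, 20, 22, 22, 22, 22, 22, 21, 22, 25, 26, 26, 24, 22, 20, 24, 40, 65, 98, 129, 155, 170, 176, 178] [np.float64(3.15), np.float64(-3.14), np.float64(-6.26)]
s34 [99, 98, 94, 82, 64, 44, 30, 20, 18, 19, 20, 20, 20, 22, 23, 23, 23, 24, 25, 24, 23, 23, 23, 22, 24, 30, 43, 61, 79, 93, 103, 108, 111] [np.float64(3.15), np.float64(-3.14), np.float64(-6.26)]
s36 [109, 111, 109, 101, 80, 56, 35, 21, 19, 21, 22, 23, 22, 21, 21, 22, 22, 24, 25, 24, 23, 23, 22, 21, 22, 28, 41, 60, 80, 94, 102, 105, 105] [np.float64(3.15), np.float64(-3.14), np.float64(-6.26)]
```

Emit:
carry_out(deltas=[[0.7,0,-0.08,0,1],[1.4,0,-0.08,0,1],[1.9,-0.1,-0.08,0,1],[2.4,-0.25,-0.08,0,1],[2.9,-0.45,-0.08,0,1],[3.4,-0.65,-0.08,0,1],[3.9,-0.85,-0.08,0,1],[4.4,-1.0,-0.08,0,1],[4.9,-1.1,-0.08,0,1],[5.4,-1.17,-0.08,0,1],[5.8,-1.2,-0.08,0,1],[6.1,-1.2,-0.08,0,1],[6.2,-1.2,-0.08,0,1],[6.2,-1.2,-0.08,0,1],[6.2,-1.2,-0.08,0,1]])

```text
clock: 50.42
ee_pos: [0.5817, -0.2392, 0.0912]
ee_rot: [0.099, 1.566, -0.105]
force: [-1.7, -5.6, 8.9]
width: 0.0001
```

```bash
python3 - <<'E'
from h import *
o=pose();print(o[0],o[2]['width'],o[2]['force'])
print((rz(-F[2])@(o[0]-[F[0],F[1],0])*1000).round(1))
im,C=snap('scene','s37',(190,180,340,300),5)
E
```

```text
[ 0.58165694 -0.23916502  0.0911996 ] 9.39580985993367e-05 [-1.73351195 -5.61838881  8.85367114]
[   4.8 -331.    91.2]
```

View pics/s37.png

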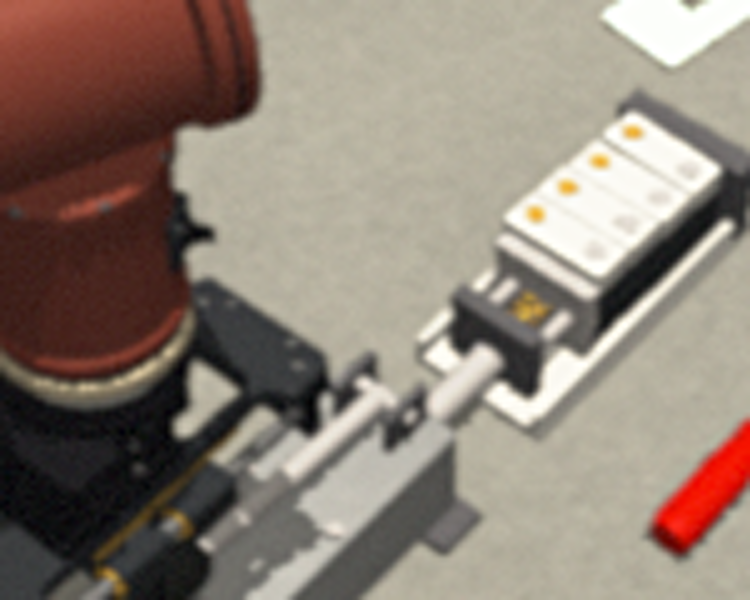

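Emit:
carry_out(deltas=[[0.15,0,-0.05,0,1],[0.3,0,-0.05,0,1],[0.3,0,-0.05,0,1],[0.3,0,-0.05,0,1]])

```text
clock: 50.8
ee_pos: [0.5814, -0.2397, 0.0831]
ee_rot: [0.098, 1.563, -0.106]
force: [1.6, -7.7, 8.8]
width: 0.0007
```

Emit:
carry_out(deltas=[[0.12,0,-0.05,0,1],[0.22,0,-0.05,0,1],[0.22,0,-0.05,0,1]])

```text
clock: 51.05
ee_pos: [0.581, -0.2398, 0.0769]
ee_rot: [0.097, 1.561, -0.107]
force: [3.1, -7.8, 10.9]
width: 0.0001
```

```bash
python3 - <<'E'
from h import *
o=pose();print(o[0],o[2]['width'],o[2]['force'])
im,C=snap('scene','s38',(190,180,340,300),5)
im,C=snap('wrist','w38')
E
```

```text
[ 0.58099849 -0.23976394  0.07691901] 9.092495732814209e-05 [ 3.11398123 -7.79832303 10.94391397]
```

View pics/s38.png

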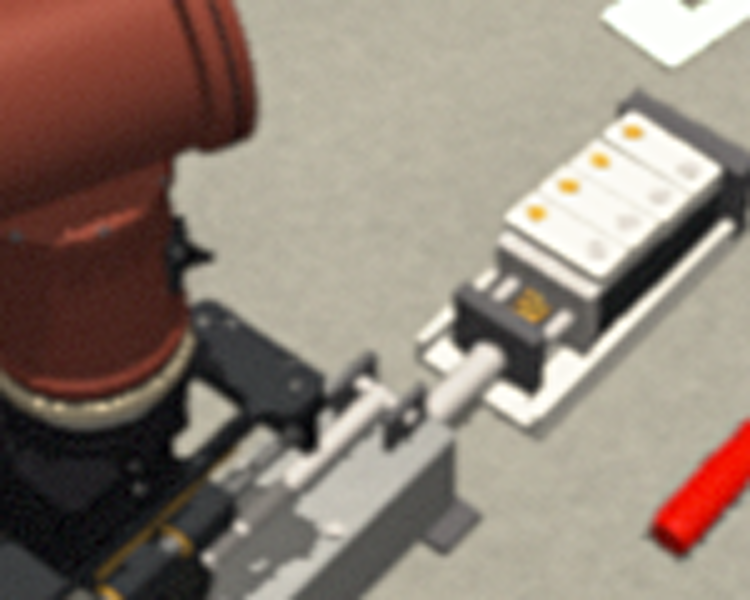

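```bash
python3 - <<'E'
from h import *
from scipy.ndimage import map_coordinates
C=cam('scene')
for r in (30,45):
  P0=lev(C,.7,(r,))[0]; P1=lev(C,.7,(r+10,))[0]; t=(P1-P0)/np.linalg.norm(P1-P0); n=np.array([-t[1],t[0]])
  s=np.arange(-6,6.1,0.25)
  for nm in ('s23','s29','s30','s33','s35','s37','s38'):
    g=np.load(f'pics/{nm}.npy').mean(2)
    v=np.mean([map_coordinates(g,[[ (P0+t*k+n*x)[1] for x in s],[(P0+t*k+n*x)[0] for x in s]],order=1) for k in np.arange(-1,1.1,.5)],0)
    m=(s>-4)&(s<3.5); w=np.clip(v-185,0,None)*m
    print(r,nm,(w@s/w.sum()).round(2))
E
```

```text
30 s23 0.74
30 s29 -0.4
30 s30 -0.28
30 s33 0.78
30 s35 0.39
30 s37 0.36
30 s38 -0.15
45 s23 1.04
45 s29 -0.54
45 s30 -0.55
45 s33 1.08
45 s35 0.61
45 s37 0.59
45 s38 -1.28
```

Emit:
carry_out(deltas=[[-0.7,0.05,0,0,1],[-1.5,0.15,0,0,1],[-2.3,0.35,0,0,1],[-3.1,0.6,0,0,1],[-3.9,0.95,0,0,1],[-4.7,1.2,0.05,0,1],[-5.5,1.2,0.05,0,1],[-6.3,1.2,0.05,0,1],[-6.7,1.2,0.05,0,1],[-6.7,1.2,0.05,0,1],[-6.7,1.2,0.05,0,1]])

```text
clock: 52.07
ee_pos: [0.5841, -0.2006, 0.2744]
ee_rot: [0.102, 1.569, -0.101]
force: [-1.2, 0.2, -1.0]
width: 0.0007
```

```bash
python3 - <<'E'
from h import *
o=pose();print(o[0],o[2]['width'],o[2]['force'])
print((rz(-F[2])@(o[0]-[F[0],F[1],0])*1000).round(1))
im,C=snap('wrist','w39')
im,C=snap('scene','s39',(190,180,340,300),5)
E
```

```text
[ 0.58413418 -0.20056452  0.27444206] 0.0006869262502890784 [-1.20383836  0.21190035 -0.97368949]
[   2.2 -292.4  274.4]
```

View pics/s39.png

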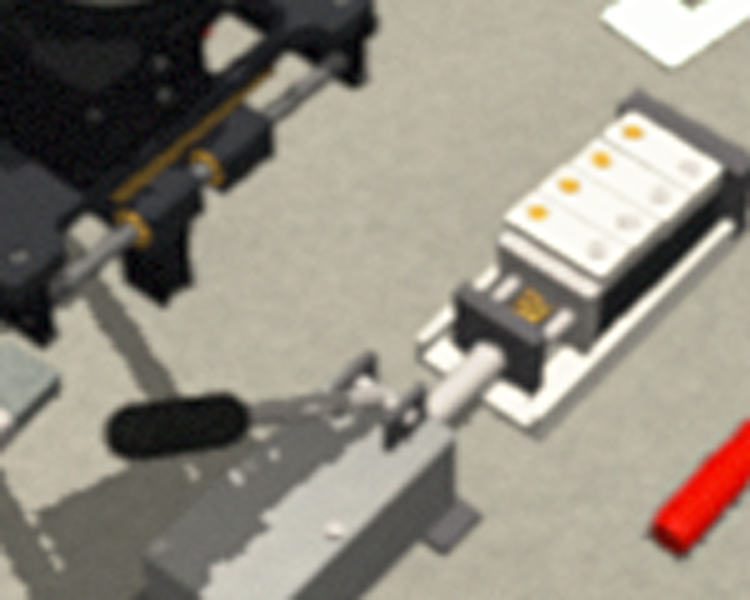

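View pics/w39.png

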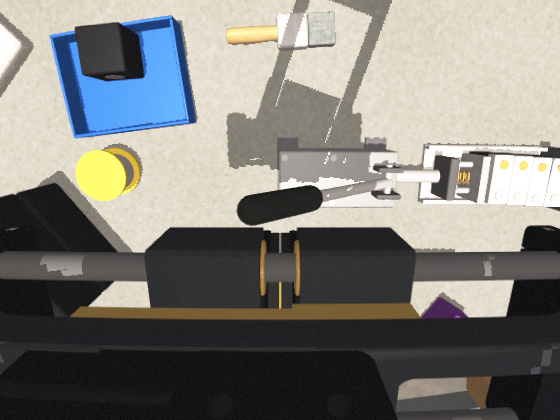

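Emit:
carry_out(deltas=[[0.7,0,0.03,0,1],[1.4,0,0.03,0,1],[1.9,-0.1,0.03,0,1],[2.4,-0.25,0.03,0,1],[2.9,-0.45,0.03,0,1],[3.4,-0.65,0.03,0,1],[3.9,-0.85,0.03,0,1],[4.4,-1.0,0.03,0,1],[4.9,-1.1,0.03,0,1],[5.4,-1.17,0.03,0,1],[5.8,-1.2,0.03,0,1],[6.1,-1.2,0.03,0,1],[6.2,-1.2,0.03,0,1],[6.2,-1.2,0.03,0,1]])

```text
clock: 53.33
ee_pos: [0.5805, -0.2393, 0.0893]
ee_rot: [0.099, 1.567, -0.105]
force: [-3.0, -6.0, 10.2]
width: 0.0004
```

```bash
python3 - <<'E'
from h import *
o=pose();print(o[0],o[2]['width'],o[2]['force'])
im,C=snap('scene','s40',(190,180,340,300),5)
E
```

```text
[ 0.58050391 -0.23928527  0.08925925] 0.000438451178335165 [-2.99326287 -6.01036675 10.16904289]
```

View pics/s40.png

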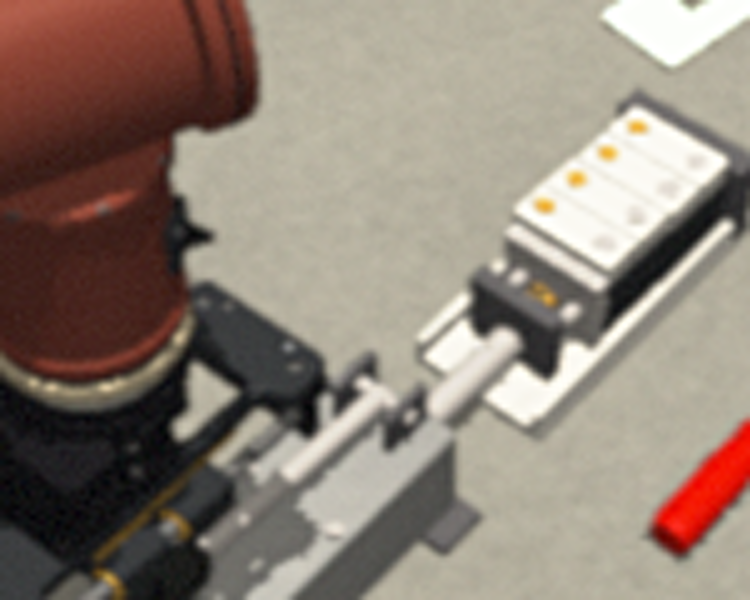

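Emit:
carry_out(deltas=[[0.15,0,0,0,1],[0.35,0,0,0,1],[0.4,0,0,0,1],[0.4,0,0,0,1]])

```text
clock: 53.72
ee_pos: [0.5806, -0.2398, 0.078]
ee_rot: [0.098, 1.567, -0.106]
force: [-2.8, -8.6, 11.0]
width: 0.0003
```

Emit:
carry_out(deltas=[[-0.7,0.05,0,0,1],[-1.5,0.15,0,0,1],[-2.3,0.35,0,0,1],[-3.1,0.6,0,0,1],[-3.9,0.95,0,0,1],[-4.7,1.2,0,0,1],[-5.5,1.2,0,0,1],[-6.3,1.2,0,0,1],[-7,1.2,0,0,1],[-7,1.2,0,0,1],[-7,1.2,0,0,1]])

```text
clock: 54.63
ee_pos: [0.5852, -0.2007, 0.2867]
ee_rot: [0.101, 1.568, -0.102]
force: [-0.1, 0.4, -1.2]
width: 0.0004
```

```bash
python3 - <<'E'
from h import *
o=pose();print(o[0],o[2]['width'],o[2]['force'])
im,C=snap('wrist','w41')
im,C=snap('scene','s41')
big=cv2.resize(im[180:260,270:350,::-1],None,fx=7,fy=7,interpolation=2)
for pts,col in ((boxpts(62,10,52,-17-5,8),(0,0,255)),(boxpts(84,18,61,96),(255,0,0))): draw(big,C,F,pts,0,col,k=7,off=(270,180))
cv2.imwrite('pics/s41z.png',big)
cv2.imwrite('pics/w41z.png',cv2.resize(np.load('pics/w41.npy')[130:220,370:560,::-1],None,fx=4.2,fy=4.2,interpolation=2))
E
```

```text
[ 0.58520563 -0.20071769  0.28672664] 0.00039651679418658517 [-0.09027964  0.44937249 -1.24048012]
```

View pics/s41z.png

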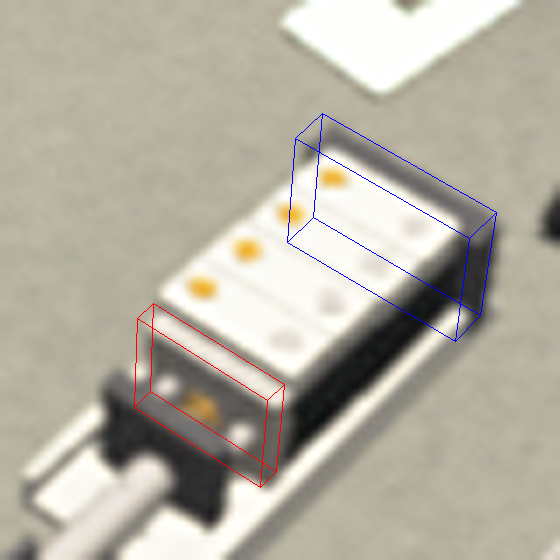

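View pics/w41z.png

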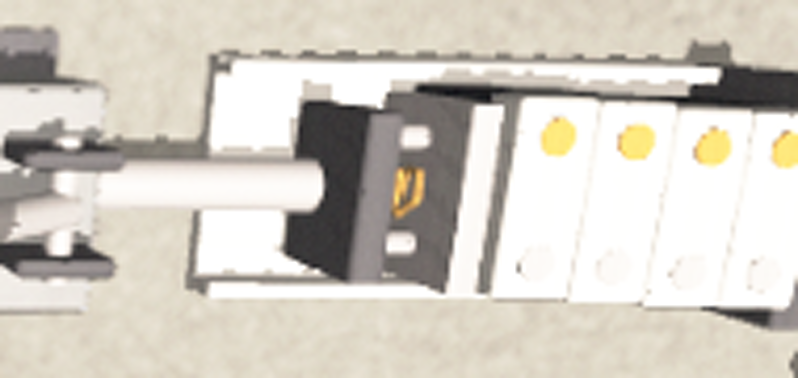

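```bash
python3 - <<'E'
from h import *
C=cam('scene')
imgs={k:np.load(f'pics/{k}.npy') for k in ('s22','s25','s31','s36','s39','s41')}
d=lambda y,z:project(C,np.array([[0,y,z]])/1000@rz(F[2]).T+[F[0],F[1],0])[0]
# front-view crops of ram+plate
outs=[]
for k,im in imgs.items():
    outs.append(cv2.resize(im[205:270,260:325,::-1],None,fx=4,fy=4,interpolation=2))
cv2.imwrite('pics/rams.png',np.vstack([np.hstack(outs[:3]),np.hstack(outs[3:])]))
E
```

```text
(no output)
```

View pics/rams.png

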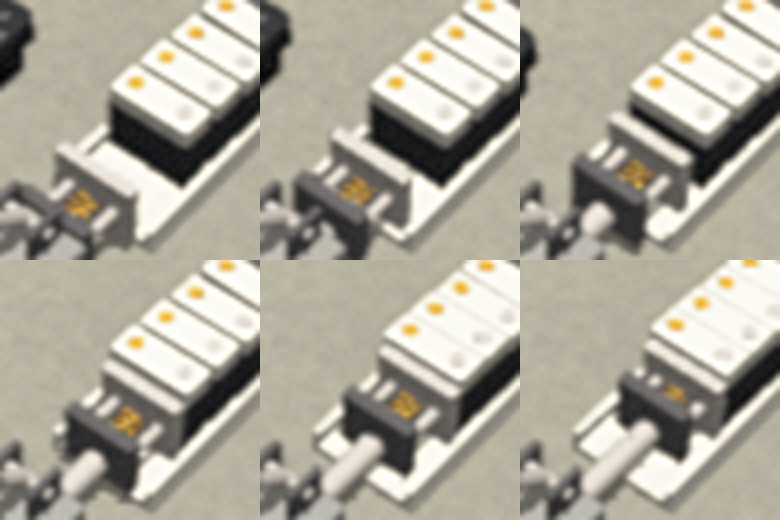

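```bash
python3 - <<'E'
from h import *
go([0.55,0.28,0.30],-0.25+np.pi)
E
```

```text
delta [-0.49 15.73 -3.2 ] turn -13.85
```

Emit:
carry_out(deltas=[[-0.5,1,-0.2,1,-1],[-0.5,2,-0.5,2,-1],[-0.5,3.2,-0.7,3,-1],[-0.5,4.4,-0.9,4.1,-1],[-0.5,5.6,-1.2,5.2,-1],[-0.5,6.8,-1.4,6.3,-1],[-0.5,8,-1.6,7.4,-1],[-0.5,9.2,-1.9,8.5,-1],[-0.5,10.4,-2.1,9.6,-1],[-0.5,11.6,-2.4,10.7,-1],[-0.5,12.8,-2.6,11.8,-1],[-0.5,13.8,-2.8,12.9,-1],[-0.5,14.8,-3,14,-1],[-0.5,15.7,-3.2,15.1,-1],[-0.5,15.7,-3.2,16.1,-1],[-0.5,15.7,-3.2,16.1,-1],[-0.5,15.7,-3.2,16.1,-1],[-0.5,15.7,-3.2,16.1,-1],[-0.5,15.7,-3.2,16.1,-1]])

```text
clock: 56.32
ee_pos: [0.5507, 0.2778, 0.3015]
ee_rot: [1.385, 1.084, -1.387]
force: [-0.0, 0.9, 0.1]
width: 0.0871
```

```bash
python3 - <<'E'
from h import *
o=pose();print(o[0],o[2]['width'],o[2]['force'],o[2]['joints'].round(2))
im,C=snap('wrist','w42')
print(pose()[0])
E
```

```text
[0.550669   0.27777351 0.30151599] 0.08708816793149642 [-0.02884314  0.87122077  0.06833097] [ 0.34  0.16  1.43 -0.    1.56  0.58]
[0.55077398 0.27782662 0.30183986]
```

View pics/w42.png

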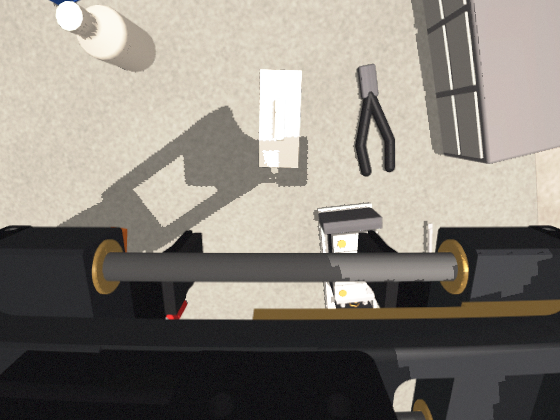

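```bash
python3 - <<'E'
from h import *
im=np.load('pics/w42.npy')[:,:,::-1].copy();C=cam('wrist')
Q=fit(C,[[-30,70,5],[30,70,5],[30,-70,5],[-30,-70,5]],[[260.5,69.5],[301.5,70],[298,167],[258.5,166.5]],[.57,.35,-.25])
k=5;off=(235,55);big=cv2.resize(im[55:175,235:325],None,fx=k,fy=k,interpolation=2)
draw(big,C,Q,boxpts(60,140,5),0,(0,255,0),k=k,off=off);draw(big,C,Q,boxpts(14,56,35,0,5),0,(0,0,255),k=k,off=off)
cv2.imwrite('pics/w42z.png',big)
go([*Q[:2],0.2],Q[2])
E
```

```text
fit [ 0.5682  0.3516 -0.2704] res px 0.71
delta [ 3.39 -0.03 -2.53] turn 0.25
```

View pics/w42z.png

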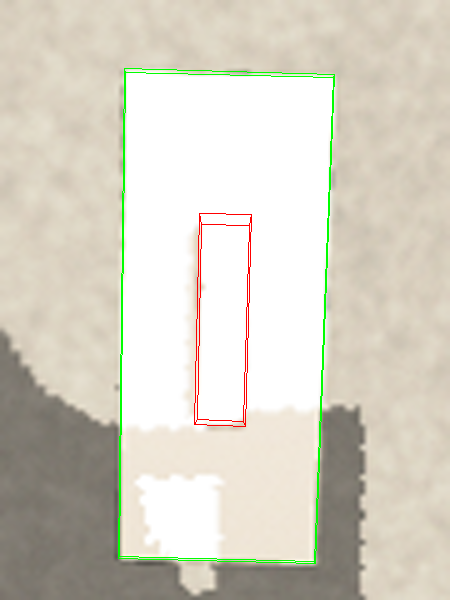

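Emit:
carry_out(deltas=[[1,0,-0.8,0.25,-0.15],[2.2,0,-1.8,0.25,-0.15],[3.4,0,-2.53,0.25,-0.15],[4.6,0,-2.53,0.25,-0.15],[5.8,0,-2.53,0.25,-0.15],[6.8,0,-2.53,0.25,-0.15],[7.4,0,-2.53,0.25,-0.15],[7.4,0,-2.53,0.25,-0.15],[7.4,0,-2.53,0.25,-0.15]])

```text
clock: 57.12
ee_pos: [0.5685, 0.3515, 0.0792]
ee_rot: [1.404, 1.069, -1.408]
force: [0.4, -0.3, 1.1]
width: 0.0508
```

```bash
python3 - <<'E'
from h import *
go([.5682,.3516,0.022],-.2704); print(pose()[0],pose()[2]['width'])
im,C=snap('wrist','w43')
E
```

```text
delta [ 1.91 -0.01 -0.  ] turn -0.0
[0.56849    0.35148022 0.07924235] 0.05079661711628504
```

View pics/w43.png

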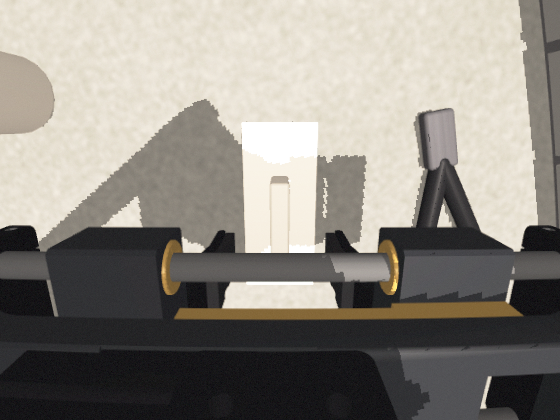

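Aligned over the cover's grip bar (px 280,220). Grasp.

Emit:
carry_out(deltas=[[0.8,0,0,0,-0.15],[1.4,0,0,0,-0.15],[1.8,0,0,0,-0.15],[1.9,0,0,0,-0.15],[1.9,0,0,0,-0.15],[1.9,0,0,0,1],[1.9,0,0,0,1],[1.9,0,0,0,1],[1.9,0,0,0,1],[1.9,0,0,0,1],[1.9,0,0,0,1]], newtons=35)

```text
clock: 58.08
ee_pos: [0.5692, 0.3526, 0.0236]
ee_rot: [1.406, 1.069, -1.405]
force: [-1.1, 0.1, 0.4]
width: 0.0181
```

Emit:
carry_out(deltas=[[-0.8,0,0,0,1],[-1.8,0,0,0,1],[-3,0,0,0,1],[-4.2,0,0,0,1],[-5.4,0,0,0,1],[-5.4,0,0,0,1],[-5.4,0,0,0,1]])

```text
clock: 58.67
ee_pos: [0.571, 0.3535, 0.1895]
ee_rot: [1.412, 1.067, -1.399]
force: [-0.1, -0.5, 0.1]
width: 0.0005
```

```bash
python3 - <<'E'
from h import *
o=pose();print(o[0],o[2]['width'],o[2]['force'])
print(fr(0,35))
go([*fr(2,35),0.185],F[2])
E
```

```text
[0.57103874 0.35350697 0.18947813] 0.0004983209496149503 [-0.06000908 -0.49270888  0.07978868]
[0.62455802 0.12430194]
delta [0.14 3.83 6.88] turn -1.34
```

```bash
python3 - <<'E'
from h import *
im,C=snap('wrist','w44')
im,C=snap('scene','s44')
E
```

```text
(no output)
```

View pics/w44.png

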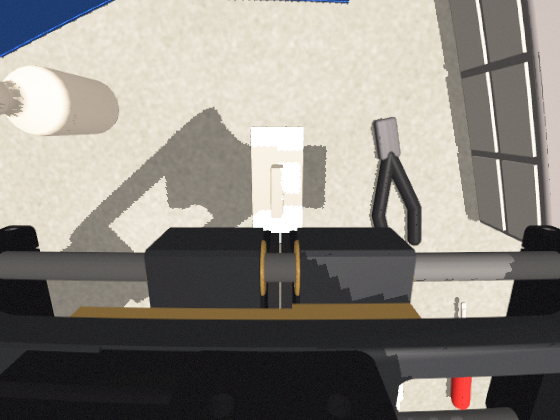

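View pics/s44.png

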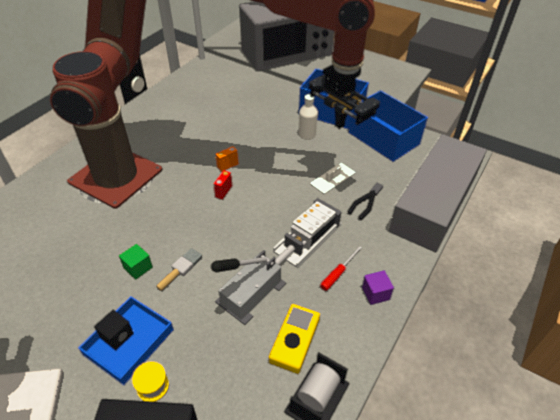

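```bash
python3 - <<'E'
from h import *
im=np.load('pics/w44.npy')[:,:,::-1].copy();C=cam('wrist')
k=5;off=(230,115);big=cv2.resize(im[115:232,230:325],None,fx=k,fy=k,interpolation=2)
Q=(.5682,.3516,-.2704)
draw(big,C,Q,boxpts(60,140,5),0,(0,255,0),k=k,off=off);draw(big,C,Q,boxpts(14,56,35,0,5),0,(0,0,255),k=k,off=off)
cv2.imwrite('pics/w44z.png',big)
go([*Q[:2],0.022],Q[2])
E
```

```text
delta [5.42 0.   0.02] turn -0.0
```

View pics/w44z.png

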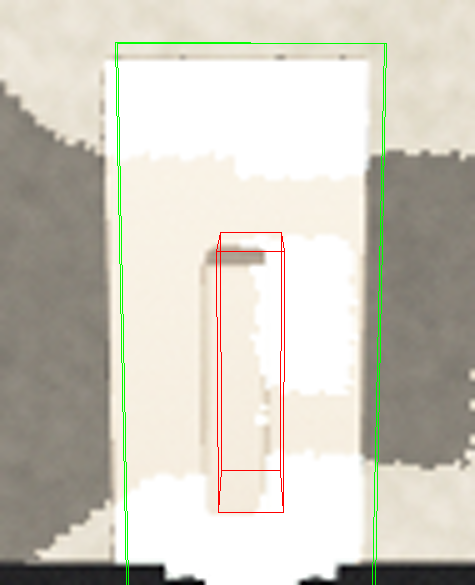

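```bash
python3 - <<'E'
from h import *
im,C=snap('wrist','w45'); im=im[:,:,::-1].copy(); print(pose()[0])
k=5;off=(230,115);big=cv2.resize(im[115:232,230:325],None,fx=k,fy=k,interpolation=2)
Q=(.5682,.3516,-.2704)
draw(big,C,Q,boxpts(60,140,5),0,(0,255,0),k=k,off=off);draw(big,C,Q,boxpts(14,56,35,0,5),0,(0,0,255),k=k,off=off)
cv2.imwrite('pics/w45z.png',big)
go([*Q[:2],0.022],Q[2])
E
```

```text
[0.56798483 0.35204193 0.18341443]
delta [5.38 0.02 0.  ] turn -0.0
```

View pics/w45z.png

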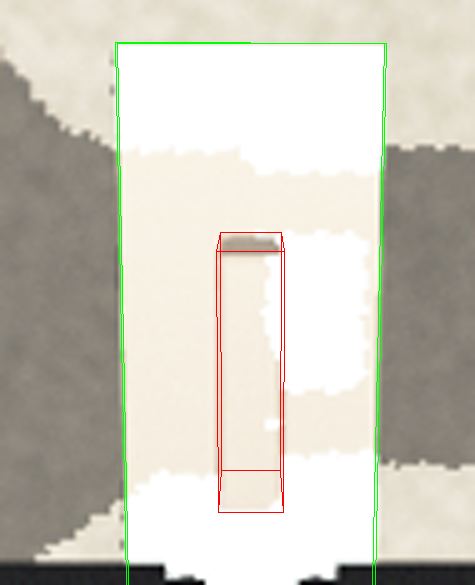

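Emit:
carry_out(deltas=[[1.2,0.02,0,0,0.2],[2.4,0.02,0,0,0.2],[3.4,0.02,0,0,0.2],[4.4,0.02,0,0,0.2],[5.1,0.02,0,0,0.2],[5.4,0.02,0,0,0.2],[5.4,0.02,0,0,0.2],[5.4,0.02,0,0,0.2],[5.4,0.02,0,0,1],[5.4,0.02,0,0,1],[5.4,0.02,0,0,1],[5.4,0.02,0,0,1],[5.4,0.02,0,0,1],[5.4,0.02,0,0,1],[5.4,0.02,0,0,1],[5.4,0.02,0,0,1]], newtons=35)

```text
clock: 60.15
ee_pos: [0.5702, 0.3528, 0.0246]
ee_rot: [1.407, 1.069, -1.404]
force: [-1.5, 0.0, 6.7]
width: 0.0124
```

Emit:
carry_out(deltas=[[0,0,0,0,1],[0,0,0,0,1],[0,0,0,0,1]])

```text
clock: 60.4
ee_pos: [0.5702, 0.3528, 0.0246]
ee_rot: [1.407, 1.069, -1.404]
force: [-1.8, 0.9, 6.7]
width: 0.0128
```

Held (about 13 mm, the bar). Lift.

Emit:
carry_out(deltas=[[-0.5,0,0,0,1],[-1.3,0,0,0,1],[-2.4,0,0,0,1],[-3.6,0,0,0,1],[-4.8,0,0,0,1],[-5.4,0,0,0,1],[-5.4,0,0,0,1],[-5.4,0,0,0,1]])

```text
clock: 61.07
ee_pos: [0.5704, 0.3526, 0.1873]
ee_rot: [1.408, 1.068, -1.403]
force: [-0.4, 0.5, -1.3]
width: 0.0129
```

```bash
python3 - <<'E'
from h import *
o=pose();print(o[0],o[2]['width'],o[2]['force'])
im,C=snap('wrist','w46')
im,C=snap('scene','s46',(250,80,400,260),4)
go([*fr(2,35),0.185],F[2])
E
```

```text
[0.57036538 0.35258914 0.18726176] 0.012907701768852264 [-0.43033217  0.4621992  -1.28962543]
delta [-0.05  3.9   6.79] turn -1.34
```

View pics/w46.png

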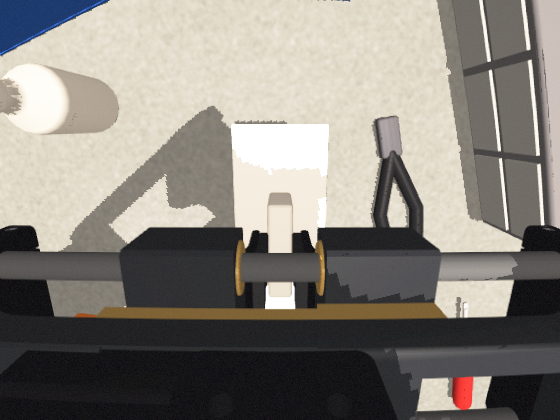

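View pics/s46.png

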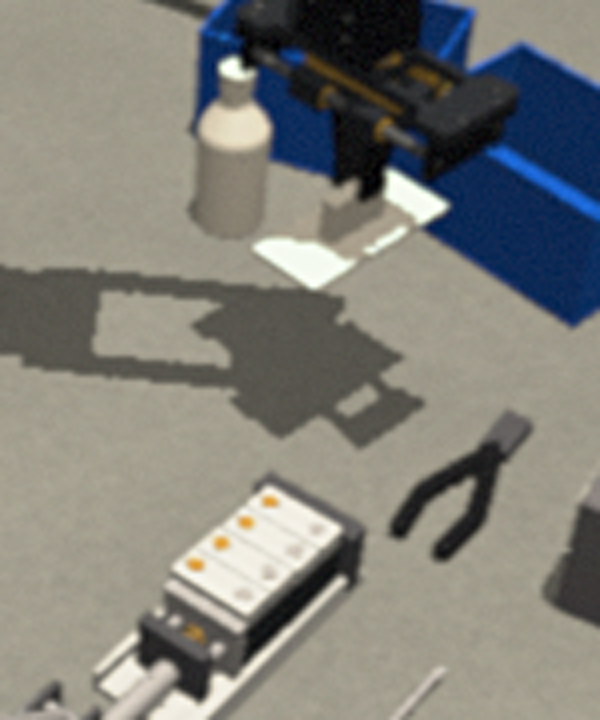

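Emit:
carry_out(deltas=[[0,0.4,0.7,-0.2,1],[0,1,1.7,-0.5,1],[0,1.6,2.8,-0.8,1],[0,2.2,3.9,-1.1,1],[0,2.8,5,-1.34,1],[0,3.4,6,-1.34,1],[0,3.9,6.8,-1.34,1],[0,3.9,6.8,-1.34,1],[0,3.9,6.8,-1.34,1],[0,3.9,6.8,-1.34,1],[0,3.9,6.8,-1.34,1]])

```text
clock: 62.08
ee_pos: [0.6267, 0.1255, 0.1838]
ee_rot: [1.303, 1.147, -1.306]
force: [0.1, 0.3, -1.1]
width: 0.0127
```

```bash
python3 - <<'E'
from h import *
o=pose();print(o[0],o[2]['width'],o[2]['force'])
im,C=snap('wrist','w47')
im,C=snap('scene','s47',(250,130,400,260),5)
go([*fr(1.5,35),0.098],F[2])
E
```

```text
[0.62674504 0.12550912 0.1837694 ] 0.012730784335619591 [ 0.07218353  0.312857   -1.08682722]
delta [ 2.88 -0.02  0.06] turn 0.02
```

View pics/w47.png

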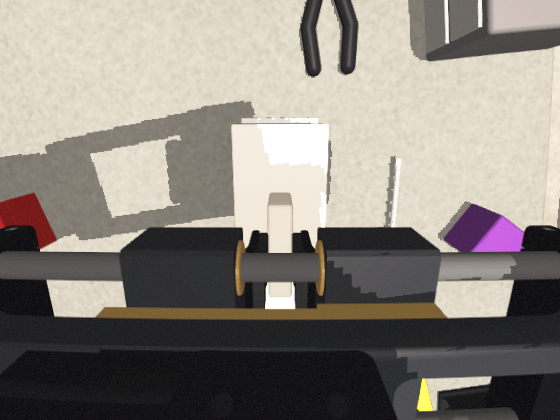

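View pics/s47.png

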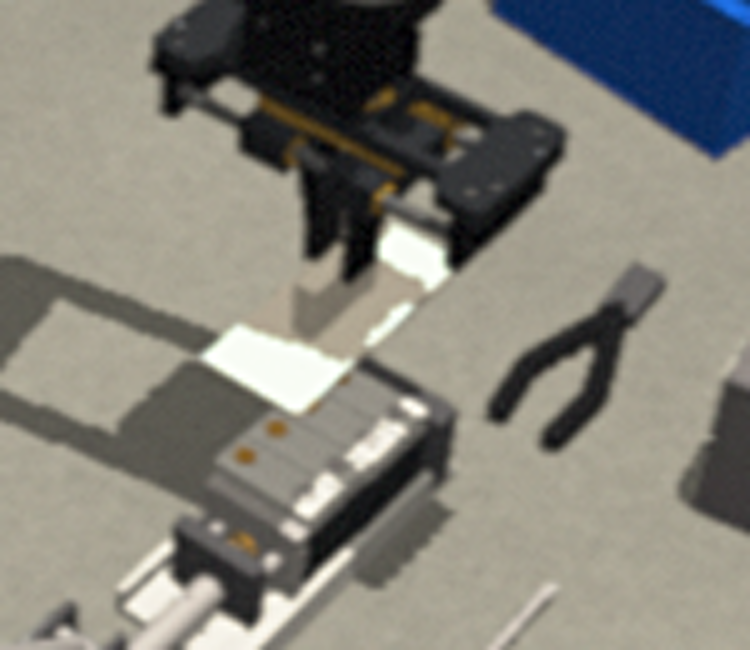

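Emit:
carry_out(deltas=[[0.8,-0.05,0.06,0,1],[1.6,-0.05,0.06,0,1],[2.2,-0.05,0.06,0,1],[2.6,-0.05,0.06,0,1],[2.8,-0.05,0.06,0,1],[2.85,-0.05,0.06,0,1],[2.85,-0.05,0.06,0,1],[2.85,-0.05,0.06,0,1]])

```text
clock: 62.85
ee_pos: [0.6271, 0.1232, 0.1012]
ee_rot: [1.306, 1.144, -1.302]
force: [-0.2, 0.2, -0.8]
width: 0.0128
```

```bash
python3 - <<'E'
from h import *
o=pose();print(o[0],o[2]['width'],o[2]['force'],(rz(-F[2])@(o[0]-[F[0],F[1],0])*1000).round(1))
im,C=snap('wrist','w48')
im,C=snap('scene','s48',(250,130,400,260),5)
E
```

```text
[0.62705177 0.12317607 0.10115508] 0.0128065862142312 [-0.24569255  0.23336787 -0.77686334] [  2.6  34.2 101.2]
```

View pics/s48.png

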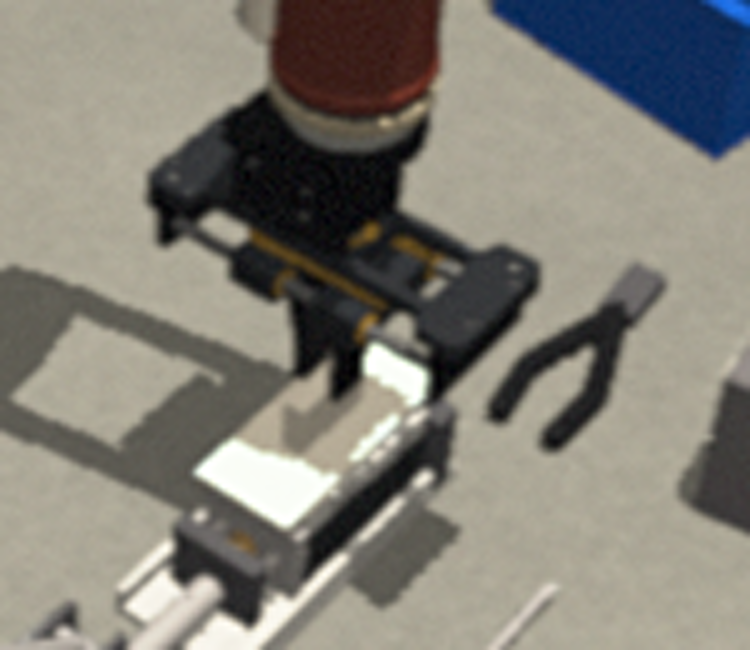

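View pics/w48.png

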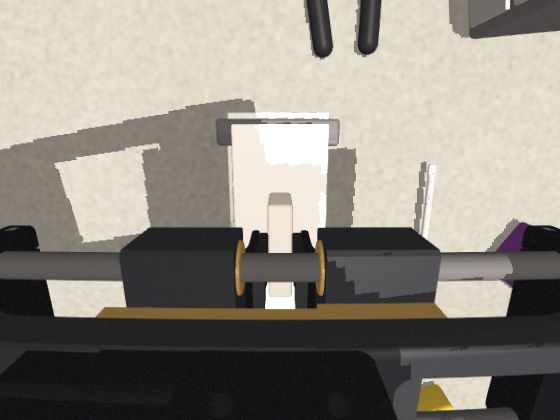

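Emit:
carry_out(deltas=[[0.1,-0.03,0,0,1],[0.2,-0.03,0,0,1],[0.25,-0.03,0,0,1],[0.28,-0.03,0,0,1],[0.28,-0.03,0,0,1]])

```text
clock: 63.37
ee_pos: [0.6252, 0.123, 0.0926]
ee_rot: [1.305, 1.145, -1.304]
force: [-4.1, -1.0, 6.8]
width: 0.0129
```

Emit:
carry_out(deltas=[[-0.03,0,0,0,0.2],[-0.03,0,0,0,0.2],[-0.03,0,0,0,0.2],[-0.03,0,0,0,0.2],[-0.03,0,0,0,0.2],[-0.8,0,0,0,0.2],[-1.8,0,0,0,0.2],[-3,0,0,0,0.2],[-4.2,0,0,0,0.2],[-5,0,1,0,0.2],[-5.5,0,2,0,0.2],[-5.5,0,3,0,0.2],[-5.5,0,3,0,0.2],[-5.5,0,3,0,0.2]])

```text
clock: 64.53
ee_pos: [0.6135, 0.0324, 0.2566]
ee_rot: [1.307, 1.143, -1.306]
force: [-0.1, 0.4, 0.3]
width: 0.0349
```

```bash
python3 - <<'E'
from h import *
o=pose();print(o[0],o[2]['width'],o[2]['force'])
im,C=snap('wrist','w49')
im=im[:,:,::-1].copy()
k=3;off=(190,30);big=cv2.resize(im[30:230,190:390],None,fx=k,fy=k,interpolation=2)
draw(big,C,np.array([*fr(1.5,35),F[2]]),boxpts(60,140,5),0.068,(0,255,0),k=k,off=off)
draw(big,C,F,boxpts(84,18,61,96),0,(0,0,255),k=k,off=off)
cv2.imwrite('pics/w49z.png',big)
im,C=snap('scene','s49')
cv2.imwrite('pics/s49z.png',cv2.resize(im[150:300,190:370,::-1],None,fx=4,fy=4,interpolation=2))
im,C=snap('top','t49')
E
```

```text
[0.61348629 0.03235903 0.25656122] 0.03491826541543621 [-0.09821856  0.43577409  0.28034775]
```

View pics/w49z.png

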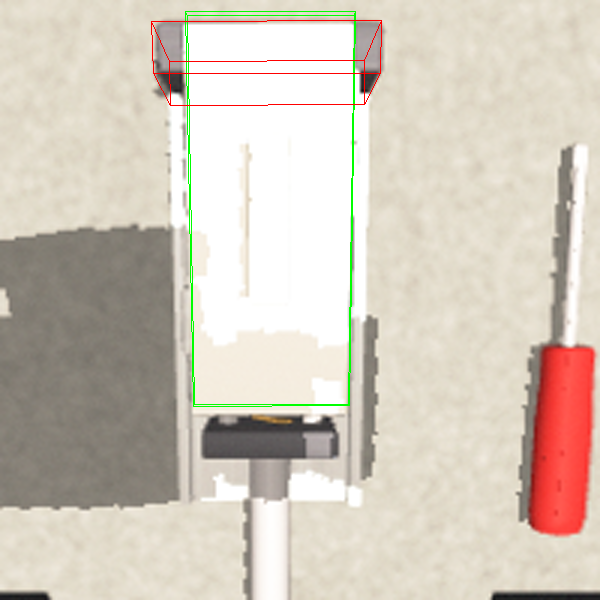

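View pics/s49z.png

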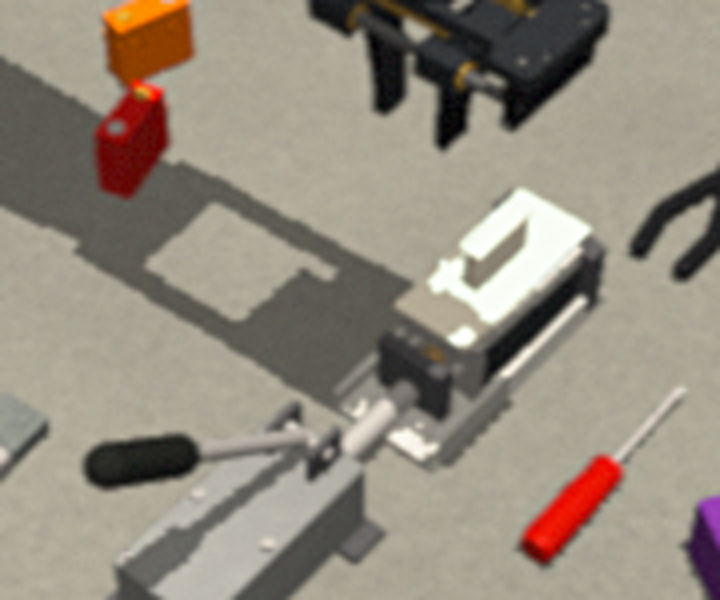

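View pics/t49.png

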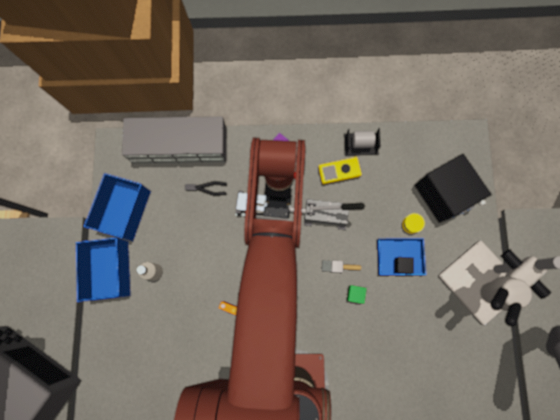

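```bash
python3 - <<'E'
from h import *
C=cam('wrist')
im,C=snap('wrist','w50'); 
w=np.load('pics/w49.npy')
cv2.imwrite('pics/w50z.png',cv2.resize(im[140:200,240:320,::-1],None,fx=8,fy=8,interpolation=2))
for z in (45,52,60):
    for y in (-57,-47,-42,-37,-32):
        P=project(C,np.array([[0,y,z]])/1000@rz(F[2]).T+[F[0],F[1],0])[0]; print(z,y,((P-[240,140])*8).round(0))
im,C=snap('top','t50',(365,225,440,290),8)
E
```

```text
45 -57 [320. 336.]
45 -47 [320. 273.]
45 -42 [321. 242.]
45 -37 [321. 209.]
45 -32 [321. 177.]
52 -57 [320. 344.]
52 -47 [320. 280.]
52 -42 [320. 248.]
52 -37 [321. 215.]
52 -32 [321. 182.]
60 -57 [320. 354.]
60 -47 [320. 288.]
60 -42 [320. 255.]
60 -37 [320. 222.]
60 -32 [321. 188.]
```

View pics/w50z.png

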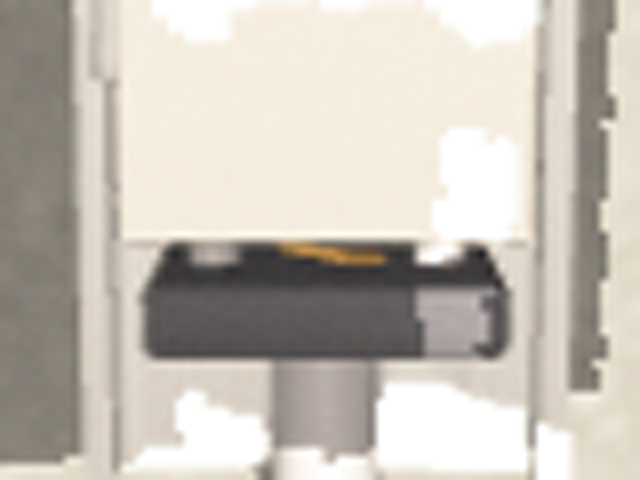

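View pics/t50.png

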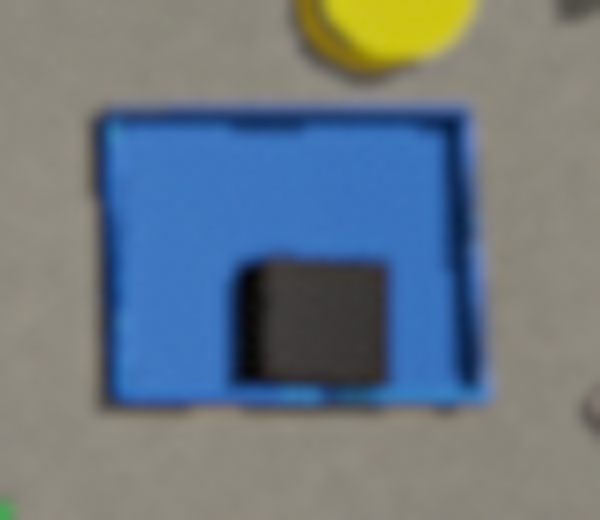

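```bash
python3 - <<'E'
from station import ctrl
o=ctrl.get_obs(); print(o['clock'],o['force'].round(2)); print(ctrl.sign_off())
E
```

```text
64.7833 [ 0.12 -1.07  0.76]
the job is handed in; nothing more can be done
None
```

The job is finished and handed in at 64.8 s. The robot gave no verdict.

**What I did:** I put the black spacer in the blue tray and stood all four cells from the bench upright in the bay. I then pumped the ram forward five notches, let the lever up and laid the cover on the row.

**Last checks**
- **Cells:** they sit tight against the stop, square to the bay.
- **Spring:** the ram face measures about y = -47 mm in the frame, against about -17 mm for the plate. That is a squeeze of about 10 mm, inside the 5 to 25 mm range.
- **Cover:** it lies level and square within about 1–2 mm of where I aimed it.
- **Lever and arm:** the lever is fully up and the gripper is clear.
- **Spacer:** it was shifted about 25 mm inside the tray during the run, but is still in it and well within limits.

**Problems on the way**
- **Lever strokes:** some presses did not move the ram, because the fingers pressed the lever less far than I had calculated. The lever angle I read from the pictures disagreed with the fingertip geometry by about 0.15 rad. I pressed the last two strokes deeper and judged each one by how far the ram moved.
- **High force:** one press against the lever's lower stop read 47 N upwards and 24 N sideways at the wrist. That is under the 120 N wrist limit, and I backed off at once. I assumed only the fingertips were touching, so the 40 N limit on the arm and gripper body should not apply, but I could not check that.
- **Cover grasp:** the first grasp closed too late and missed without moving the cover. The second one held.

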